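# Sort the shop counter and face the can to the scanner

## Robot

A 6-joint arm with a two-finger parallel gripper is mounted at the origin on the work surface. World frame = base frame: x ahead of the robot, y to its left, z up, the work surface at z = 0. Lengths are in m, angles in rad, forces in N, time in s.
With the tool pointing down it reaches from about 0.425 to 0.95 m from the base axis. Payload 14.7 kg.
Tool frame: the origin (TCP) lies at the very end of the fingers, on their centre line; the grasp point (between the pads) lies 19 mm behind it (bot.tcp_to_grasp is the distance from the TCP to the grasp point, in m); y points along the fingers, z is the direction in which the jaws open and shut, and the axes are right-handed (so a half turn about y gives the same grasp; the last joint's range is limited). The gripper opens to 85 mm and grips with 20 to 120 N. Pads are 22 mm wide; open, the fingers measure 114 mm over their backs; the gripper's body (76 mm by 85 mm) begins 54 mm behind the grasp point. The pads swing forward as they close: fully open they stand 13 mm farther back than shut.
Start: joints at [1.238, 0.48, 1.596, -0, 1.065, -0.047], TCP at [0.183, 0.624, 0.231] pointing down, gripper open.
Joint ranges: [-2.75, 2.75], [-0.82, 2.05], [0.23, 2.67], [-1.56, 4.7], [0.09, 2.69], [-2.92, 2.92]. Speed limits (rad/s): [1.89, 1.89, 2.39, 3.01, 3.01, 3.01].

## Interface

Orientations are given as a unit quaternion [w, x, y, z].
In Python, from cell import bot, viewer gives the robot as it stands.
- The arm moves only by the tool step_arm, never from a script. Its argument "plan" is a list of rows, each an object with "translation": the shift along the tool's x, y, z in m, a list of three; "twist": the turn about the tool's y in rad; "gripper": the finger opening in m, from 0 to 0.0854. A call has 1 to 8 rows; each row shifts and turns the commanded pose from where the row before left it, along the tool's axes as they then stand; what a row does not reach is not made up. A row lasts 1/10 s, in which the tool goes at most 50 mm and 8.59 degrees, less where a joint would pass 70% of its speed; a pose out of reach is approached as far as the arm can. A call is refused whole if a number of a shift passes 0.05 or a number of a turn 0.15, either way. A call with a gripper value outside its range is refused whole. The fingers move at their own pace and stop on an object; "grip_force" is the grip in N (left out, the last holds). Time passes only in rows, so rows that do not move let the fingers close. It gives the time, the measured TCP pose, the force and the opening at its end, in the units of the state.
- bot.sense(): the state, without advancing time (a new reading comes with each control period).
- viewer.snapshot(name): name is "scene" or "top"; returns the picture (384x512x3 uint8, blue, green, red); there is no depth.
- viewer.get_calibration(name): a dict with "fov_y" (degrees; the focal length in pixels is half the picture's height over the tangent of half this angle, whatever the lens; pixels are square), "cx", "cy" (the principal point, pixels), "R" (3x3) and "t" (3): a world point X has camera coordinates R X + t. Camera axes: x right, y down, z forward; pixel columns grow to the right and rows downward; lengths in m; the calibration is good to about 2 mm. A picture is of the moment at which its call begins. get_calibration takes no time and is no camera call.
- bot.hand_in(): hands the job in, once; it reports no verdict.
The state is a dict: "time": time; "joint_pos": joint angles; "qd": joint speeds; "tau": joint torques, N m; "tool_pos": TCP position; "eef_rot": TCP orientation; "force": force on the tool from outside, world axes, zero at the start; "ft_torque": the same for the moment, N m; "opening": finger opening in m.
Only numpy, scipy, OpenCV 4.12 (cv2) and the standard library are available. Lean on these libraries where they do the work, as an engineer would, in place of code of your own. Each camera call takes 0.05 s, during which the arm holds its last target.

## Task

Get the shop counter ready for the next customer: the coffee scoop belongs in the blue tool bin, the packed groceries (green tin and red carton) in the wooden crate, and the blue can is to be turned where it stands, in the middle of the scanner's black pad, so that its yellow label squarely faces the scanner's red window. Leave the syrup bottle, the mug and the sugar jar where they stand.

Things in the scene. Friction and masses are not known exactly. Their poses are not given: they have to be found in the camera images.
- rack: Fixed sloping wooden display, 260 mm wide (y), 170 mm deep (x). Origin: centre of its underside, on the counter. Its 186 mm long slope rises at 35 degrees towards its own +x (towards the robot's right), so the goods face the robot's left; the slope's middle lies 80 mm above the origin. A dark lip along the low edge, 12 mm high, holds what lies on it. Back post, 290 mm tall, at x = 88, y = 120 mm (end far from the robot).
- light_bar (a point): Middle of the underside of the rack's aluminium light bar, 220 (along the rack's y) x 45 x 18 mm, fixed 262 mm above the counter and 12 mm from above the slope's middle, towards the low side, carried from the back post by an arm at its far end. It bars the way of a vertical tool to what lies on the slope; a tool square to the slope (tilted 35 degrees) passes on the low side of it.
- scoop_center (a point): Coffee scoop (bar tool), 160 mm long, flat underneath, 0.12 kg, on the rack's slope; it and the tin are side by side, 120 mm apart, either way round. Origin half-way along, 12 mm above its underside. x points up the slope, z square to it. Black handle 24 wide, 22 high, x = -80 to +20 mm; open steel bowl 62 long, 52 wide (y), 36 high, x = +18 to +80 mm. Balances near x = -4 mm.
- tin_center (a point): Green grocery tin with a brass-coloured lid band, 160 x 54 x 40 mm (its x, y, z), lying on the rack's slope, long axis up the slope. Origin at its centre; z square to the slope at first. About 0.22 kg.
- carton_center (a point): Red grocery carton with a yellow band, 150 x 52 x 44 mm (its x, y, z), lying on the counter between the rack and the scanner; it and the sugar jar may stand either way round, one nearer the robot. Origin at its centre. About 0.18 kg.
- tool_bin: Blue plastic bin, fixed, 230 x 210 x 60 mm outside (x, y, z), walls and floor 6 mm. Origin: centre of its underside, on the counter. It stands on the robot's left or right, the crate on the other side.
- crate: Light wooden crate, fixed, 230 x 210 x 60 mm outside (x, y, z), walls and floor 6 mm. Origin: centre of its underside, on the counter.
- scanner: Fixed scanner: black pad 100 x 100 mm, 10 mm thick, with a white block 50 x 85 x 115 mm (x, y, z) beyond it towards its own +x; a red window in the block looks to -x over the pad. Origin: centre of the pad's underside, on the counter.
- scanner_window (a point): Middle of the red window's face, 90 mm towards the scanner's +x from the pad's centre and 65 mm up.
- can_center (a point): Blue can standing on the pad, 56 mm in diameter, 105 mm tall, about 0.3 kg, with a yellow label 30 mm wide on one side and a yellow stripe on the lid from its middle towards that side. Origin at its centre; its x points to the middle of the yellow label, z up.
- can_mark (a point): Middle of the yellow label, on the can's side, 28 mm from its axis.
- syrup_center (a point): Bystander: amber syrup bottle, 64 mm in diameter, 220 mm tall. Origin at its centre, half-way up. It must not be moved.
- mug_center (a point): Bystander: white mug, 80 mm in diameter, 90 mm tall, handle to its +y. Origin at its centre, half-way up. It must not be moved.
- sugar_center (a point): Bystander: clear sugar jar, 70 mm in diameter, 85 mm tall. Origin at its centre, half-way up. It must not be moved.
Mind the look-alikes: they are no part of the job. Leave any turquoise look-alike of the part that bears can_center alone. Leave any turquoise look-alike of the part that bears tin_center alone.

How it is judged:
By the outcome, as a careful person would: the job done as asked, in the order asked, and still so for the second after the job is handed in, with the robot touching nothing.
It also fails if it takes over 72 s, if anything falls off the work surface, if the arm or the gripper's body presses on something with over 40 N, if the wrist force passes 120 N, or if a joint passes its speed limit or range.

## Working session

There is one attempt and no reset: what is moved stays moved. The work goes in short steps, Python scripts to look and compute and a tool call to move; the robot and the scene stay as the last step left them, time stands still between calls to the robot, and variables do not carry over. Pictures are saved under pics/ and viewed, and the job is handed in when it is done.

Besides the shell and the picture viewer there is one more tool, called after "Request:" as name(argument=value, ...) on one line, values as JSON. step_arm: Moves the arm, as the interface text tells. Its arguments: {"type":"object","properties":{"plan":{"type":"array"},"grip_force":{"type":"number"}},"required":["plan"]}

```bash
ls; mkdir -p pics; python3 - <<'E'
from cell import bot, viewer
import cv2, json
print(bot.sense()); print(bot.tcp_to_grasp)
for n in ("scene","top"):
    im=viewer.snapshot(n); cv2.imwrite(f"pics/{n}0.png",im)
    c=viewer.get_calibration(n); print(n,c)
E
```

```text
pics
{'time': 0.0, 'joint_pos': array([ 1.23836289e+00,  4.80841792e-01,  1.59689253e+00,  1.60883965e-05,
        1.06507501e+00, -4.66193343e-02]), 'qd': array([-9.61342222e-04, -1.04463470e-04,  6.45898635e-05, -5.19431584e-04,
       -1.30942995e-03, -4.58245123e-04]), 'tau': array([-3.68498848e-03, -9.50656199e+01, -4.30139995e+01, -2.48111073e-04,
        1.32584560e-02,  3.69716997e-05]), 'tool_pos': array([0.18311086, 0.62324061, 0.23065897]), 'eef_rot': array([-0.6994766 ,  0.70031964, -0.10079558,  0.10062373]), 'force': array([ 0.09369123,  0.03338648, -0.09474   ]), 'ft_torque': array([-0.04512215, -0.043121  ,  0.03876487]), 'opening': 0.0853758674229269}
0.0187
scene {'fov_y': 47.45507978016816, 'cx': 257.76149970552456, 'cy': 195.99923451811236, 'R': array([[ 0.78161692,  0.62349326, -0.01819748],
       [ 0.48424322, -0.62492417, -0.6123547 ],
       [-0.39317108,  0.46981478, -0.79037369]]), 't': array([-0.4002666 , -0.16202284,  1.59558583])}
top {'fov_y': 54.455015728839136, 'cx': 256.12187359738857, 'cy': 190.25193078370927, 'R': array([[-0.00758065, -0.9999686 , -0.00230887],
       [-0.99643784,  0.00774777, -0.08397381],
       [ 0.08398906,  0.00166407, -0.99646529]]), 't': array([-0.0300827 ,  0.57353312,  1.34779611])}
```

```bash
python3 - <<'E'
import cv2
for n in ("scene","top"):
    im=cv2.imread(f"pics/{n}0.png"); cv2.imwrite(f"pics/{n}0b.png",cv2.resize(im,(800,600),interpolation=cv2.INTER_CUBIC))
E
```

```text
(no output)
```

View pics/scene0b.png

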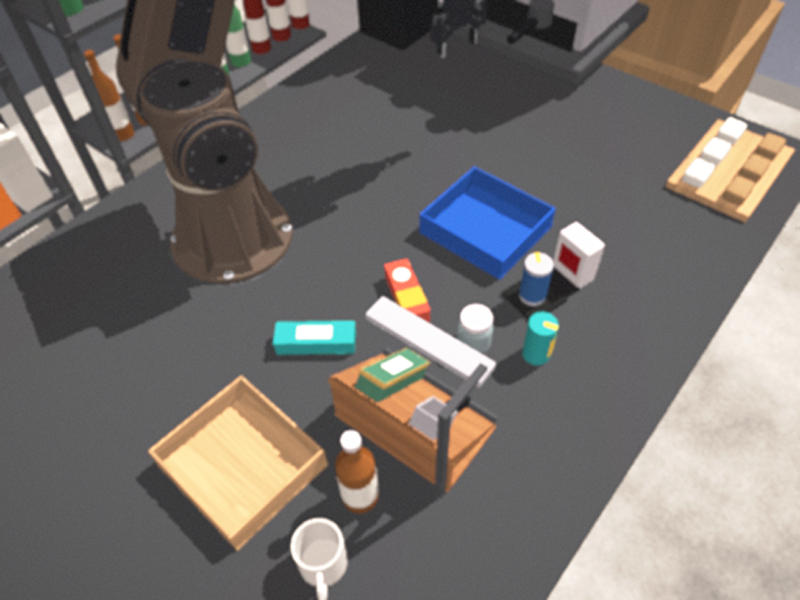

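View pics/top0b.png

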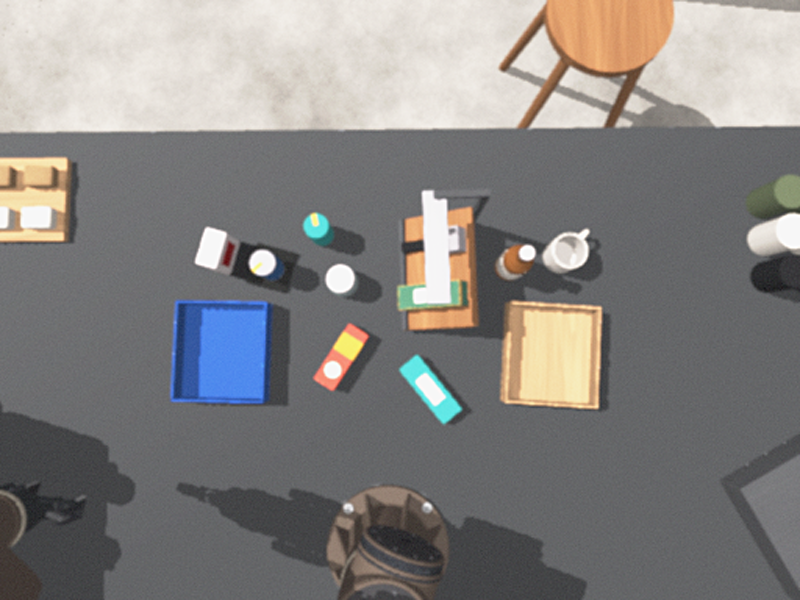

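Top view (800x600 version): crate on the robot's right (552,355), blue bin on its left (222,352). Rack is at (440,265), with the green tin at its near end (432,296) and the scoop at its far end (435,240). Carton is at (342,357), can on the pad at (264,264) and sugar jar at (341,279). The turquoise look-alikes are at (318,228) and (430,390). Next I measure, on zoomed crops.

```bash
cat > h.py <<'E'
import numpy as np, cv2
from cell import bot, viewer
from scipy.spatial.transform import Rotation as Ro
def K(n):
    c=viewer.get_calibration(n); f=192/np.tan(np.radians(c['fov_y']/2))
    return f,c['cx'],c['cy'],np.array(c['R']),np.array(c['t'])
def ray(n,uv):
    f,cx,cy,R,t=K(n); d=R.T@np.array([(uv[0]-cx)/f,(uv[1]-cy)/f,1.]); return -R.T@t,d/np.linalg.norm(d)
def onz(n,uv,z):
    o,d=ray(n,uv); return o+d*(z-o[2])/d[2]
def proj(n,X):
    f,cx,cy,R,t=K(n); p=R@np.asarray(X,float)+t; return np.array([cx+f*p[0]/p[2],cy+f*p[1]/p[2]])
def tri(ua,ub):
    o1,d1=ray('top',ua);o2,d2=ray('scene',ub)
    A=np.stack([d1,-d2],1); s=np.linalg.lstsq(A,o2-o1,rcond=None)[0]
    return (o1+s[0]*d1+o2+s[1]*d2)/2, np.linalg.norm(o1+s[0]*d1-o2-s[1]*d2)
def rot():
    q=bot.sense()['eef_rot']; return Ro.from_quat([q[1],q[2],q[3],q[0]]).as_matrix()
E
python3 - <<'E'
from h import *
print(rot())
t=cv2.imread('pics/top0.png'); s=cv2.imread('pics/scene0.png')
def crop(im,x0,y0,w,h,k,name):
    c=cv2.resize(im[y0:y0+h,x0:x0+w],None,fx=k,fy=k,interpolation=cv2.INTER_CUBIC)
    for x in range((x0+9)//10*10,x0+w,10): cv2.line(c,((x-x0)*k,0),((x-x0)*k,4 if x%50 else 12),(0,0,255),1); 
    for y in range((y0+9)//10*10,y0+h,10): cv2.line(c,(0,(y-y0)*k),(4 if y%50 else 12,(y-y0)*k),(0,0,255),1)
    cv2.imwrite(name,c)
crop(t,200,115,190,150,4,'pics/tc1.png')
crop(t,100,125,160,140,5,'pics/tc2.png')
crop(s,170,180,160,140,4,'pics/sc1.png')
crop(s,230,100,170,140,4,'pics/sc2.png')
E
```

```text
[[ 9.59428482e-01 -3.45950842e-04  2.81951891e-01]
 [-2.81952100e-01 -1.01956941e-03  9.59427941e-01]
 [-4.44453794e-05 -9.99999420e-01 -1.07574550e-03]]
```

View pics/tc1.png

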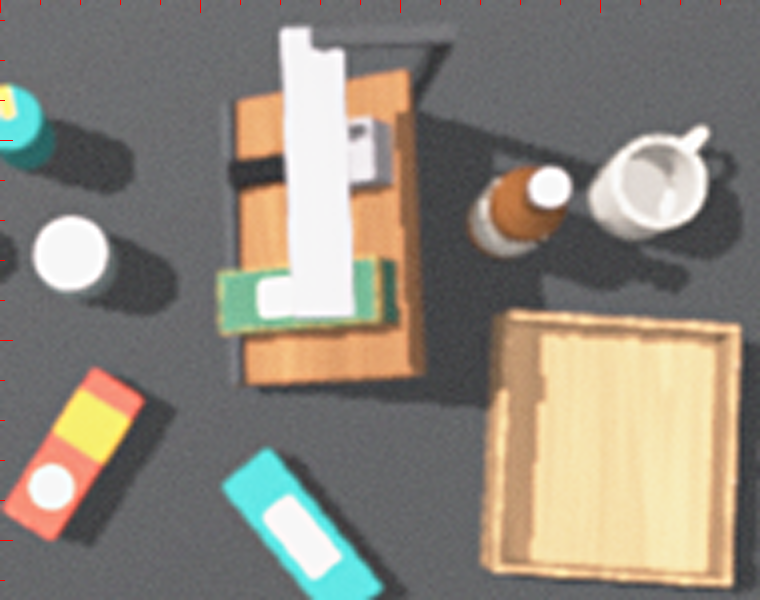

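View pics/tc2.png

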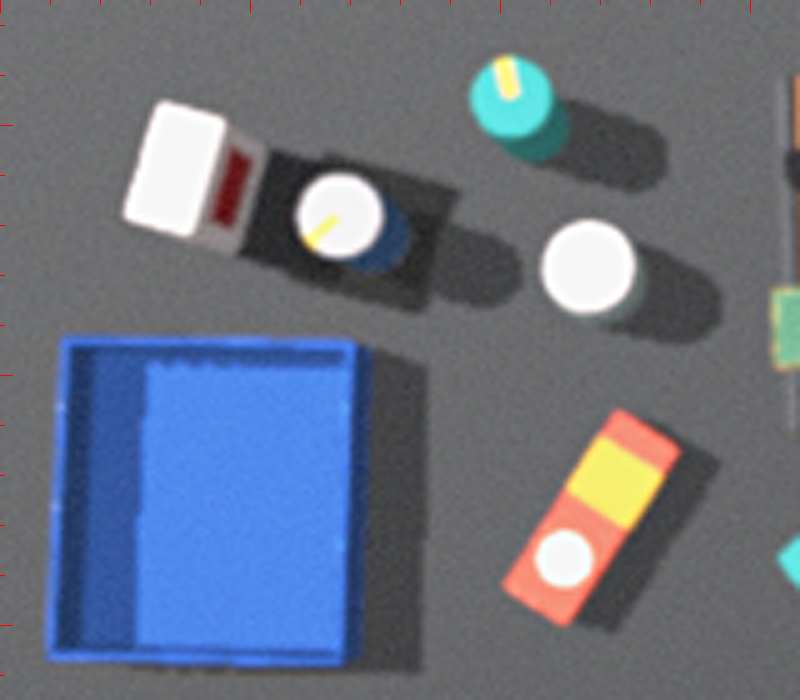

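View pics/sc1.png

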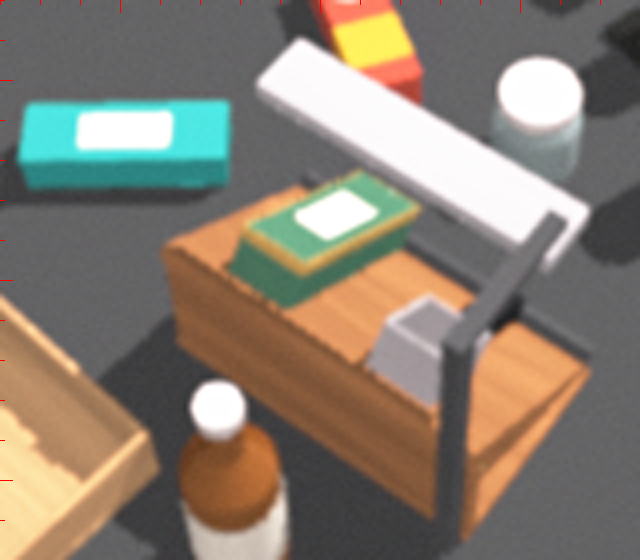

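View pics/sc2.png

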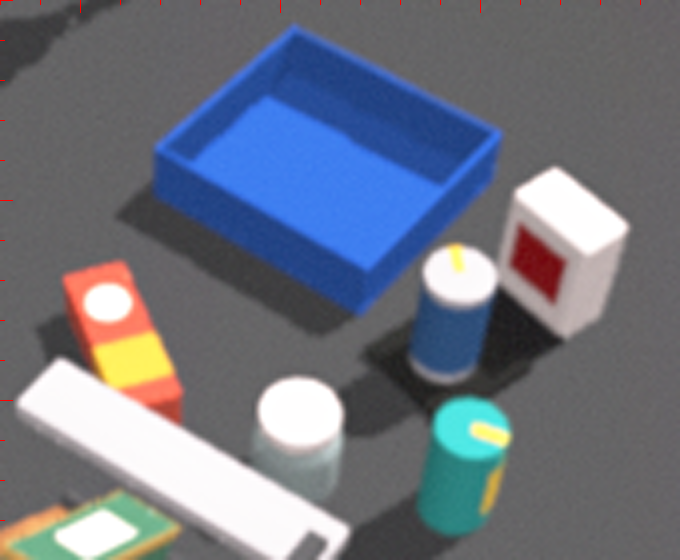

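```bash
python3 - <<'E'
from h import *
np.set_printoptions(precision=4,suppress=True)
T1=lambda x,y:(200+x/4,115+y/4); T2=lambda x,y:(100+x/5,125+y/5); S1=lambda x,y:(170+x/4,180+y/4); S2=lambda x,y:(230+x/4,100+y/4)
a=onz('scene',S1(178,342),0);b=onz('scene',S1(460,538),0); print('rack high bottom near/far',a,b,np.linalg.norm(a-b))
for n,p in dict(nearhigh=T1(425,374),farhigh=T1(411,70)).items(): print(n,onz('top',p,.1333))
for n,p in dict(nearhighS=S1(165,248),).items(): print(n,onz('scene',p,.1333))
for n,p in dict(lipnear=T1(237,384),lipfar=T1(224,103)).items(): print(n,onz('top',p,.035))
# light bar corners top z=.280
for p in [(282,28),(310,28),(345,50),(353,316),(293,316)]: print('bar',onz('top',T1(*p),.28))
for p in [(300,40),(590,212),(258,84)]: print('barS',onz('scene',S1(*p),.28))
# tin top corners triangulate
for ta,sb in [((218,271),None)]: pass
print('tin label', tri(T1(293,296),S1(338,214)))
for tc,sc in [((395,322),(302,274)),((379,256),(243,226)),((219,270),(360,170)),((224,333),(420,207))]:
    print('tin',tri(T1(*tc),S1(*sc)))
print('tin', [onz('top',T1(*q),z) for q,z in [((222,333),.06),((219,270),.06),((379,256),.15),((382,325),.15)]])
# scoop
print('bowl top high corners', tri(T1(389,118),S1(378,360)))
print('crate rim', [onz('top',T1(*q),.06) for q in [(497,311),(741,323),(730,587),(482,570)]])
print('bin rim', [onz('top',T2(*q),.06) for q in [(62,340),(356,342),(345,664),(48,660)]])
print('carton', [onz('top',T2(*q),.044) for q in [(618,410),(681,450),(567,627),(502,588)]])
print('can', onz('top',T2(341,215),.115), 'stripe end',onz('top',T2(308,244),.115))
print('canS', onz('scene',S2(460,276),.115),onz('scene',S2(455,249),.115))
print('turq', onz('top',T2(512,96),.105)); print('turqS',onz('scene',S2(471,427),.105))
print('sugar', onz('top',T2(589,266),.085),onz('scene',S2(301,412),.085))
print('pad', [onz('top',T2(*q),.01) for q in [(272,150),(460,190),(425,312),(240,255)]])
print('block top',[onz('top',T2(*q),.115) for q in [(160,100),(228,120),(192,238),(124,218)]])
print('syrup',onz('top',T1(549,187),.22),onz('scene',S1(218,405),.22)); print('mug',onz('top',T1(650,185),.09))
print('turq tin',[onz('top',T1(*q),.04) for q in [(268,448),(222,487),(382,590)]])
E
```

```text
rack high bottom near/far [ 0.5058 -0.1991  0.    ] [ 0.7618 -0.1924  0.    ] 0.25603774077928804
nearhigh [ 0.5011 -0.203   0.1333]
farhigh [ 0.7614 -0.1959  0.1333]
nearhighS [ 0.5093 -0.197   0.1333]
lipnear [ 0.4967 -0.0453  0.035 ]
lipfar [ 0.7556 -0.0354  0.035 ]
bar [ 0.7592 -0.0801  0.28  ]
bar [ 0.7591 -0.1014  0.28  ]
bar [ 0.7419 -0.1277  0.28  ]
bar [ 0.5397 -0.1307  0.28  ]
bar [ 0.5401 -0.086   0.28  ]
barS [ 0.5456 -0.0863  0.28  ]
barS [ 0.7647 -0.0814  0.28  ]
barS [ 0.5473 -0.1297  0.28  ]
tin label (array([ 0.5723, -0.0918,  0.1069]), np.float64(0.005789461207343541))
tin (array([ 0.5669, -0.1631,  0.1114]), np.float64(0.05396779977412378))
tin (array([ 0.5829, -0.17  ,  0.2028]), np.float64(0.03078293595225733))
tin (array([ 0.5797, -0.0429,  0.118 ]), np.float64(0.03547698720095566))
tin (array([ 0.5633, -0.0178,  0.0155]), np.float64(0.04956558691731008))
tin [array([ 0.5416, -0.0321,  0.06  ]), array([ 0.5982, -0.0298,  0.06  ]), array([ 0.5994, -0.1642,  0.15  ]), array([ 0.5416, -0.1658,  0.15  ])]
bowl top high corners (array([ 0.7009, -0.1818,  0.1756]), np
[... 473 characters left out ...]
.645  0.2682 0.115 ] stripe end [0.6251 0.2907 0.115 ]
canS [0.6516 0.2689 0.115 ] [0.6334 0.291  0.115 ]
turq [0.7295 0.152  0.105 ]
turqS [0.733  0.1547 0.105 ]
sugar [0.6118 0.1001 0.085 ] [0.618  0.1022 0.085 ]
pad [array([0.71  , 0.3456, 0.01  ]), array([0.6786, 0.2045, 0.01  ]), array([0.5872, 0.2299, 0.01  ]), array([0.6309, 0.3683, 0.01  ])]
block top [array([0.7266, 0.3949, 0.115 ]), array([0.7121, 0.3474, 0.115 ]), array([0.6299, 0.3708, 0.115 ]), array([0.6441, 0.4181, 0.115 ])]
syrup [ 0.6454 -0.2925  0.22  ] [ 0.6502 -0.2923  0.22  ]
mug [ 0.6673 -0.4098  0.09  ]
turq tin [array([ 0.4388, -0.0727,  0.04  ]), array([ 0.4042, -0.031 ,  0.04  ]), array([ 0.3117, -0.1733,  0.04  ])]
```

Request:
step_arm(plan=[{"translation": [-0.03, -0.02, -0.03], "twist": 0, "gripper": 0.085}, {"translation": [-0.03, -0.02, -0.03], "twist": 0, "gripper": 0.085}, {"translation": [-0.03, -0.02, -0.03], "twist": 0, "gripper": 0.085}, {"translation": [-0.03, -0.02, -0.03], "twist": 0, "gripper": 0.085}, {"translation": [-0.03, -0.02, -0.03], "twist": 0, "gripper": 0.085}])

```text
time: 0.6
tool_pos: [-0.0042, 0.5207, 0.3318]
eef_rot: [-0.7, 0.7, -0.101, 0.101]
force: [-1.0, 0.3, 0.5]
opening: 0.0849
```

```bash
cat > st.py <<'E'
from h import *
np.set_printoptions(precision=4,suppress=True)
s=bot.sense(); R=rot()
print('t',round(s['time'],2),'q',s['joint_pos'],'p',s['tool_pos'],'F',s['force'],'op',round(s['opening'],4))
print('R',R.tolist().__repr__() if 0 else R)
E
python3 st.py
```

```text
t 0.6 q [1.5207 0.2035 1.7559 0.0001 1.1826 0.2359] p [-0.0042  0.5207  0.3318] F [-1.0484  0.2829  0.4928] op 0.0849
R [[ 0.9594 -0.0001  0.2822]
 [-0.2822 -0.0005  0.9594]
 [ 0.0001 -1.     -0.0005]]
```

Request:
step_arm(plan=[{"translation": [0.012, 0, -0.04], "twist": 0, "gripper": 0.085}, {"translation": [0.012, 0, -0.04], "twist": 0, "gripper": 0.085}, {"translation": [0.012, 0, -0.04], "twist": 0, "gripper": 0.085}, {"translation": [0.012, 0, -0.04], "twist": 0, "gripper": 0.085}, {"translation": [0, 0, 0], "twist": 0, "gripper": 0.085}])

```text
time: 1.1
tool_pos: [-0.0023, 0.3502, 0.331]
eef_rot: [-0.699, 0.701, -0.101, 0.101]
force: [-0.2, -0.6, -0.3]
opening: 0.0849
```

```bash
python3 st.py
```

```text
t 1.1 q [ 1.4908 -0.0733  2.0619 -0.0001  1.1549  0.2057] p [-0.0023  0.3502  0.331 ] F [-0.1649 -0.6029 -0.2906] op 0.0849
R [[ 0.9595 -0.0001  0.2818]
 [-0.2818 -0.0019  0.9595]
 [ 0.0004 -1.     -0.0019]]
```

Request:
step_arm(plan=[{"translation": [0.013, 0, -0.045], "twist": 0, "gripper": 0.085}, {"translation": [0.013, 0, -0.045], "twist": 0, "gripper": 0.085}, {"translation": [0.013, 0, -0.045], "twist": 0, "gripper": 0.085}, {"translation": [0, 0, 0], "twist": 0, "gripper": 0.085}])

```text
time: 1.5
tool_pos: [-0.003, 0.21, 0.3308]
eef_rot: [-0.7, 0.7, -0.101, 0.101]
force: [-0.3, 0.6, 0.3]
opening: 0.0848
```

```bash
python3 st.py
```

```text
t 1.5 q [ 1.4405 -0.3442  2.2499 -0.0001  1.236   0.1557] p [-0.003   0.21    0.3308] F [-0.3055  0.6078  0.3348] op 0.0848
R [[ 0.9594  0.0001  0.282 ]
 [-0.282  -0.0002  0.9594]
 [ 0.0001 -1.     -0.0001]]
```

```bash
cat > kin.py <<'E'
import numpy as np
from scipy.optimize import least_squares
D=np.array([[.480842,1.596893,1.065075,np.hypot(.18311,.62324),.23066],[.2035,1.7559,1.1826,.5207,.3318],[-.0733,2.0619,1.1549,.3502,.331],[-.3442,2.2499,1.236,.21,.3308]])
off=.03
def fk(p,q2,q3,q5):
    d1,a1,L2,L3,dl,T=p
    a=q2+q3; 
    r=a1+L2*np.sin(q2)+L3*np.sin(a+dl)+T*np.sin(a+q5)
    z=d1+L2*np.cos(q2)+L3*np.cos(a+dl)+T*np.cos(a+q5); return r,z
def res(p):
    o=[]
    for q2,q3,q5,R,z in D:
        r,zz=fk(p,q2,q3,q5); o+= [r-np.sqrt(R*R-off**2),zz-z]
    return np.array(o+list(1e-3*(p-p0)))
p0=np.array([.4,0.,.45,.45,0.,.3])
if __name__=='__main__':
    s=least_squares(res,p0); print(s.x.round(4),s.fun[:8].round(5))
E
python3 kin.py
```

```text
[3.264e-01 1.000e-04 5.971e-01 4.455e-01 7.170e-02 3.815e-01] [-0.e+00  2.e-05  1.e-05  1.e-05  1.e-05 -4.e-05 -1.e-05  2.e-05]
```

Request:
step_arm(plan=[{"translation": [0.024, -0.012, 0.044], "twist": 0, "gripper": 0.085}, {"translation": [0.024, -0.012, 0.044], "twist": 0, "gripper": 0.085}, {"translation": [0.024, -0.012, 0.044], "twist": 0, "gripper": 0.085}, {"translation": [0.024, -0.012, 0.044], "twist": 0, "gripper": 0.085}, {"translation": [0.024, -0.012, 0.044], "twist": 0, "gripper": 0.085}, {"translation": [0.024, -0.012, 0.044], "twist": 0, "gripper": 0.085}, {"translation": [0, 0, 0], "twist": -0.15, "gripper": 0.085}, {"translation": [0, 0, 0], "twist": -0.15, "gripper": 0.085}])

```text
time: 2.3
tool_pos: [0.2049, 0.422, 0.4004]
eef_rot: [-0.707, 0.707, 0.006, -0.007]
force: [0.2, -0.3, -0.8]
opening: 0.0849
```

```bash
python3 st.py
```

```text
t 2.3 q [ 1.0542  0.0759  1.7429  0.      1.3241 -0.5354] p [0.2049 0.422  0.4004] F [ 0.1822 -0.3032 -0.8199] op 0.0849
R [[ 0.9998 -0.0006 -0.0188]
 [ 0.0188 -0.0011  0.9998]
 [-0.0006 -1.     -0.001 ]]
```

Request:
step_arm(plan=[{"translation": [0.034, 0, -0.036], "twist": 0, "gripper": 0.085}, {"translation": [0.034, 0, -0.036], "twist": 0, "gripper": 0.085}, {"translation": [0.034, 0, -0.036], "twist": 0, "gripper": 0.085}, {"translation": [0.034, 0, -0.036], "twist": 0, "gripper": 0.085}, {"translation": [0.034, 0, -0.036], "twist": 0, "gripper": 0.085}, {"translation": [0.034, 0, -0.036], "twist": 0, "gripper": 0.085}, {"translation": [0.034, 0, -0.036], "twist": 0, "gripper": 0.085}, {"translation": [0.034, 0, -0.036], "twist": 0, "gripper": 0.085}])

```text
time: 3.1
tool_pos: [0.4812, 0.135, 0.401]
eef_rot: [0.707, -0.707, -0.005, 0.005]
force: [0.9, 1.3, 0.1]
opening: 0.0853
```

Request:
step_arm(plan=[{"translation": [0, 0, 0], "twist": -0.15, "gripper": 0.085}, {"translation": [0, 0, 0], "twist": -0.15, "gripper": 0.085}, {"translation": [0, 0, 0], "twist": -0.15, "gripper": 0.085}, {"translation": [0, 0, 0], "twist": -0.15, "gripper": 0.085}, {"translation": [0, 0, 0], "twist": -0.15, "gripper": 0.085}, {"translation": [0, 0, 0], "twist": -0.15, "gripper": 0.085}, {"translation": [0, 0, 0], "twist": -0.15, "gripper": 0.085}, {"translation": [0, 0, 0], "twist": -0.15, "gripper": 0.085}])

```text
time: 3.9
tool_pos: [0.4801, 0.1368, 0.4008]
eef_rot: [0.58, -0.579, -0.405, 0.405]
force: [1.2, 0.7, 0.3]
opening: 0.085
```

```bash
python3 st.py
```

```text
t 3.9 q [ 0.2169  0.1242  1.6867  0.      1.331  -2.5742] p [0.4801 0.1368 0.4008] F [1.1638 0.7076 0.2584] op 0.085
R [[ 0.3433 -0.0003 -0.9392]
 [ 0.9392 -0.      0.3433]
 [-0.0001 -1.      0.0003]]
```

Now push the twist past the joint-6 limit and see whether the arm tilts.

Request:
step_arm(plan=[{"translation": [0, 0, 0], "twist": -0.15, "gripper": 0.085}, {"translation": [0, 0, 0], "twist": -0.15, "gripper": 0.085}, {"translation": [0, 0, 0], "twist": -0.15, "gripper": 0.085}, {"translation": [0, 0, 0], "twist": -0.15, "gripper": 0.085}])

```text
time: 4.3
tool_pos: [0.4636, 0.1845, 0.3976]
eef_rot: [0.434, -0.478, -0.528, 0.552]
force: [1.2, 1.1, 0.1]
opening: 0.0853
```

```bash
python3 st.py
```

```text
t 4.3 q [ 0.3713  0.1275  1.6926 -0.0737  1.3223 -2.9208] p [0.4636 0.1845 0.3976] F [1.1908 1.0939 0.143 ] op 0.0853
R [[-0.167   0.0258 -0.9856]
 [ 0.9835 -0.0666 -0.1683]
 [-0.07   -0.9974 -0.0142]]
```

Request:
step_arm(plan=[{"translation": [-0.03, 0, 0], "twist": -0.15, "gripper": 0.085}, {"translation": [-0.03, 0, 0], "twist": -0.15, "gripper": 0.085}, {"translation": [-0.03, 0, 0], "twist": -0.15, "gripper": 0.085}, {"translation": [-0.03, 0, 0], "twist": -0.15, "gripper": 0.085}])

```text
time: 4.7
tool_pos: [0.4084, 0.2116, 0.3718]
eef_rot: [0.246, -0.439, -0.557, 0.661]
force: [0.5, -0.7, -0.8]
opening: 0.0849
```

```bash
python3 st.py
```

```text
t 4.7 q [ 0.6583  0.0966  1.8311 -0.3245  1.2598 -2.9219] p [0.4084 0.2116 0.3718] F [ 0.529  -0.7043 -0.7882] op 0.0849
R [[-0.4937  0.1631 -0.8542]
 [ 0.8145 -0.2575 -0.5199]
 [-0.3048 -0.9524 -0.0057]]
```

Request:
step_arm(plan=[{"translation": [-0.034, 0.004, 0.02], "twist": 0, "gripper": 0.085}, {"translation": [-0.034, 0.004, 0.02], "twist": 0, "gripper": 0.085}, {"translation": [-0.034, 0.004, 0.02], "twist": 0, "gripper": 0.085}, {"translation": [-0.034, 0.004, 0.02], "twist": 0, "gripper": 0.085}])

```text
time: 5.1
tool_pos: [0.3756, 0.0984, 0.3775]
eef_rot: [0.238, -0.484, -0.533, 0.652]
force: [-0.8, 0.2, 1.1]
opening: 0.085
```

```bash
python3 st.py
```

```text
t 5.1 q [ 0.5457 -0.0578  2.001  -0.4167  1.2165 -2.9219] p [0.3756 0.0984 0.3775] F [-0.7612  0.2178  1.1327] op 0.085
R [[-0.4177  0.2065 -0.8848]
 [ 0.8263 -0.3187 -0.4644]
 [-0.3779 -0.9251 -0.0375]]
```

Request:
step_arm(plan=[{"translation": [-0.044, 0.016, -0.008], "twist": -0.05, "gripper": 0.085}, {"translation": [-0.044, 0.016, -0.008], "twist": -0.05, "gripper": 0.085}, {"translation": [-0.044, 0.016, -0.008], "twist": -0.05, "gripper": 0.085}, {"translation": [-0.044, 0.016, -0.008], "twist": -0.05, "gripper": 0.085}])

```text
time: 5.5
tool_pos: [0.4541, 0.0295, 0.3343]
eef_rot: [0.156, -0.5, -0.506, 0.685]
force: [0.4, 0.6, 0.9]
opening: 0.0848
```

```bash
python3 st.py
```

```text
t 5.5 q [ 0.4317  0.0579  2.0711 -0.6549  1.0249 -2.9219] p [0.4541 0.0295 0.3343] F [0.4106 0.5725 0.8715] op 0.0848
R [[-0.452   0.2916 -0.843 ]
 [ 0.7199 -0.4388 -0.5378]
 [-0.5267 -0.85   -0.0116]]
```

Request:
step_arm(plan=[{"translation": [0, -0.03, 0], "twist": 0.15, "gripper": 0.085}, {"translation": [0, -0.03, 0], "twist": 0.15, "gripper": 0.085}, {"translation": [0, -0.03, 0], "twist": 0.15, "gripper": 0.085}, {"translation": [0, -0.03, 0], "twist": 0.15, "gripper": 0.085}, {"translation": [0, 0, 0], "twist": 0.15, "gripper": 0.085}, {"translation": [0, 0, 0], "twist": 0.15, "gripper": 0.085}, {"translation": [0, 0, 0], "twist": 0.15, "gripper": 0.085}])

```text
time: 6.2
tool_pos: [0.4186, 0.0829, 0.4369]
eef_rot: [-0.391, 0.777, 0.358, -0.34]
force: [0.0, -0.4, -0.1]
opening: 0.0851
```

```bash
python3 st.py
```

```text
t 6.2 q [ 0.5928 -0.0355  1.9027 -0.573   1.3231 -1.898 ] p [0.4186 0.0829 0.4369] F [ 0.0277 -0.3744 -0.1122] op 0.0851
R [[ 0.512   0.2908 -0.8082]
 [ 0.8223 -0.4379  0.3634]
 [-0.2482 -0.8507 -0.4634]]
```

Request:
step_arm(plan=[{"translation": [-0.04, 0.019, -0.018], "twist": 0, "gripper": 0.085}, {"translation": [-0.04, 0.019, -0.018], "twist": 0, "gripper": 0.085}, {"translation": [-0.04, 0.019, -0.018], "twist": 0, "gripper": 0.085}, {"translation": [-0.04, 0.019, -0.018], "twist": 0, "gripper": 0.085}, {"translation": [-0.04, 0.019, -0.018], "twist": 0, "gripper": 0.085}, {"translation": [-0.04, 0.019, -0.018], "twist": 0, "gripper": 0.085}, {"translation": [-0.04, 0.019, -0.018], "twist": 0, "gripper": 0.085}, {"translation": [-0.04, 0.019, -0.018], "twist": 0, "gripper": 0.085}])

```text
time: 7.0
tool_pos: [0.4184, -0.274, 0.4528]
eef_rot: [-0.39, 0.775, 0.359, -0.342]
force: [1.2, 1.2, -0.0]
opening: 0.085
```

```bash
python3 st.py
```

```text
t 7.0 q [-0.4368 -0.1608  1.972  -0.3625  0.8797 -2.923 ] p [ 0.4184 -0.274   0.4528] F [ 1.2466  1.2391 -0.0288] op 0.085
R [[ 0.5072  0.2899 -0.8116]
 [ 0.8246 -0.4369  0.3593]
 [-0.2504 -0.8515 -0.4606]]
```

Request:
step_arm(plan=[{"translation": [-0.04, 0.019, -0.018], "twist": -0.1, "gripper": 0.085}, {"translation": [-0.04, 0.019, -0.018], "twist": -0.1, "gripper": 0.085}, {"translation": [-0.04, 0.01, -0.018], "twist": -0.1, "gripper": 0.085}])

```text
time: 7.3
tool_pos: [0.4563, -0.3455, 0.4307]
eef_rot: [-0.31, 0.76, 0.346, -0.454]
force: [-0.6, -0.2, 0.9]
opening: 0.0851
```

```bash
python3 st.py
```

```text
t 7.3 q [-0.4301 -0.0246  1.9664 -0.6324  0.7772 -2.9219] p [ 0.4563 -0.3455  0.4307] F [-0.6422 -0.1547  0.9329] op 0.0851
R [[ 0.3472  0.2446 -0.9053]
 [ 0.8079 -0.5683  0.1562]
 [-0.4763 -0.7856 -0.3949]]
```

Request:
step_arm(plan=[{"translation": [0, 0, 0], "twist": 0.15, "gripper": 0.085}, {"translation": [0, 0, 0], "twist": 0.15, "gripper": 0.085}, {"translation": [0, 0, 0], "twist": 0.15, "gripper": 0.085}, {"translation": [0, 0, 0], "twist": 0.15, "gripper": 0.085}, {"translation": [0, 0, 0], "twist": 0.15, "gripper": 0.085}, {"translation": [0, 0, 0], "twist": 0.15, "gripper": 0.085}, {"translation": [0, 0, 0], "twist": 0.15, "gripper": 0.085}, {"translation": [0, 0, 0], "twist": 0.15, "gripper": 0.085}])

```text
time: 8.1
tool_pos: [0.4567, -0.3437, 0.4316]
eef_rot: [-0.452, 0.883, 0.11, 0.058]
force: [-0.2, 0.5, 0.1]
opening: 0.085
```

```bash
cat >> st.py <<'E'
import sys
if len(sys.argv)>3: print('tool d',R.T@np.array([float(a) for a in sys.argv[1:4]]))
E
python3 st.py -.045 -.015 0.003
```

```text
t 8.1 q [-0.4278 -0.0268  1.9658 -0.6289  0.7788 -1.7157] p [ 0.4567 -0.3437  0.4316] F [-0.184   0.5052  0.1023] op 0.085
R [[ 0.9691  0.2467  0.003 ]
 [ 0.1418 -0.5666  0.8117]
 [ 0.2019 -0.7862 -0.5841]]
tool d [-0.0451 -0.005  -0.0141]
```

Request:
step_arm(plan=[{"translation": [-0.045, -0.005, -0.014], "twist": 0, "gripper": 0.085}, {"translation": [-0.045, -0.005, -0.014], "twist": 0, "gripper": 0.085}, {"translation": [-0.045, -0.005, -0.014], "twist": 0, "gripper": 0.085}, {"translation": [-0.045, -0.005, -0.014], "twist": 0, "gripper": 0.085}, {"translation": [-0.045, -0.005, -0.014], "twist": 0, "gripper": 0.085}, {"translation": [-0.045, -0.005, -0.014], "twist": 0, "gripper": 0.085}, {"translation": [-0.045, -0.005, -0.014], "twist": 0, "gripper": 0.085}, {"translation": [-0.045, -0.005, -0.014], "twist": 0, "gripper": 0.085}])

```text
time: 8.9
tool_pos: [0.1635, -0.4425, 0.4553]
eef_rot: [-0.452, 0.887, 0.076, 0.053]
force: [0.3, -0.1, -0.7]
opening: 0.0847
```

```bash

python3 st.py -.045 -.015 0.003
```

```text
t 8.9 q [-1.2965 -0.3074  2.1157  0.031   0.6793 -2.9191] p [ 0.1635 -0.4425  0.4553] F [ 0.2659 -0.0868 -0.6845] op 0.0847
R [[ 0.9827  0.1836  0.0258]
 [ 0.0872 -0.5804  0.8096]
 [ 0.1636 -0.7934 -0.5864]]
tool d [-0.045  -0.0019 -0.0151]
```

Request:
step_arm(plan=[{"translation": [-0.03, 0, 0.01], "twist": -0.1, "gripper": 0.085}, {"translation": [-0.03, 0, 0.01], "twist": -0.1, "gripper": 0.085}, {"translation": [-0.03, 0, 0.01], "twist": -0.1, "gripper": 0.085}])

```text
time: 9.2
tool_pos: [0.1365, -0.4119, 0.4238]
eef_rot: [-0.429, 0.893, 0.097, -0.095]
force: [-0.8, 0.3, 0.3]
opening: 0.0849
```

```bash

python3 st.py .045 .01 0.003
```

```text
t 9.2 q [-1.2053 -0.3545  2.2241 -0.2315  0.627  -2.9219] p [ 0.1365 -0.4119  0.4238] F [-0.758   0.3472  0.3243] op 0.0849
R [[ 0.9632  0.0908 -0.2531]
 [ 0.2542 -0.6139  0.7474]
 [-0.0875 -0.7842 -0.6143]]
tool d [ 0.0456 -0.0044 -0.0058]
```

Request:
step_arm(plan=[{"translation": [0, 0, 0], "twist": 0.14, "gripper": 0.085}, {"translation": [0, 0, 0], "twist": 0.14, "gripper": 0.085}, {"translation": [0, 0, 0], "twist": 0.14, "gripper": 0.085}, {"translation": [0, 0, 0], "twist": 0.14, "gripper": 0.085}])

```text
time: 9.6
tool_pos: [0.1373, -0.4121, 0.4242]
eef_rot: [-0.439, 0.884, -0.027, 0.159]
force: [0.5, -0.3, -0.6]
opening: 0.085
```

```bash

python3 st.py -.048 0 0.0
```

```text
t 9.6 q [-1.2054 -0.3539  2.2226 -0.228   0.6276 -2.3561] p [ 0.1373 -0.4121  0.4242] F [ 0.5184 -0.3265 -0.5986] op 0.085
R [[ 0.9477  0.0925  0.3055]
 [-0.1874 -0.6133  0.7673]
 [ 0.2583 -0.7844 -0.5639]]
tool d [-0.0455 -0.0044 -0.0147]
```

Request:
step_arm(plan=[{"translation": [-0.045, -0.004, -0.015], "twist": 0, "gripper": 0.085}, {"translation": [-0.045, -0.004, -0.015], "twist": 0, "gripper": 0.085}, {"translation": [-0.045, -0.004, -0.015], "twist": 0, "gripper": 0.085}, {"translation": [-0.045, -0.004, -0.015], "twist": 0, "gripper": 0.085}, {"translation": [-0.045, -0.004, -0.015], "twist": 0, "gripper": 0.085}])

```text
time: 10.1
tool_pos: [0.0081, -0.4129, 0.4287]
eef_rot: [-0.439, 0.883, -0.081, 0.145]
force: [0.0, 0.9, 0.2]
opening: 0.0849
```

```bash

python3 st.py .048 0 0.0
```

```text
t 10.1 q [-1.6569 -0.406   2.2237  0.057   0.6804 -2.9217] p [ 0.0081 -0.4129  0.4287] F [0.0323 0.911  0.2131] op 0.0849
R [[ 0.9449 -0.0159  0.3269]
 [-0.2703 -0.6011  0.7521]
 [ 0.1845 -0.799  -0.5723]]
tool d [ 0.0454 -0.0008  0.0157]
```

```bash
cat > geo.py <<'E'
from h import *
T1=lambda x,y:(200+x/4,115+y/4); S1=lambda x,y:(170+x/4,180+y/4)
O=np.array([.632,-.115,0]); a=.027
ry=np.array([np.cos(a),np.sin(a),0]); rx=np.array([np.sin(a),-np.cos(a),0]); z=np.array([0,0,1.])
c,s_=np.cos(np.radians(35)),np.sin(np.radians(35))
u=c*rx+s_*z; n=-s_*rx+c*z; M=O+.08*z
def slope(s,y,h): return M+s*u+y*ry+h*n
def hit(cam,uv,h):  # ray with plane at height h over slope
    o,d=ray(cam,uv); P=o+d*((h-(o-M)@n)/(d@n)); return np.array([(P-M)@u,(P-M)@ry])
E
python3 - <<'E'
from geo import *
np.set_printoptions(precision=4,suppress=True)
for p in [(232,158),(230,187),(285,152),(285,183)]: print('handle top h22',hit('top',T1(*p),.022))
for p in [(388,118),(389,186),(360,186)]: print('bowl36',hit('top',T1(*p),.036))
for p in [(430,296),(490,332),(384,334)]: print('bowl36S',hit('scene',S1(*p),.036))
for p in [(218,271),(222,333),(379,256),(382,325)]: print('tin40 T',hit('top',T1(*p),.04))
for p in [(361,171),(420,207),(302,274),(243,226)]: print('tin40 S',hit('scene',S1(*p),.04))
for p in [(238,384),(418,374),(408,70),(237,101)]: print('slope T',hit('top',T1(*p),.0))
for p in [(165,248),(470,438)]: print('slope S',hit('scene',S1(*p),.0))
E
```

```text
handle top h22 [-0.071   0.0701]
handle top h22 [-0.0744  0.044 ]
handle top h22 [-0.0141  0.0679]
handle top h22 [-0.0154  0.0404]
bowl36 [0.0974 0.0796]
bowl36 [0.0956 0.0227]
bowl36 [0.068 0.026]
bowl36S [0.02  0.039]
bowl36S [0.0175 0.0868]
bowl36S [0.0943 0.0453]
tin40 T [-0.0781 -0.0332]
tin40 T [-0.0761 -0.0887]
tin40 T [ 0.0855 -0.0352]
tin40 T [ 0.0855 -0.0925]
tin40 S [-0.0782 -0.0823]
tin40 S [-0.0784 -0.0279]
tin40 S [ 0.0941 -0.0231]
tin40 S [ 0.0837 -0.0805]
slope T [-0.0884 -0.1332]
slope T [ 0.0957 -0.1331]
slope T [0.0993 0.1264]
slope T [-0.0783  0.1271]
slope S [ 0.0973 -0.1237]
slope S [0.0836 0.1219]
```

```bash
cat > plan.py <<'E'
from h import *
import json
def plan(tgts,g=0.085,nd=3,start=None):
    """tgts: list of (target p, twist total, nrows). prints rounded rows"""
    s=bot.sense(); p=np.array(s['tool_pos']);R=rot(); rows=[]
    for T,tw,N in tgts:
        T=np.asarray(T,float)
        for i in range(N):
            d=(T-p)/(N-i); l=np.round(R.T@d,nd); w=round(tw/N,3)
            rows.append({"translation":[float(x) for x in l],"twist":w,"gripper":g})
            p=p+R@l; R=R@Ro.from_rotvec([0,w,0]).as_matrix()
    print(len(rows)); 
    for r in rows: print(json.dumps(r)+',', round(np.linalg.norm(r['translation']),4))
    print('end',p.round(4),R.round(3).tolist())
E
python3 - <<'E'
from plan import *
plan([((.4,-.43,.46),1.216,9)])
E
```

```text
9
{"translation": [0.042, -0.002, 0.011], "twist": 0.135, "gripper": 0.085}, 0.0435
{"translation": [0.04, -0.002, 0.016], "twist": 0.135, "gripper": 0.085}, 0.0431
{"translation": [0.038, -0.002, 0.022], "twist": 0.135, "gripper": 0.085}, 0.044
{"translation": [0.035, -0.002, 0.027], "twist": 0.135, "gripper": 0.085}, 0.0442
{"translation": [0.031, -0.003, 0.031], "twist": 0.135, "gripper": 0.085}, 0.0439
{"translation": [0.026, -0.002, 0.035], "twist": 0.135, "gripper": 0.085}, 0.0436
{"translation": [0.021, -0.003, 0.038], "twist": 0.135, "gripper": 0.085}, 0.0435
{"translation": [0.016, -0.002, 0.041], "twist": 0.135, "gripper": 0.085}, 0.0441
{"translation": [0.011, -0.003, 0.042], "twist": 0.135, "gripper": 0.085}, 0.0435
end [ 0.4    -0.4299  0.4599] [[0.023, -0.016, 1.0], [-0.799, -0.601, 0.009], [0.601, -0.799, -0.026]]
```

Request:
step_arm(plan=[{"translation": [0.042, -0.002, 0.011], "twist": 0.135, "gripper": 0.085}, {"translation": [0.04, -0.002, 0.016], "twist": 0.135, "gripper": 0.085}, {"translation": [0.038, -0.002, 0.022], "twist": 0.135, "gripper": 0.085}, {"translation": [0.035, -0.002, 0.027], "twist": 0.135, "gripper": 0.085}, {"translation": [0.031, -0.003, 0.031], "twist": 0.135, "gripper": 0.085}, {"translation": [0.026, -0.002, 0.035], "twist": 0.135, "gripper": 0.085}, {"translation": [0.021, -0.003, 0.038], "twist": 0.135, "gripper": 0.085}, {"translation": [0.016, -0.002, 0.041], "twist": 0.135, "gripper": 0.085}])

```text
time: 10.9
tool_pos: [0.1845, -0.3804, 0.4082]
eef_rot: [-0.415, 0.802, -0.203, 0.378]
force: [-0.3, 0.4, 0.5]
opening: 0.0851
```

```bash
python3 st.py; python3 - <<'E'
from plan import *
plan([((.53,-.1,.47),.12,8),((.69,.1,.42),0,6)],g=.06)
E
```

```text
t 10.9 q [-0.8449 -0.2668  2.1819 -0.5549  0.8323 -1.2276] p [ 0.1845 -0.3804  0.4082] F [-0.3333  0.3964  0.4725] op 0.0851
R [[ 0.6315 -0.0115  0.7753]
 [-0.6391 -0.5739  0.512 ]
 [ 0.439  -0.8189 -0.3698]]
14
{"translation": [0.008, -0.027, 0.049], "twist": 0.015, "gripper": 0.06}, 0.0565
{"translation": [0.008, -0.027, 0.049], "twist": 0.015, "gripper": 0.06}, 0.0565
{"translation": [0.007, -0.027, 0.049], "twist": 0.015, "gripper": 0.06}, 0.0564
{"translation": [0.006, -0.027, 0.049], "twist": 0.015, "gripper": 0.06}, 0.0563
{"translation": [0.005, -0.027, 0.049], "twist": 0.015, "gripper": 0.06}, 0.0562
{"translation": [0.005, -0.027, 0.049], "twist": 0.015, "gripper": 0.06}, 0.0562
{"translation": [0.004, -0.027, 0.049], "twist": 0.015, "gripper": 0.06}, 0.0561
{"translation": [0.003, -0.026, 0.048], "twist": 0.015, "gripper": 0.06}, 0.0547
{"translation": [-0.013, -0.013, 0.04], "twist": 0.0, "gripper": 0.06}, 0.044
{"translation": [-0.013, -0.013, 0.04], "twist": 0.0, "gripper": 0.06}, 0.044
{"translation": [-0.013, -0.013, 0.039], "twist": 0.0, "gripper": 0.06}, 0.0431
{"translation": [-0.013, -0.012, 0.04], "twist": 0.0, "gripper": 0.06}, 0.0437
{"translation": [-0.013, -0.013, 0.039], "twist": 0.0, "gripper": 0.06}, 0.0431
{"translation": [-0.013, -0.012, 0.04], "twist": 0.0, "gripper": 0.06}, 0.0437
end [0.6904 0.1    0.4198] [[0.534, -0.012, 0.845], [-0.696, -0.574, 0.432], [0.48, -0.819, -0.315]]
```

```bash
python3 - <<'E'
from plan import *
plan([((.42,-.28,.46),.661,8)],g=.06)
E
```

```text
8
{"translation": [0.013, -0.013, 0.027], "twist": 0.083, "gripper": 0.06}, 0.0327
{"translation": [0.011, -0.013, 0.028], "twist": 0.083, "gripper": 0.06}, 0.0328
{"translation": [0.009, -0.013, 0.029], "twist": 0.083, "gripper": 0.06}, 0.033
{"translation": [0.006, -0.013, 0.029], "twist": 0.083, "gripper": 0.06}, 0.0323
{"translation": [0.004, -0.013, 0.03], "twist": 0.083, "gripper": 0.06}, 0.0329
{"translation": [0.002, -0.013, 0.03], "twist": 0.083, "gripper": 0.06}, 0.0328
{"translation": [-0.001, -0.012, 0.03], "twist": 0.083, "gripper": 0.06}, 0.0323
{"translation": [-0.003, -0.013, 0.03], "twist": 0.083, "gripper": 0.06}, 0.0328
end [ 0.4205 -0.2801  0.4604] [[0.019, -0.012, 1.0], [-0.819, -0.574, 0.009], [0.574, -0.819, -0.021]]
```

Request:
step_arm(plan=[{"translation": [0.013, -0.013, 0.027], "twist": 0.083, "gripper": 0.06}, {"translation": [0.011, -0.013, 0.028], "twist": 0.083, "gripper": 0.06}, {"translation": [0.009, -0.013, 0.029], "twist": 0.083, "gripper": 0.06}, {"translation": [0.006, -0.013, 0.029], "twist": 0.083, "gripper": 0.06}, {"translation": [0.004, -0.013, 0.03], "twist": 0.083, "gripper": 0.06}, {"translation": [0.002, -0.013, 0.03], "twist": 0.083, "gripper": 0.06}, {"translation": [-0.001, -0.012, 0.03], "twist": 0.083, "gripper": 0.06}, {"translation": [-0.003, -0.013, 0.03], "twist": 0.083, "gripper": 0.06}])

```text
time: 11.7
tool_pos: [0.4207, -0.2787, 0.4596]
eef_rot: [-0.326, 0.635, -0.327, 0.619]
force: [-0.7, -0.6, -0.9]
opening: 0.0597
```

```bash
python3 st.py; python3 - <<'E'
from plan import *
plan([((.53,-.08,.47),0,7),((.69,.1,.42),0,7)],g=.06)
E
```

```text
t 11.7 q [-0.2238  0.0152  1.8261 -0.6371  1.234  -0.0435] p [ 0.4207 -0.2787  0.4596] F [-0.6577 -0.5523 -0.9042] op 0.0597
R [[ 0.0201 -0.0118  0.9997]
 [-0.8194 -0.5731  0.0097]
 [ 0.5729 -0.8194 -0.0212]]
14
{"translation": [-0.022, -0.018, 0.016], "twist": 0.0, "gripper": 0.06}, 0.0326
{"translation": [-0.022, -0.018, 0.016], "twist": 0.0, "gripper": 0.06}, 0.0326
{"translation": [-0.022, -0.018, 0.016], "twist": 0.0, "gripper": 0.06}, 0.0326
{"translation": [-0.022, -0.017, 0.016], "twist": 0.0, "gripper": 0.06}, 0.0321
{"translation": [-0.022, -0.018, 0.016], "twist": 0.0, "gripper": 0.06}, 0.0326
{"translation": [-0.022, -0.017, 0.015], "twist": 0.0, "gripper": 0.06}, 0.0316
{"translation": [-0.023, -0.018, 0.016], "twist": 0.0, "gripper": 0.06}, 0.0333
{"translation": [-0.025, -0.009, 0.023], "twist": 0.0, "gripper": 0.06}, 0.0351
{"translation": [-0.025, -0.009, 0.023], "twist": 0.0, "gripper": 0.06}, 0.0351
{"translation": [-0.025, -0.009, 0.023], "twist": 0.0, "gripper": 0.06}, 0.0351
{"translation": [-0.024, -0.009, 0.023], "twist": 0.0, "gripper": 0.06}, 0.0344
{"translation": [-0.025, -0.009, 0.024], "twist": 0.0, "gripper": 0.06}, 0.0358
{"translation": [-0.024, -0.009, 0.023], "twist": 0.0, "gripper": 0.06}, 0.0344
{"translation": [-0.025, -0.01, 0.024], "twist": 0.0, "gripper": 0.06}, 0.0361
end [0.6903 0.1004 0.42  ] [[0.02, -0.012, 1.0], [-0.819, -0.573, 0.01], [0.573, -0.819, -0.021]]
```

Request:
step_arm(plan=[{"translation": [-0.031, -0.025, 0.022], "twist": 0, "gripper": 0.06}, {"translation": [-0.031, -0.025, 0.022], "twist": 0, "gripper": 0.06}, {"translation": [-0.031, -0.025, 0.022], "twist": 0, "gripper": 0.06}, {"translation": [-0.031, -0.025, 0.022], "twist": 0, "gripper": 0.06}, {"translation": [-0.031, -0.025, 0.023], "twist": 0, "gripper": 0.06}, {"translation": [-0.035, -0.012, 0.032], "twist": 0, "gripper": 0.06}, {"translation": [-0.035, -0.012, 0.032], "twist": 0, "gripper": 0.06}, {"translation": [-0.035, -0.012, 0.032], "twist": 0, "gripper": 0.06}])

```text
time: 12.5
tool_pos: [0.6234, 0.0303, 0.437]
eef_rot: [-0.327, 0.636, -0.326, 0.618]
force: [0.8, -0.4, 0.1]
opening: 0.0602
```

```bash
python3 st.py; python3 - <<'E'
from plan import *
from geo import slope
print(slope(-.007,.058,.2),slope(-.007,.058,.004))
plan([(slope(-.007,.058,.13),0,8)],g=.06)
E
```

```text
t 12.5 q [ 0.3249  0.4194  1.3537 -0.5701  1.5962  0.3572] p [0.6234 0.0303 0.437 ] F [ 0.7979 -0.3923  0.0943] op 0.0602
R [[ 0.0234 -0.0115  0.9997]
 [-0.8193 -0.5732  0.0126]
 [ 0.5729 -0.8193 -0.0229]]
[0.68672712 0.00697126 0.23981537] [ 0.68976212 -0.10540875  0.07926157]
8
{"translation": [-0.012, 0.031, 0.009], "twist": 0.0, "gripper": 0.06}, 0.0344
{"translation": [-0.011, 0.03, 0.009], "twist": 0.0, "gripper": 0.06}, 0.0332
{"translation": [-0.012, 0.031, 0.009], "twist": 0.0, "gripper": 0.06}, 0.0344
{"translation": [-0.011, 0.03, 0.008], "twist": 0.0, "gripper": 0.06}, 0.0329
{"translation": [-0.012, 0.031, 0.009], "twist": 0.0, "gripper": 0.06}, 0.0344
{"translation": [-0.011, 0.03, 0.008], "twist": 0.0, "gripper": 0.06}, 0.0329
{"translation": [-0.012, 0.031, 0.009], "twist": 0.0, "gripper": 0.06}, 0.0344
{"translation": [-0.011, 0.03, 0.008], "twist": 0.0, "gripper": 0.06}, 0.0329
end [ 0.6874 -0.0333  0.1828] [[0.023, -0.012, 1.0], [-0.819, -0.573, 0.013], [0.573, -0.819, -0.023]]
```

Request:
step_arm(plan=[{"translation": [-0.031, 0.01, 0.023], "twist": 0, "gripper": 0.06}, {"translation": [-0.031, 0.01, 0.023], "twist": 0, "gripper": 0.06}, {"translation": [-0.03, 0.01, 0.023], "twist": 0, "gripper": 0.06}, {"translation": [0, 0.045, 0], "twist": 0, "gripper": 0.06}, {"translation": [0, 0.045, 0], "twist": 0, "gripper": 0.06}, {"translation": [0, 0.045, 0], "twist": 0, "gripper": 0.06}, {"translation": [0, 0.045, 0], "twist": 0, "gripper": 0.06}, {"translation": [0, 0.02, 0], "twist": 0, "gripper": 0.06}])

```text
time: 13.3
tool_pos: [0.6844, -0.0295, 0.1909]
eef_rot: [-0.325, 0.638, -0.328, 0.617]
force: [-0.2, 0.2, 0.0]
opening: 0.0601
```

```bash
python3 st.py; python3 - <<'E'
from plan import *
from geo import *
p=bot.sense()['tool_pos']; print((p-M)@u,(p-M)@ry,(p-M)@n)
cv2.imwrite('pics/s1.png',cv2.resize(viewer.snapshot('scene')[150:340,130:380],None,fx=3,fy=3,interpolation=cv2.INTER_CUBIC))
cv2.imwrite('pics/t1.png',cv2.resize(viewer.snapshot('top')[80:260,180:380],None,fx=3,fy=3,interpolation=cv2.INTER_CUBIC))
plan([(slope(-.007,.058,.004),0,4)],g=.06)
E
```

```text
t 13.3 q [ 0.2176  0.6755  1.5243 -0.6419  1.1934  0.5186] p [ 0.6844 -0.0295  0.1909] F [-0.217   0.1721  0.0026] op 0.0601
R [[ 0.0247 -0.0166  0.9996]
 [-0.819  -0.5737  0.0107]
 [ 0.5733 -0.8189 -0.0278]]
-0.0052090060245012 0.05468043328333155 0.13907989333180484
4
{"translation": [-0.001, 0.034, 0.002], "twist": 0.0, "gripper": 0.06}, 0.0341
{"translation": [-0.0, 0.034, 0.002], "twist": 0.0, "gripper": 0.06}, 0.0341
{"translation": [-0.001, 0.034, 0.002], "twist": 0.0, "gripper": 0.06}, 0.0341
{"translation": [-0.0, 0.034, 0.002], "twist": 0.0, "gripper": 0.06}, 0.0341
end [ 0.6901 -0.1055  0.0791] [[0.024, -0.017, 1.0], [-0.819, -0.574, 0.01], [0.574, -0.819, -0.028]]
```

View pics/s1.png

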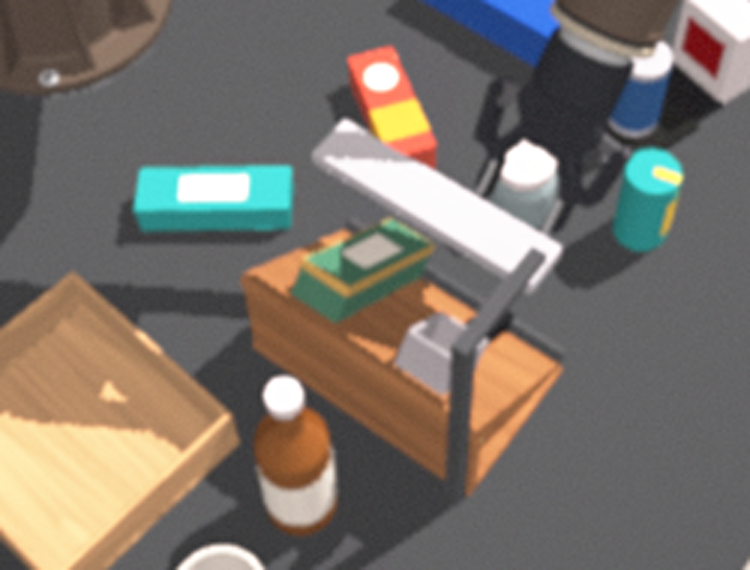

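View pics/t1.png

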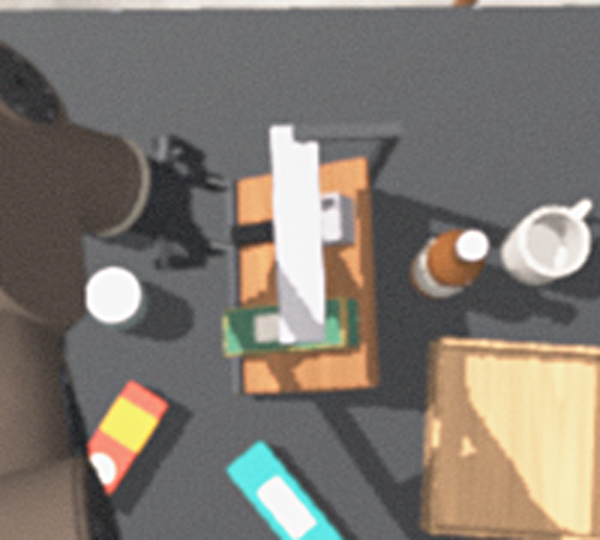

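```bash
python3 - <<'E'
from geo import *
p=bot.sense()['tool_pos'];R=rot()
print(proj('top',p),'seen',(180+222/3,80+215.5/3))
for h in (0,.01,.022): print(hit('top',(180+235/3,80+235/3),h),proj('top',slope(-.007,.058,h)))
E
```

```text
[254.10324838 151.86407007] seen (254.0, 151.83333333333331)
[-0.08527376  0.06054664] [276.38429136 156.28577593]
[-0.07841369  0.05847534] [274.88572466 155.9378098 ]
[-0.07018161  0.05598977] [273.06281832 155.51453225]
```

Request:
step_arm(plan=[{"translation": [-0.001, 0.04, 0.001], "twist": 0, "gripper": 0.06}, {"translation": [-0.001, 0.04, 0.001], "twist": 0, "gripper": 0.06}, {"translation": [0, 0.035, 0], "twist": 0, "gripper": 0.06}, {"translation": [0, 0.01, 0], "twist": 0, "gripper": 0.06}, {"translation": [0, 0.005, 0], "twist": 0, "gripper": 0.06}, {"translation": [0, 0, 0], "twist": 0, "gripper": 0.06}])

```text
time: 14.0
tool_pos: [0.6874, -0.0996, 0.0886]
eef_rot: [-0.327, 0.636, -0.326, 0.618]
force: [0.4, 0.4, 0.4]
opening: 0.0599
```

```bash
python3 - <<'E'
from geo import *
p=bot.sense()['tool_pos']; print((p-M)@u,(p-M)@ry,(p-M)@n)
E
```

```text
-0.006500967126644665 0.05579681930992288 0.014994023095254484
```

Request:
step_arm(plan=[{"translation": [0, 0.004, 0], "twist": 0, "gripper": 0.06}, {"translation": [0, 0.004, 0], "twist": 0, "gripper": 0.06}, {"translation": [0, 0, 0], "twist": 0, "gripper": 0.015}, {"translation": [0, 0, 0], "twist": 0, "gripper": 0.015}, {"translation": [0, 0, 0], "twist": 0, "gripper": 0.015}, {"translation": [0, 0, 0], "twist": 0, "gripper": 0.015}], grip_force=50)

```text
time: 14.6
tool_pos: [0.6868, -0.1045, 0.0816]
eef_rot: [-0.327, 0.636, -0.326, 0.618]
force: [-0.5, 4.4, 6.1]
opening: 0.0227
```

Request:
step_arm(plan=[{"translation": [0, -0.015, 0], "twist": 0, "gripper": 0.015}, {"translation": [0, -0.025, 0], "twist": 0, "gripper": 0.015}, {"translation": [-0.02, -0.015, 0], "twist": 0, "gripper": 0.015}, {"translation": [-0.035, -0.015, 0], "twist": 0, "gripper": 0.015}, {"translation": [-0.04, -0.02, 0], "twist": 0, "gripper": 0.015}, {"translation": [-0.03, -0.035, 0], "twist": 0, "gripper": 0.015}, {"translation": [0, -0.045, 0], "twist": 0, "gripper": 0.015}, {"translation": [0, -0.045, 0], "twist": 0, "gripper": 0.015}])

```text
time: 15.4
tool_pos: [0.685, 0.1232, 0.1864]
eef_rot: [-0.327, 0.637, -0.327, 0.617]
force: [2.1, -0.5, -0.5]
opening: 0.0231
```

```bash
python3 st.py; python3 - <<'E'
from geo import *
cv2.imwrite('pics/s2.png',cv2.resize(viewer.snapshot('scene')[50:290,130:450],None,fx=2.4,fy=2.4,interpolation=cv2.INTER_CUBIC))
cv2.imwrite('pics/t2.png',cv2.resize(viewer.snapshot('top')[80:300,80:360],None,fx=2.7,fy=2.7,interpolation=cv2.INTER_CUBIC))
E
```

```text
t 15.4 q [ 0.4141  0.7497  1.3801 -0.563   1.3398  0.6174] p [0.685  0.1232 0.1864] F [ 2.0603 -0.5037 -0.5391] op 0.0231
R [[ 0.0254 -0.0129  0.9996]
 [-0.8193 -0.5732  0.0135]
 [ 0.5728 -0.8193 -0.0251]]
```

View pics/s2.png

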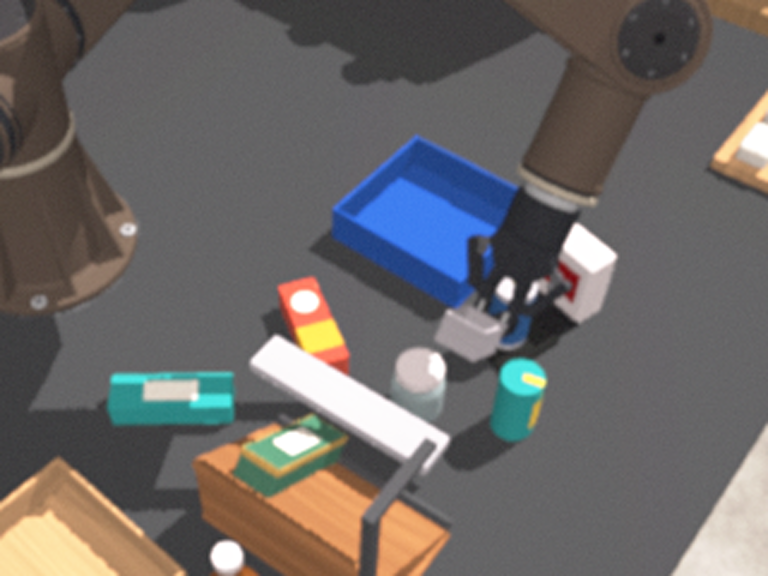

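View pics/t2.png

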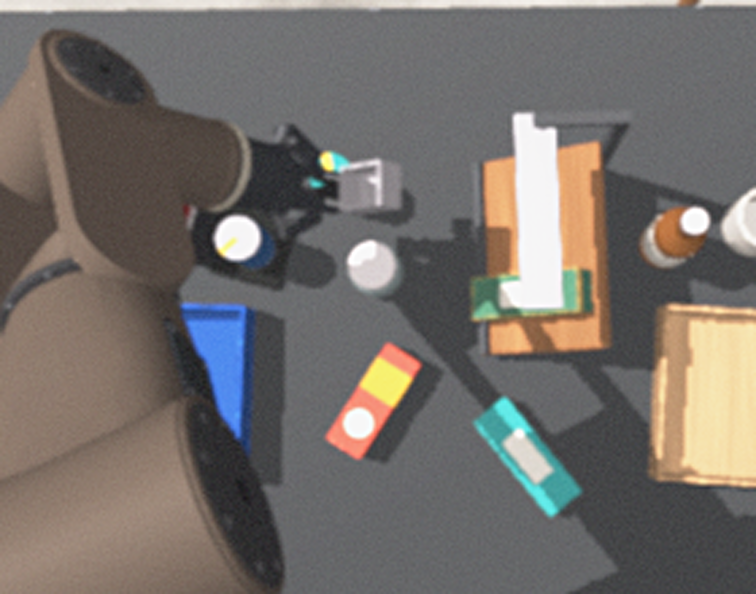

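```bash
python3 - <<'E'
from plan import *
plan([((.67,.13,.28),0,3),((.45,.37,.28),0,8),((.45,.375,.07),0,5)],g=.015)
E
```

```text
16
{"translation": [0.016, -0.025, -0.006], "twist": 0.0, "gripper": 0.015}, 0.0303
{"translation": [0.015, -0.025, -0.007], "twist": 0.0, "gripper": 0.015}, 0.03
{"translation": [0.016, -0.025, -0.006], "twist": 0.0, "gripper": 0.015}, 0.0303
{"translation": [-0.025, -0.017, -0.027], "twist": 0.0, "gripper": 0.015}, 0.0405
{"translation": [-0.025, -0.017, -0.027], "twist": 0.0, "gripper": 0.015}, 0.0405
{"translation": [-0.025, -0.017, -0.027], "twist": 0.0, "gripper": 0.015}, 0.0405
{"translation": [-0.025, -0.017, -0.027], "twist": 0.0, "gripper": 0.015}, 0.0405
{"translation": [-0.026, -0.017, -0.027], "twist": 0.0, "gripper": 0.015}, 0.0412
{"translation": [-0.025, -0.017, -0.027], "twist": 0.0, "gripper": 0.015}, 0.0405
{"translation": [-0.026, -0.017, -0.027], "twist": 0.0, "gripper": 0.015}, 0.0412
{"translation": [-0.025, -0.017, -0.028], "twist": 0.0, "gripper": 0.015}, 0.0412
{"translation": [-0.025, 0.034, 0.001], "twist": 0.0, "gripper": 0.015}, 0.0422
{"translation": [-0.025, 0.034, 0.001], "twist": 0.0, "gripper": 0.015}, 0.0422
{"translation": [-0.025, 0.034, 0.001], "twist": 0.0, "gripper": 0.015}, 0.0422
{"translation": [-0.024, 0.034, 0.0], "twist": 0.0, "gripper": 0.015}, 0.0416
{"translation": [-0.025, 0.033, 0.001], "twist": 0.0, "gripper": 0.015}, 0.0414
end [0.4504 0.3753 0.0703] [[0.022, -0.004, 1.0], [-0.821, -0.57, 0.016], [0.57, -0.822, -0.015]]
```

Request:
step_arm(plan=[{"translation": [0.016, -0.025, -0.006], "twist": 0, "gripper": 0.015}, {"translation": [0.015, -0.025, -0.007], "twist": 0, "gripper": 0.015}, {"translation": [0.016, -0.025, -0.006], "twist": 0, "gripper": 0.015}, {"translation": [-0.025, -0.017, -0.027], "twist": 0, "gripper": 0.015}, {"translation": [-0.025, -0.017, -0.027], "twist": 0, "gripper": 0.015}, {"translation": [-0.025, -0.017, -0.027], "twist": 0, "gripper": 0.015}, {"translation": [-0.025, -0.017, -0.027], "twist": 0, "gripper": 0.015}, {"translation": [-0.026, -0.017, -0.027], "twist": 0, "gripper": 0.015}])

```text
time: 16.3
tool_pos: [0.5306, 0.2763, 0.2752]
eef_rot: [-0.327, 0.636, -0.327, 0.618]
force: [1.0, -0.4, -2.1]
opening: 0.0226
```

```bash
python3 st.py; python3 - <<'E'
from plan import *
plan([((.45,.37,.26),0,4),((.45,.375,.1),0,4)],g=.015)
E
```

```text
t 16.3 q [ 0.6989  0.6077  1.4261 -0.4455  1.5431  0.7923] p [0.5306 0.2763 0.2752] F [ 1.0061 -0.4199 -2.0774] op 0.0226
R [[ 0.0231 -0.0123  0.9997]
 [-0.8194 -0.573   0.0118]
 [ 0.5727 -0.8194 -0.0233]]
8
{"translation": [-0.022, -0.01, -0.02], "twist": 0.0, "gripper": 0.015}, 0.0314
{"translation": [-0.022, -0.01, -0.02], "twist": 0.0, "gripper": 0.015}, 0.0314
{"translation": [-0.022, -0.01, -0.02], "twist": 0.0, "gripper": 0.015}, 0.0314
{"translation": [-0.021, -0.01, -0.019], "twist": 0.0, "gripper": 0.015}, 0.03
{"translation": [-0.024, 0.032, 0.001], "twist": 0.0, "gripper": 0.015}, 0.04
{"translation": [-0.024, 0.032, 0.001], "twist": 0.0, "gripper": 0.015}, 0.04
{"translation": [-0.024, 0.032, 0.001], "twist": 0.0, "gripper": 0.015}, 0.04
{"translation": [-0.024, 0.032, 0.001], "twist": 0.0, "gripper": 0.015}, 0.04
end [0.4503 0.375  0.1   ] [[0.023, -0.012, 1.0], [-0.819, -0.573, 0.012], [0.573, -0.819, -0.023]]
```

Request:
step_arm(plan=[{"translation": [-0.022, -0.01, -0.02], "twist": 0, "gripper": 0.015}, {"translation": [-0.022, -0.01, -0.02], "twist": 0, "gripper": 0.015}, {"translation": [-0.022, -0.01, -0.02], "twist": 0, "gripper": 0.015}, {"translation": [-0.021, -0.01, -0.02], "twist": 0, "gripper": 0.015}, {"translation": [-0.024, 0.032, 0.001], "twist": 0, "gripper": 0.015}, {"translation": [-0.024, 0.032, 0.001], "twist": 0, "gripper": 0.015}, {"translation": [-0.024, 0.032, 0.001], "twist": 0, "gripper": 0.015}, {"translation": [-0.024, 0.032, 0.001], "twist": 0, "gripper": 0.015}])

```text
time: 17.1
tool_pos: [0.4505, 0.3741, 0.0985]
eef_rot: [-0.327, 0.636, -0.327, 0.618]
force: [-0.2, -0.2, -0.5]
opening: 0.0226
```

```bash
python3 st.py 0 -.012 -.039; python3 - <<'E'
from plan import *
cv2.imwrite('pics/s3.png',cv2.resize(viewer.snapshot('scene')[50:250,200:450],None,fx=3,fy=3,interpolation=cv2.INTER_CUBIC))
plan([((.45,.38,.055),0,2)],g=.015)
E
```

```text
t 17.1 q [ 0.8707  0.8159  1.4931 -0.378   1.3472  1.0337] p [0.4505 0.3741 0.0985] F [-0.1636 -0.1785 -0.5143] op 0.0226
R [[ 0.0232 -0.012   0.9997]
 [-0.8196 -0.5728  0.0122]
 [ 0.5725 -0.8196 -0.0232]]
tool d [-0.0125  0.0388  0.0008]
2
{"translation": [-0.014, 0.013, 0.001], "twist": 0.0, "gripper": 0.015}, 0.0191
{"translation": [-0.014, 0.013, 0.002], "twist": 0.0, "gripper": 0.015}, 0.0192
end [0.4504 0.3803 0.055 ] [[0.026, -0.016, 1.0], [-0.817, -0.576, 0.012], [0.576, -0.817, -0.028]]
```

View pics/s3.png

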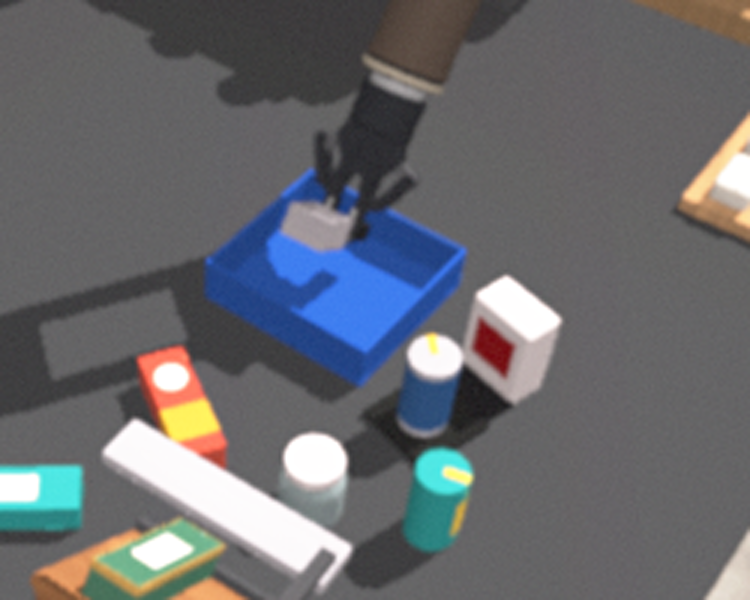

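Request:
step_arm(plan=[{"translation": [-0.014, 0.013, 0.001], "twist": 0, "gripper": 0.015}, {"translation": [-0.014, 0.014, 0.001], "twist": 0, "gripper": 0.015}, {"translation": [-0.003, 0.01, 0], "twist": 0, "gripper": 0.015}, {"translation": [-0.003, 0.01, 0], "twist": 0, "gripper": 0.015}, {"translation": [-0.003, 0.008, 0], "twist": 0, "gripper": 0.015}, {"translation": [0, 0, 0], "twist": 0, "gripper": 0.015}], grip_force=20)

```text
time: 17.75
tool_pos: [0.4516, 0.3719, 0.0337]
eef_rot: [-0.326, 0.636, -0.326, 0.618]
force: [0.3, -1.9, 3.6]
opening: 0.0226
```

```bash
python3 st.py; python3 - <<'E'
from plan import *
cv2.imwrite('pics/s4.png',cv2.resize(viewer.snapshot('scene')[90:190,250:370],None,fx=5,fy=5,interpolation=cv2.INTER_CUBIC))
E
```

```text
t 17.75 q [ 0.868   0.8978  1.5078 -0.3901  1.2583  1.0703] p [0.4516 0.3719 0.0337] F [ 0.2843 -1.9375  3.6069] op 0.0226
R [[ 0.0226 -0.012   0.9997]
 [-0.8187 -0.5741  0.0116]
 [ 0.5738 -0.8187 -0.0228]]
```

View pics/s4.png

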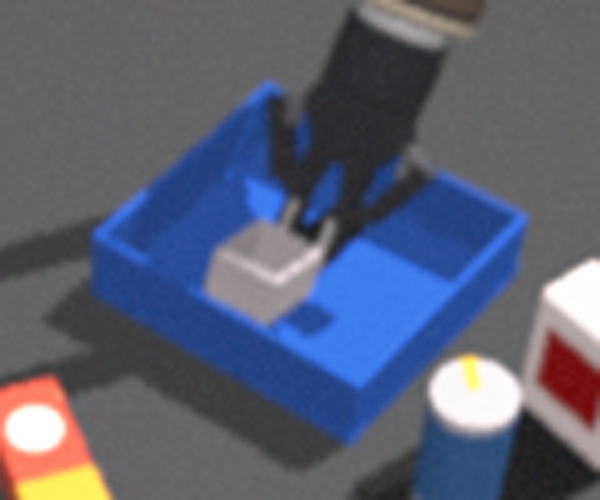

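Request:
step_arm(plan=[{"translation": [-0.003, 0.007, 0], "twist": 0, "gripper": 0.015}, {"translation": [-0.003, 0.007, 0], "twist": 0, "gripper": 0.015}, {"translation": [0, 0.003, 0], "twist": 0, "gripper": 0.015}, {"translation": [0, 0, 0], "twist": 0, "gripper": 0.015}])

```text
time: 18.2
tool_pos: [0.4515, 0.3682, 0.0165]
eef_rot: [-0.327, 0.636, -0.327, 0.618]
force: [0.1, -0.4, 3.9]
opening: 0.0227
```

Release and back out along the tool axis.

Request:
step_arm(plan=[{"translation": [0, 0, 0], "twist": 0, "gripper": 0.05}, {"translation": [0, 0, 0], "twist": 0, "gripper": 0.06}, {"translation": [0, -0.02, 0], "twist": 0, "gripper": 0.06}, {"translation": [0, -0.04, 0], "twist": 0, "gripper": 0.06}, {"translation": [0.01, -0.045, 0], "twist": 0, "gripper": 0.075}, {"translation": [0.02, -0.045, 0], "twist": 0, "gripper": 0.075}, {"translation": [0.025, -0.04, 0], "twist": 0, "gripper": 0.075}, {"translation": [0.025, -0.04, 0], "twist": 0, "gripper": 0.075}])

```text
time: 19.0
tool_pos: [0.4553, 0.4345, 0.2522]
eef_rot: [-0.327, 0.636, -0.327, 0.618]
force: [1.3, 0.2, -0.2]
opening: 0.0747
```

```bash
python3 st.py; python3 - <<'E'
from plan import *
from geo import *
cv2.imwrite('pics/s5.png',cv2.resize(viewer.snapshot('scene')[80:340,150:400],None,fx=2.2,fy=2.2,interpolation=cv2.INTER_CUBIC))
print(slope(0,-.0575,.2),slope(0,-.0575,.01))
plan([((.56,.13,.30),0,8)],g=.075)
E
```

```text
t 19.0 q [ 0.9153  0.729   1.2486 -0.3487  1.6707  0.9512] p [0.4553 0.4345 0.2522] F [ 1.269   0.228  -0.2152] op 0.0747
R [[ 0.0234 -0.0119  0.9997]
 [-0.8193 -0.5732  0.0124]
 [ 0.5728 -0.8193 -0.0232]]
[ 0.57142402 -0.00187884  0.24383041] [ 0.57436611 -0.11081864  0.08819152]
8
{"translation": [0.035, 0.018, 0.012], "twist": 0.0, "gripper": 0.075}, 0.0411
{"translation": [0.035, 0.017, 0.012], "twist": 0.0, "gripper": 0.075}, 0.0407
{"translation": [0.034, 0.018, 0.012], "twist": 0.0, "gripper": 0.075}, 0.0403
{"translation": [0.035, 0.017, 0.012], "twist": 0.0, "gripper": 0.075}, 0.0407
{"translation": [0.034, 0.018, 0.013], "twist": 0.0, "gripper": 0.075}, 0.0406
{"translation": [0.035, 0.017, 0.012], "twist": 0.0, "gripper": 0.075}, 0.0407
{"translation": [0.034, 0.018, 0.013], "twist": 0.0, "gripper": 0.075}, 0.0406
{"translation": [0.035, 0.017, 0.012], "twist": 0.0, "gripper": 0.075}, 0.0407
end [0.5596 0.1301 0.3005] [[0.02, -0.007, 1.0], [-0.823, -0.568, 0.012], [0.568, -0.823, -0.017]]
```

View pics/s5.png

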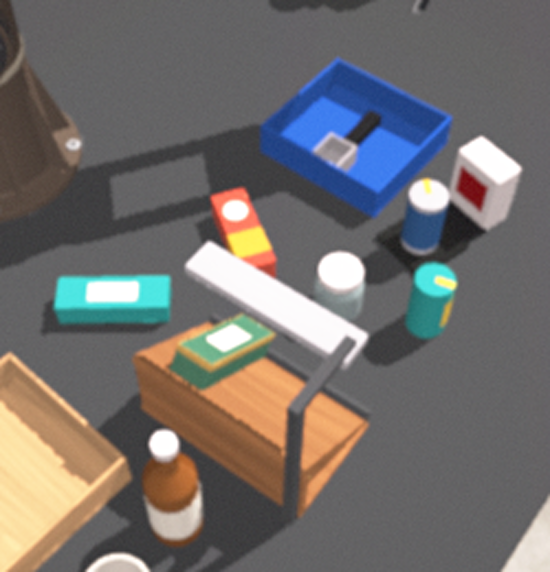

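Request:
step_arm(plan=[{"translation": [0.035, 0.005, 0.012], "twist": 0, "gripper": 0.075}, {"translation": [0.035, 0.01, 0.012], "twist": 0, "gripper": 0.075}, {"translation": [0.034, 0.02, 0.012], "twist": 0, "gripper": 0.075}, {"translation": [0.035, 0.02, 0.012], "twist": 0, "gripper": 0.075}, {"translation": [0.034, 0.02, 0.013], "twist": 0, "gripper": 0.075}, {"translation": [0.035, 0.02, 0.012], "twist": 0, "gripper": 0.075}, {"translation": [0.034, 0.02, 0.013], "twist": 0, "gripper": 0.075}, {"translation": [0.035, 0.02, 0.012], "twist": 0, "gripper": 0.075}])

```text
time: 19.85
tool_pos: [0.5586, 0.1295, 0.2963]
eef_rot: [-0.327, 0.636, -0.327, 0.618]
force: [0.8, 0.4, 0.5]
opening: 0.0749
```

```bash
python3 st.py;python3 - <<'E'
from plan import *
from geo import *
p=bot.sense()['tool_pos']; print((p-M)@u,(p-M)@ry,(p-M)@n)
plan([(slope(.004,-.06,.15),0,4),(slope(.004,-.06,.04),0,3)],g=.075)
E
```

```text
t 19.85 q [ 0.5007  0.495   1.5763 -0.5263  1.4277  0.654 ] p [0.5586 0.1295 0.2963] F [0.8119 0.4064 0.4823] op 0.0749
R [[ 0.0231 -0.0118  0.9997]
 [-0.8193 -0.5732  0.0122]
 [ 0.5729 -0.8193 -0.0229]]
-0.07781094595841133 -0.06674572206890063 0.3185306342365936
7
{"translation": [0.02, 0.042, 0.003], "twist": 0.0, "gripper": 0.075}, 0.0466
{"translation": [0.021, 0.042, 0.003], "twist": 0.0, "gripper": 0.075}, 0.0471
{"translation": [0.02, 0.042, 0.003], "twist": 0.0, "gripper": 0.075}, 0.0466
{"translation": [0.021, 0.042, 0.002], "twist": 0.0, "gripper": 0.075}, 0.047
{"translation": [0.0, 0.037, 0.001], "twist": 0.0, "gripper": 0.075}, 0.037
{"translation": [0.0, 0.037, 0.001], "twist": 0.0, "gripper": 0.075}, 0.037
{"translation": [0.0, 0.036, 0.001], "twist": 0.0, "gripper": 0.075}, 0.036
end [ 0.5712 -0.0968  0.1152] [[0.023, -0.012, 1.0], [-0.819, -0.573, 0.012], [0.573, -0.819, -0.023]]
```

Request:
step_arm(plan=[{"translation": [0.02, 0.042, 0.003], "twist": 0, "gripper": 0.08}, {"translation": [0.021, 0.042, 0.003], "twist": 0, "gripper": 0.08}, {"translation": [0.02, 0.042, 0.003], "twist": 0, "gripper": 0.08}, {"translation": [0.021, 0.042, 0.002], "twist": 0, "gripper": 0.08}, {"translation": [0, 0.037, 0.001], "twist": 0, "gripper": 0.08}, {"translation": [0, 0.037, 0.001], "twist": 0, "gripper": 0.08}, {"translation": [0, 0.008, 0], "twist": 0, "gripper": 0.08}])

```text
time: 20.55
tool_pos: [0.5683, -0.0813, 0.1354]
eef_rot: [-0.325, 0.637, -0.328, 0.617]
force: [0.2, 0.3, 0.4]
opening: 0.0798
```

```bash
python3 st.py;python3 - <<'E'
from plan import *
from geo import *
p=bot.sense()['tool_pos']; print((p-M)@u,(p-M)@ry,(p-M)@n)
cv2.imwrite('pics/t6.png',cv2.resize(viewer.snapshot('top')[120:230,220:330],None,fx=5,fy=5,interpolation=cv2.INTER_CUBIC))
cv2.imwrite('pics/s6.png',cv2.resize(viewer.snapshot('scene')[160:300,170:330],None,fx=4,fy=4,interpolation=cv2.INTER_CUBIC))
E
```

```text
t 20.55 q [ 0.1744  0.603   1.8704 -0.7542  0.9629  0.6917] p [ 0.5683 -0.0813  0.1354] F [0.2479 0.2775 0.3745] op 0.0798
R [[ 0.0236 -0.0165  0.9996]
 [-0.8191 -0.5736  0.0099]
 [ 0.5732 -0.8189 -0.0271]]
0.0027671126367760125 -0.06277601928707331 0.06574384109552206
```

View pics/t6.png

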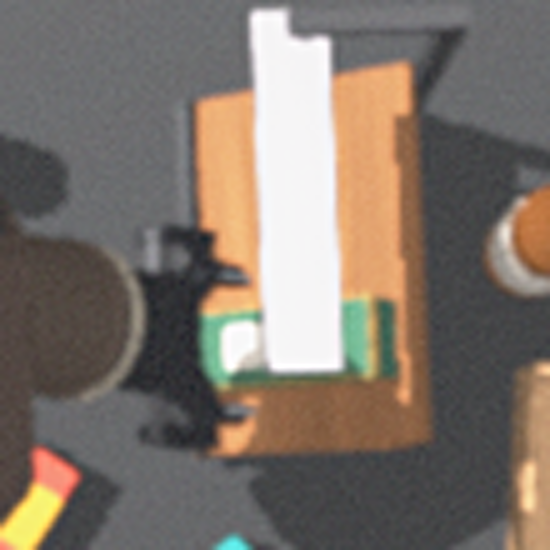

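View pics/s6.png

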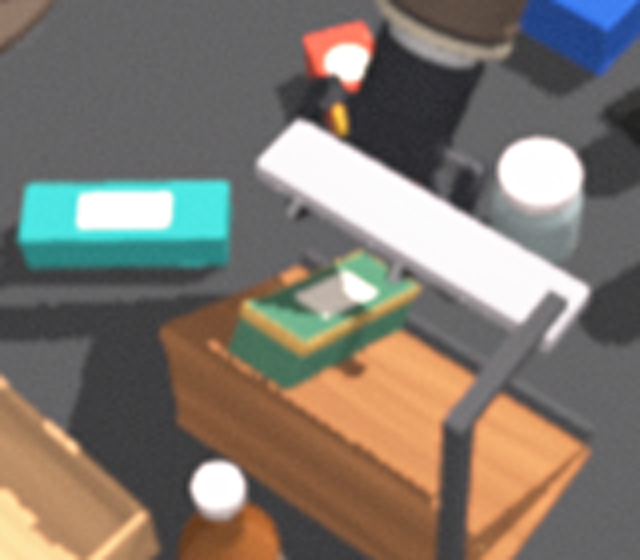

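```bash
python3 - <<'E'
from geo import *
f=lambda x,y:(220+x/5,120+y/5)
for p in [(202,316),(205,390),(300,306),(345,299),(345,374),(362,300),(362,377)]: print(hit('top',f(*p),.04))
print('tips',hit('top',f(240,272),.062),hit('top',f(240,405),.062))
E
```

```text
[-0.0527733  -0.03703715]
[-0.05247161 -0.08935064]
[ 0.02812586 -0.03730206]
[ 0.06347708 -0.03580226]
[ 0.06104866 -0.08599893]
[ 0.07642386 -0.03767794]
[ 0.07391594 -0.08889494]
tips [-0.00515535 -0.01246796] [-0.00919453 -0.10307174]
```

Request:
step_arm(plan=[{"translation": [0, 0.02, 0], "twist": 0, "gripper": 0.08}, {"translation": [0, 0.02, 0], "twist": 0, "gripper": 0.08}, {"translation": [0, 0.012, 0], "twist": 0, "gripper": 0.08}, {"translation": [0, 0, 0], "twist": 0, "gripper": 0.045}, {"translation": [0, 0, 0], "twist": 0, "gripper": 0.045}, {"translation": [0, 0, 0], "twist": 0, "gripper": 0.045}, {"translation": [0, 0, 0], "twist": 0, "gripper": 0.045}], grip_force=60)

```text
time: 21.35
tool_pos: [0.5706, -0.1082, 0.0967]
eef_rot: [-0.327, 0.636, -0.326, 0.618]
force: [-1.1, 4.3, 7.2]
opening: 0.0525
```

```bash
python3 st.py;python3 - <<'E'
from geo import *
p=bot.sense()['tool_pos']; print((p-M)@u,(p-M)@ry,(p-M)@n)
E
```

```text
t 21.35 q [ 0.1287  0.6571  1.9    -0.8272  0.8797  0.7471] p [ 0.5706 -0.1082  0.0967] F [-1.1496  4.2862  7.2281] op 0.0525
R [[ 0.0223 -0.0099  0.9997]
 [-0.8193 -0.5732  0.0126]
 [ 0.5729 -0.8194 -0.0209]]
0.002602359997758179 -0.061237187651357085 0.01850844550010199
```

Request:
step_arm(plan=[{"translation": [0, -0.015, 0], "twist": 0, "gripper": 0.045}, {"translation": [0, -0.025, 0], "twist": 0, "gripper": 0.045}, {"translation": [-0.02, -0.015, 0], "twist": 0, "gripper": 0.045}, {"translation": [-0.035, -0.02, 0], "twist": 0, "gripper": 0.045}, {"translation": [-0.035, -0.03, 0], "twist": 0, "gripper": 0.045}, {"translation": [-0.02, -0.04, 0], "twist": 0, "gripper": 0.045}, {"translation": [0, -0.045, -0.01], "twist": 0, "gripper": 0.045}, {"translation": [0, -0.045, -0.02], "twist": 0, "gripper": 0.045}])

```text
time: 22.15
tool_pos: [0.5396, 0.1182, 0.2273]
eef_rot: [-0.328, 0.636, -0.327, 0.617]
force: [0.0, -0.1, -2.5]
opening: 0.0529
```

```bash
python3 st.py;python3 - <<'E'
from plan import *
plan([((.54,.06,.42),0,6),((.48,-.385,.42),0,14),((.48,-.385,.16),0,7)],g=.045)
E
```

```text
t 22.15 q [ 0.4988  0.5355  1.6963 -0.5439  1.2874  0.7348] p [0.5396 0.1182 0.2273] F [ 0.0449 -0.1084 -2.5326] op 0.0529
R [[ 0.0244 -0.0114  0.9996]
 [-0.8201 -0.572   0.0135]
 [ 0.5717 -0.8202 -0.0233]]
27
{"translation": [0.026, -0.021, -0.001], "twist": 0.0, "gripper": 0.045}, 0.0334
{"translation": [0.026, -0.021, -0.001], "twist": 0.0, "gripper": 0.045}, 0.0334
{"translation": [0.026, -0.021, -0.001], "twist": 0.0, "gripper": 0.045}, 0.0334
{"translation": [0.027, -0.021, -0.001], "twist": 0.0, "gripper": 0.045}, 0.0342
{"translation": [0.026, -0.02, -0.0], "twist": 0.0, "gripper": 0.045}, 0.0328
{"translation": [0.027, -0.021, -0.001], "twist": 0.0, "gripper": 0.045}, 0.0342
{"translation": [0.026, 0.018, -0.005], "twist": 0.0, "gripper": 0.045}, 0.032
{"translation": [0.026, 0.018, -0.005], "twist": 0.0, "gripper": 0.045}, 0.032
{"translation": [0.026, 0.018, -0.005], "twist": 0.0, "gripper": 0.045}, 0.032
{"translation": [0.026, 0.018, -0.005], "twist": 0.0, "gripper": 0.045}, 0.032
{"translation": [0.026, 0.018, -0.005], "twist": 0.0, "gripper": 0.045}, 0.032
{"translatio
[... 659 characters left out ...]
05], "twist": 0.0, "gripper": 0.045}, 0.0312
{"translation": [-0.021, 0.031, 0.001], "twist": 0.0, "gripper": 0.045}, 0.0375
{"translation": [-0.021, 0.03, 0.001], "twist": 0.0, "gripper": 0.045}, 0.0366
{"translation": [-0.021, 0.031, 0.001], "twist": 0.0, "gripper": 0.045}, 0.0375
{"translation": [-0.021, 0.03, 0.001], "twist": 0.0, "gripper": 0.045}, 0.0366
{"translation": [-0.021, 0.031, 0.001], "twist": 0.0, "gripper": 0.045}, 0.0375
{"translation": [-0.022, 0.03, 0.001], "twist": 0.0, "gripper": 0.045}, 0.0372
{"translation": [-0.021, 0.031, 0.0], "twist": 0.0, "gripper": 0.045}, 0.0374
end [ 0.4799 -0.3854  0.1599] [[0.024, -0.011, 1.0], [-0.82, -0.572, 0.014], [0.572, -0.82, -0.023]]
```

Request:
step_arm(plan=[{"translation": [0.026, -0.025, -0.001], "twist": 0, "gripper": 0.045}, {"translation": [0.026, -0.025, -0.001], "twist": 0, "gripper": 0.045}, {"translation": [0.026, -0.025, -0.001], "twist": 0, "gripper": 0.045}, {"translation": [0.027, -0.025, -0.001], "twist": 0, "gripper": 0.045}, {"translation": [0.026, -0.024, 0], "twist": 0, "gripper": 0.045}, {"translation": [0.032, 0.022, -0.006], "twist": 0, "gripper": 0.045}, {"translation": [0.032, 0.022, -0.006], "twist": 0, "gripper": 0.045}, {"translation": [0.032, 0.022, -0.006], "twist": 0, "gripper": 0.045}])

```text
time: 22.95
tool_pos: [0.523, -0.0376, 0.4047]
eef_rot: [-0.328, 0.636, -0.327, 0.618]
force: [0.9, -0.8, -2.4]
opening: 0.0525
```

```bash
python3 st.py;python3 - <<'E'
from plan import *
plan([((.48,-.385,.42),0,9),((.48,-.385,.16),0,6)],g=.045)
E
```

```text
t 22.95 q [ 0.2661  0.252   1.6759 -0.5873  1.434   0.3938] p [ 0.523  -0.0376  0.4047] F [ 0.8925 -0.7626 -2.4187] op 0.0525
R [[ 0.0241 -0.0105  0.9997]
 [-0.8202 -0.5719  0.0138]
 [ 0.5715 -0.8203 -0.0224]]
15
{"translation": [0.033, 0.021, -0.005], "twist": 0.0, "gripper": 0.045}, 0.0394
{"translation": [0.032, 0.021, -0.005], "twist": 0.0, "gripper": 0.045}, 0.0386
{"translation": [0.033, 0.021, -0.005], "twist": 0.0, "gripper": 0.045}, 0.0394
{"translation": [0.032, 0.021, -0.006], "twist": 0.0, "gripper": 0.045}, 0.0387
{"translation": [0.033, 0.021, -0.005], "twist": 0.0, "gripper": 0.045}, 0.0394
{"translation": [0.032, 0.02, -0.006], "twist": 0.0, "gripper": 0.045}, 0.0382
{"translation": [0.033, 0.021, -0.005], "twist": 0.0, "gripper": 0.045}, 0.0394
{"translation": [0.032, 0.02, -0.006], "twist": 0.0, "gripper": 0.045}, 0.0382
{"translation": [0.033, 0.021, -0.005], "twist": 0.0, "gripper": 0.045}, 0.0394
{"translation": [-0.025, 0.035, 0.001], "twist": 0.0, "gripper": 0.045}, 0.043
{"translation": [-0.025, 0.036, 0.001], "twist": 0.0, "gripper": 0.045}, 0.0438
{"translation": [-0.025, 0.035, 0.001], "twist": 0.0, "gripper": 0.045}, 0.043
{"translation": [-0.025, 0.036, 0.001], "twist": 0.0, "gripper": 0.045}, 0.0438
{"translation": [-0.024, 0.035, 0.001], "twist": 0.0, "gripper": 0.045}, 0.0424
{"translation": [-0.025, 0.036, 0.001], "twist": 0.0, "gripper": 0.045}, 0.0438
end [ 0.4802 -0.385   0.1599] [[0.024, -0.011, 1.0], [-0.82, -0.572, 0.014], [0.572, -0.82, -0.022]]
```

Request:
step_arm(plan=[{"translation": [0.033, 0.021, -0.005], "twist": 0, "gripper": 0.045}, {"translation": [0.032, 0.021, -0.005], "twist": 0, "gripper": 0.045}, {"translation": [0.033, 0.021, -0.005], "twist": 0, "gripper": 0.045}, {"translation": [0.032, 0.021, -0.006], "twist": 0, "gripper": 0.045}, {"translation": [0.033, 0.021, -0.005], "twist": 0, "gripper": 0.045}, {"translation": [0.032, 0.02, -0.006], "twist": 0, "gripper": 0.045}, {"translation": [0.033, 0.021, -0.005], "twist": 0, "gripper": 0.045}, {"translation": [0.032, 0.02, -0.006], "twist": 0, "gripper": 0.045}])

```text
time: 23.75
tool_pos: [0.4843, -0.3466, 0.4187]
eef_rot: [-0.327, 0.636, -0.326, 0.618]
force: [1.3, 0.2, -3.1]
opening: 0.0527
```

Request:
step_arm(plan=[{"translation": [0.033, 0.021, -0.005], "twist": 0, "gripper": 0.045}, {"translation": [-0.025, 0.035, 0.001], "twist": 0, "gripper": 0.045}, {"translation": [-0.025, 0.036, 0.001], "twist": 0, "gripper": 0.045}, {"translation": [-0.025, 0.035, 0.001], "twist": 0, "gripper": 0.045}, {"translation": [-0.025, 0.036, 0.001], "twist": 0, "gripper": 0.045}, {"translation": [-0.024, 0.035, 0.001], "twist": 0, "gripper": 0.045}, {"translation": [-0.012, 0.018, 0], "twist": 0, "gripper": 0.045}])

```text
time: 24.45
tool_pos: [0.4789, -0.3843, 0.1792]
eef_rot: [-0.327, 0.637, -0.327, 0.617]
force: [-0.6, -0.9, -1.4]
opening: 0.0527
```

```bash
python3 st.py;python3 - <<'E'
from plan import *
cv2.imwrite('pics/s7.png',cv2.resize(viewer.snapshot('scene')[180:384,60:330],None,fx=2.8,fy=2.8,interpolation=cv2.INTER_CUBIC))
cv2.imwrite('pics/t7.png',cv2.resize(viewer.snapshot('top')[120:290,230:430],None,fx=3,fy=3,interpolation=cv2.INTER_CUBIC))
E
```

```text
t 24.45 q [-0.4     0.4559  2.0179 -0.9981  0.6856  0.3836] p [ 0.4789 -0.3843  0.1792] F [-0.591  -0.9228 -1.4245] op 0.0527
R [[ 0.0245 -0.0138  0.9996]
 [-0.8203 -0.5719  0.0122]
 [ 0.5715 -0.8202 -0.0254]]
```

View pics/s7.png

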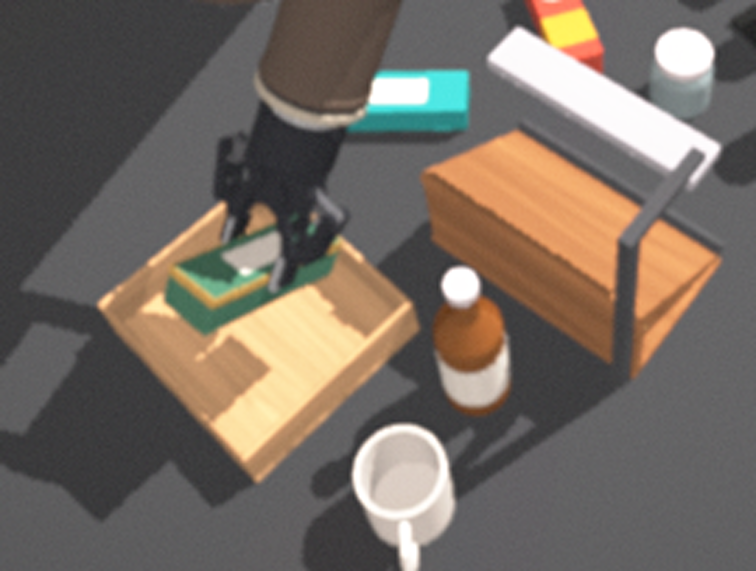

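View pics/t7.png

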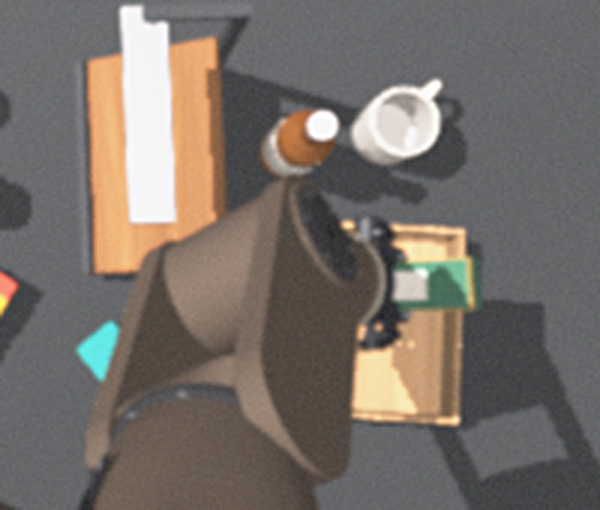

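Request:
step_arm(plan=[{"translation": [-0.026, 0.024, 0], "twist": 0, "gripper": 0.045}, {"translation": [-0.026, 0.024, 0], "twist": 0, "gripper": 0.045}, {"translation": [-0.026, 0.024, 0], "twist": 0, "gripper": 0.045}, {"translation": [0.001, 0.011, 0], "twist": 0, "gripper": 0.045}, {"translation": [0.001, 0.011, 0], "twist": 0, "gripper": 0.045}, {"translation": [0.001, 0.011, 0], "twist": 0, "gripper": 0.045}], grip_force=22)

```text
time: 25.15
tool_pos: [0.4793, -0.3863, 0.056]
eef_rot: [-0.326, 0.636, -0.324, 0.62]
force: [-0.9, -6.2, 11.0]
opening: 0.0526
```

```bash
python3 st.py;python3 - <<'E'
from plan import *
cv2.imwrite('pics/s8.png',cv2.resize(viewer.snapshot('scene')[220:370,80:230],None,fx=4,fy=4,interpolation=cv2.INTER_CUBIC))
E
```

```text
t 25.15 q [-0.4008  0.6754  2.078  -1.3717  0.5777  0.8392] p [ 0.4793 -0.3863  0.056 ] F [-0.8689 -6.1688 10.9943] op 0.0526
R [[ 0.0215 -0.009   0.9997]
 [-0.8163 -0.5775  0.0123]
 [ 0.5773 -0.8163 -0.0198]]
```

View pics/s8.png

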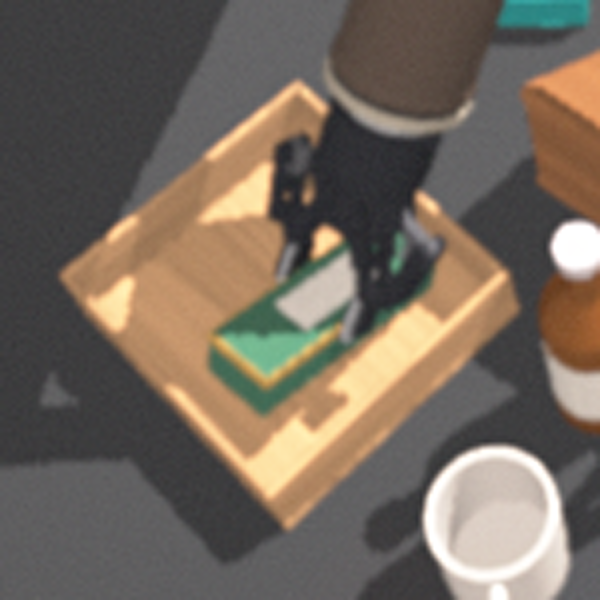

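Request:
step_arm(plan=[{"translation": [-0.002, 0.009, 0], "twist": 0, "gripper": 0.045}, {"translation": [-0.002, 0.009, 0], "twist": 0, "gripper": 0.045}, {"translation": [0, 0, 0], "twist": 0, "gripper": 0.045}])

```text
time: 25.5
tool_pos: [0.4788, -0.3933, 0.0384]
eef_rot: [-0.326, 0.636, -0.325, 0.62]
force: [1.0, -4.4, 4.6]
opening: 0.0524
```

```bash
python3 st.py;python3 - <<'E'
from plan import *
cv2.imwrite('pics/s9.png',cv2.resize(viewer.snapshot('scene')[220:370,80:230],None,fx=4,fy=4,interpolation=cv2.INTER_CUBIC))
E
```

```text
t 25.5 q [-0.4141  0.71    2.0758 -1.4305  0.567   0.8955] p [ 0.4788 -0.3933  0.0384] F [ 1.0391 -4.3671  4.5543] op 0.0524
R [[ 0.0209 -0.0094  0.9997]
 [-0.8168 -0.5768  0.0116]
 [ 0.5765 -0.8168 -0.0198]]
```

View pics/s9.png

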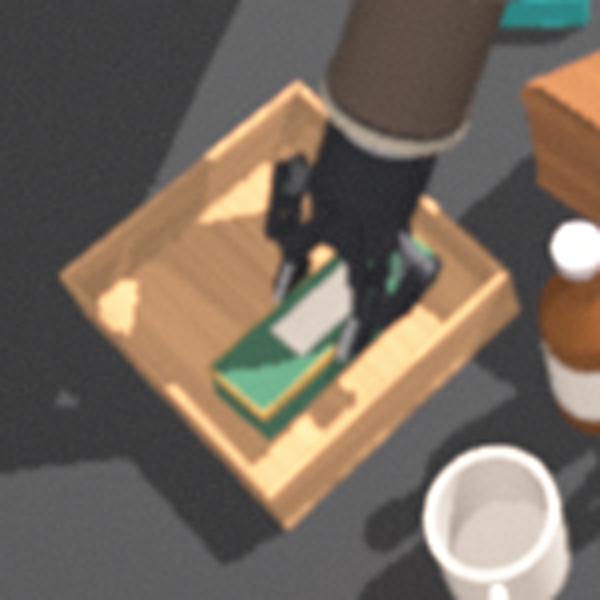

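Request:
step_arm(plan=[{"translation": [-0.002, 0.007, 0], "twist": 0, "gripper": 0.045}, {"translation": [0, 0, 0], "twist": 0, "gripper": 0.045}, {"translation": [0, 0, 0], "twist": 0, "gripper": 0.075}, {"translation": [0, 0, 0], "twist": 0, "gripper": 0.08}, {"translation": [0, -0.02, 0], "twist": 0, "gripper": 0.08}, {"translation": [0, -0.03, 0], "twist": 0, "gripper": 0.08}, {"translation": [0.01, -0.035, 0], "twist": 0, "gripper": 0.08}, {"translation": [0.025, -0.035, 0], "twist": 0, "gripper": 0.08}])

```text
time: 26.35
tool_pos: [0.4782, -0.3517, 0.1474]
eef_rot: [-0.327, 0.637, -0.327, 0.617]
force: [1.1, -0.2, 0.5]
opening: 0.0799
```

```bash
python3 st.py;python3 - <<'E'
from plan import *
cv2.imwrite('pics/s10.png',cv2.resize(viewer.snapshot('scene')[180:384,60:330],None,fx=2.8,fy=2.8,interpolation=cv2.INTER_CUBIC))
E
```

```text
t 26.35 q [-0.3409  0.4975  2.0633 -1.0655  0.6695  0.5302] p [ 0.4782 -0.3517  0.1474] F [ 1.1472 -0.212   0.482 ] op 0.0799
R [[ 0.0256 -0.0128  0.9996]
 [-0.8204 -0.5716  0.0137]
 [ 0.5712 -0.8204 -0.0252]]
```

View pics/s10.png

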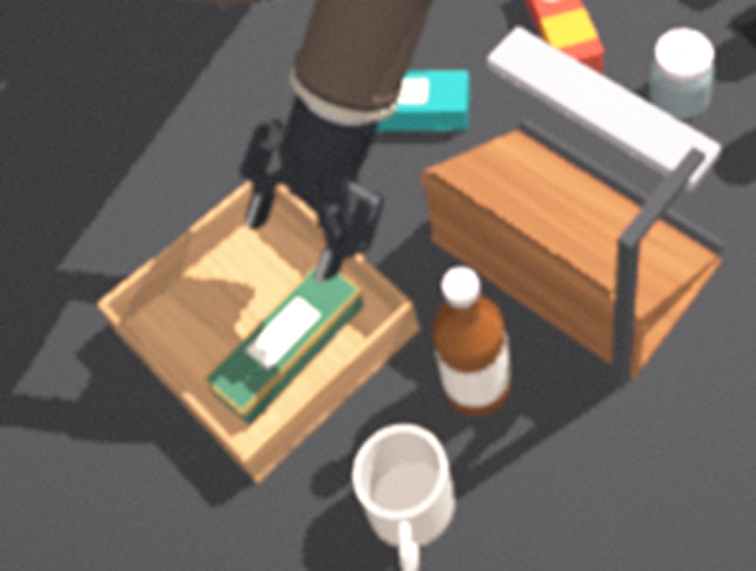

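```bash
python3 - <<'E'
from plan import *
plan([((.43,-.35,.26),0,3),((.44,-.2,.45),.75,5),((.44,-.2,.45),1.2,8)],g=.08)
E
```

```text
16
{"translation": [0.019, -0.029, -0.018], "twist": 0.0, "gripper": 0.08}, 0.0391
{"translation": [0.019, -0.029, -0.018], "twist": 0.0, "gripper": 0.08}, 0.0391
{"translation": [0.019, -0.03, -0.017], "twist": 0.0, "gripper": 0.08}, 0.0394
{"translation": [-0.003, -0.048, 0.002], "twist": 0.15, "gripper": 0.08}, 0.0481
{"translation": [-0.003, -0.048, 0.001], "twist": 0.15, "gripper": 0.08}, 0.0481
{"translation": [-0.003, -0.049, 0.001], "twist": 0.15, "gripper": 0.08}, 0.0491
{"translation": [-0.003, -0.048, 0.0], "twist": 0.15, "gripper": 0.08}, 0.0481
{"translation": [-0.003, -0.049, 0.0], "twist": 0.15, "gripper": 0.08}, 0.0491
{"translation": [-0.0, 0.0, 0.0], "twist": 0.15, "gripper": 0.08}, 0.0
{"translation": [-0.0, 0.0, 0.0], "twist": 0.15, "gripper": 0.08}, 0.0
{"translation": [-0.0, 0.0, -0.0], "twist": 0.15, "gripper": 0.08}, 0.0
{"translation": [-0.0, 0.0, -0.0], "twist": 0.15, "gripper": 0.08}, 0.0
{"translation": [-0.0, 0.0, -0.0], "twist": 0.15, "gripper": 0.08}, 0.0
{"translation": [-0.0, 0.0, -0.0], "twist": 0.15, "gripper": 0.08}, 0.0
{"translation": [-0.0, 0.0, -0.0], "twist": 0.15, "gripper": 0.08}, 0.0
{"translation": [-0.0, 0.0, -0.0], "twist": 0.15, "gripper": 0.08}, 0.0
end [ 0.4397 -0.2     0.4505] [[-0.937, -0.007, -0.348], [0.289, -0.575, -0.766], [-0.195, -0.818, 0.541]]
```

Request:
step_arm(plan=[{"translation": [0.019, -0.029, -0.018], "twist": 0, "gripper": 0.08}, {"translation": [0.019, -0.029, -0.018], "twist": 0, "gripper": 0.08}, {"translation": [0.019, -0.03, -0.017], "twist": 0, "gripper": 0.08}, {"translation": [0, -0.048, 0], "twist": 0.15, "gripper": 0.08}, {"translation": [0, -0.048, 0], "twist": 0.15, "gripper": 0.08}, {"translation": [0, -0.048, 0], "twist": 0.15, "gripper": 0.08}, {"translation": [0, -0.048, 0], "twist": 0.15, "gripper": 0.08}, {"translation": [0, -0.048, 0], "twist": 0.15, "gripper": 0.08}])

```text
time: 27.2
tool_pos: [0.4301, -0.2113, 0.4518]
eef_rot: [-0.184, 0.363, -0.424, 0.809]
force: [1.7, 0.4, -0.1]
opening: 0.0797
```

Request:
step_arm(plan=[{"translation": [0, 0, 0], "twist": 0.15, "gripper": 0.08}, {"translation": [0, 0, 0], "twist": 0.15, "gripper": 0.08}, {"translation": [0, 0, 0], "twist": 0.15, "gripper": 0.08}, {"translation": [0, 0, 0], "twist": 0.15, "gripper": 0.08}, {"translation": [0, 0, 0], "twist": 0.15, "gripper": 0.08}, {"translation": [0, 0, 0], "twist": 0.15, "gripper": 0.08}, {"translation": [0, 0, 0], "twist": 0.15, "gripper": 0.08}, {"translation": [0, 0, 0], "twist": 0.15, "gripper": 0.08}])

```text
time: 28.0
tool_pos: [0.4306, -0.2125, 0.45]
eef_rot: [0.088, -0.157, -0.454, 0.873]
force: [0.6, -0.2, 0.5]
opening: 0.08
```

```bash
python3 st.py
```

```text
t 28.0 q [-0.0691  0.0289  1.8348 -0.6347  1.304   2.0482] p [ 0.4306 -0.2125  0.45  ] F [ 0.6157 -0.2435  0.4976] op 0.08
R [[-0.9351 -0.0114 -0.3541]
 [ 0.2965 -0.5726 -0.7644]
 [-0.194  -0.8198  0.5388]]
```

Request:
step_arm(plan=[{"translation": [0, 0, 0], "twist": 0.15, "gripper": 0.08}, {"translation": [0, 0, 0], "twist": 0.15, "gripper": 0.08}, {"translation": [0, 0, 0], "twist": 0.15, "gripper": 0.08}, {"translation": [0, 0, 0], "twist": 0.15, "gripper": 0.08}, {"translation": [0, 0, 0], "twist": 0.15, "gripper": 0.08}, {"translation": [0, 0, 0], "twist": 0.15, "gripper": 0.08}, {"translation": [0, 0, 0], "twist": 0.15, "gripper": 0.08}, {"translation": [0, 0, 0], "twist": 0.15, "gripper": 0.08}])

```text
time: 28.8
tool_pos: [0.4207, -0.264, 0.4842]
eef_rot: [0.336, -0.586, -0.369, 0.638]
force: [0.9, -0.4, 0.6]
opening: 0.0799
```

```bash
python3 st.py 0 .04 0
```

```text
t 28.8 q [-0.2538 -0.012   1.756  -0.5287  1.2909  2.9207] p [ 0.4207 -0.264   0.4842] F [ 0.8699 -0.3733  0.5597] op 0.0799
R [[-0.0877  0.0032 -0.9961]
 [ 0.8616 -0.5017 -0.0774]
 [-0.5    -0.865   0.0412]]
tool d [ 0.0345 -0.0201 -0.0031]
```

Request:
step_arm(plan=[{"translation": [0.034, -0.01, 0], "twist": 0.15, "gripper": 0.08}, {"translation": [0.034, -0.01, 0], "twist": 0.15, "gripper": 0.08}, {"translation": [0.034, -0.01, 0], "twist": 0.15, "gripper": 0.08}, {"translation": [0.034, -0.01, 0], "twist": 0.15, "gripper": 0.08}])

```text
time: 29.2
tool_pos: [0.3519, -0.2747, 0.516]
eef_rot: [-0.449, 0.674, 0.377, -0.45]
force: [-0.4, -0.3, -0.9]
opening: 0.0802
```

```bash
python3 st.py 0 .04 0
```

```text
t 29.2 q [-0.5549 -0.1592  1.7469 -0.2207  1.2981  2.9209] p [ 0.3519 -0.2747  0.516 ] F [-0.4265 -0.2766 -0.8743] op 0.0802
R [[ 0.3118  0.1043 -0.9444]
 [ 0.9117 -0.3127  0.2665]
 [-0.2675 -0.9441 -0.1926]]
tool d [ 0.0365 -0.0125  0.0107]
```

Request:
step_arm(plan=[{"translation": [0.047, -0.008, -0.001], "twist": 0, "gripper": 0.08}, {"translation": [0.047, -0.008, -0.001], "twist": 0, "gripper": 0.08}, {"translation": [0.047, -0.008, -0.001], "twist": 0, "gripper": 0.08}, {"translation": [0.047, -0.008, -0.001], "twist": 0, "gripper": 0.08}, {"translation": [0.047, -0.008, -0.001], "twist": 0, "gripper": 0.08}, {"translation": [0.047, -0.008, -0.001], "twist": 0, "gripper": 0.08}])

```text
time: 29.8
tool_pos: [0.3527, -0.1325, 0.5183]
eef_rot: [-0.446, 0.614, 0.475, -0.445]
force: [0.4, -0.6, 0.6]
opening: 0.0802
```

```bash
python3 st.py 0 .04 0
```

```text
t 29.8 q [-0.3666 -0.2608  1.7927 -0.0755  1.3793  2.9215] p [ 0.3527 -0.1325  0.5183] F [ 0.4123 -0.6425  0.5736] op 0.0802
R [[ 0.1519  0.1866 -0.9706]
 [ 0.9807 -0.1509  0.1245]
 [-0.1233 -0.9708 -0.2059]]
tool d [ 0.0392 -0.006   0.005 ]
```

```bash
python3 - <<'E'
from plan import *
plan([((.42,.1,.46),-.9,6),((.34,.36,.45),-.3,7)],g=.08)
E
```

```text
13
{"translation": [0.041, 0.006, -0.004], "twist": -0.15, "gripper": 0.08}, 0.0416
{"translation": [0.04, 0.006, -0.01], "twist": -0.15, "gripper": 0.08}, 0.0417
{"translation": [0.038, 0.006, -0.016], "twist": -0.15, "gripper": 0.08}, 0.0417
{"translation": [0.035, 0.005, -0.021], "twist": -0.15, "gripper": 0.08}, 0.0411
{"translation": [0.031, 0.006, -0.027], "twist": -0.15, "gripper": 0.08}, 0.0415
{"translation": [0.027, 0.005, -0.031], "twist": -0.15, "gripper": 0.08}, 0.0414
{"translation": [0.034, -0.006, -0.017], "twist": -0.043, "gripper": 0.08}, 0.0385
{"translation": [0.034, -0.006, -0.019], "twist": -0.043, "gripper": 0.08}, 0.0394
{"translation": [0.033, -0.006, -0.02], "twist": -0.043, "gripper": 0.08}, 0.0391
{"translation": [0.032, -0.007, -0.022], "twist": -0.043, "gripper": 0.08}, 0.0395
{"translation": [0.03, -0.006, -0.023], "twist": -0.043, "gripper": 0.08}, 0.0383
{"translation": [0.03, -0.007, -0.024], "twist": -0.043, "gripper": 0.08}, 0.0391
{"translation": [0.028, -0.006, -0.025], "twist": -0.043, "gripper": 0.08}, 0.038
end [0.3401 0.3594 0.4497] [[-0.85, 0.187, -0.492], [0.47, -0.151, -0.869], [-0.237, -0.971, 0.041]]
```

Request:
step_arm(plan=[{"translation": [0.041, 0.006, -0.004], "twist": -0.15, "gripper": 0.08}, {"translation": [0.04, 0.006, -0.01], "twist": -0.15, "gripper": 0.08}, {"translation": [0.038, 0.006, -0.016], "twist": -0.15, "gripper": 0.08}, {"translation": [0.035, 0.005, -0.021], "twist": -0.15, "gripper": 0.08}, {"translation": [0.031, 0.006, -0.027], "twist": -0.15, "gripper": 0.08}, {"translation": [0.027, 0.005, -0.031], "twist": -0.15, "gripper": 0.08}])

```text
time: 30.4
tool_pos: [0.4216, 0.0986, 0.4601]
eef_rot: [0.195, -0.36, -0.621, 0.668]
force: [0.6, -1.2, 0.8]
opening: 0.0799
```

Request:
step_arm(plan=[{"translation": [0.034, -0.006, -0.017], "twist": -0.043, "gripper": 0.08}, {"translation": [0.034, -0.006, -0.019], "twist": -0.043, "gripper": 0.08}, {"translation": [0.033, -0.006, -0.02], "twist": -0.043, "gripper": 0.08}, {"translation": [0.032, -0.006, -0.022], "twist": -0.043, "gripper": 0.08}, {"translation": [0.03, -0.006, -0.023], "twist": -0.043, "gripper": 0.08}, {"translation": [0.03, -0.006, -0.024], "twist": -0.043, "gripper": 0.08}, {"translation": [0.028, -0.006, -0.025], "twist": -0.043, "gripper": 0.08}])

```text
time: 31.1
tool_pos: [0.3602, 0.3362, 0.4564]
eef_rot: [0.1, -0.233, -0.653, 0.714]
force: [0.4, 0.1, 0.2]
opening: 0.0804
```

```bash
python3 st.py 0 .04 0
```

```text
t 31.1 q [ 0.8436  0.0829  1.6231 -0.2079  1.426   2.9216] p [0.3602 0.3362 0.4564] F [0.4467 0.0638 0.1554] op 0.0804
R [[-0.8715  0.1608 -0.4632]
 [ 0.4473 -0.1265 -0.8854]
 [-0.201  -0.9788  0.0383]]
tool d [ 0.0179 -0.0051 -0.0354]
```

Request:
step_arm(plan=[{"translation": [0.026, -0.004, -0.009], "twist": 0.12, "gripper": 0.08}, {"translation": [0.026, -0.004, -0.009], "twist": 0.12, "gripper": 0.08}, {"translation": [0.026, -0.004, -0.009], "twist": 0.12, "gripper": 0.08}])

```text
time: 31.4
tool_pos: [0.3855, 0.3132, 0.4698]
eef_rot: [-0.209, 0.261, 0.668, -0.665]
force: [-0.2, -0.2, -0.3]
opening: 0.0802
```

```bash
python3 st.py 0 .04 0
```

```text
t 31.4 q [ 0.6655  0.0677  1.5937 -0.0597  1.4374  2.9216] p [0.3855 0.3132 0.4698] F [-0.1797 -0.188  -0.2818] op 0.0802
R [[-0.7761  0.0703 -0.6267]
 [ 0.627  -0.0199 -0.7788]
 [-0.0672 -0.9973 -0.0286]]
tool d [ 0.0251 -0.0008 -0.0312]
```

```bash
python3 - <<'E'
from plan import *
plan([((.10,.46,.44),-.55,8)],g=.08)
E
```

```text
8
{"translation": [0.039, 0.001, 0.008], "twist": -0.069, "gripper": 0.08}, 0.0398
{"translation": [0.04, 0.001, 0.005], "twist": -0.069, "gripper": 0.08}, 0.0403
{"translation": [0.04, 0.001, 0.003], "twist": -0.069, "gripper": 0.08}, 0.0401
{"translation": [0.04, 0.001, -0.0], "twist": -0.069, "gripper": 0.08}, 0.04
{"translation": [0.04, 0.001, -0.003], "twist": -0.069, "gripper": 0.08}, 0.0401
{"translation": [0.04, 0.001, -0.006], "twist": -0.069, "gripper": 0.08}, 0.0405
{"translation": [0.04, 0.0, -0.008], "twist": -0.069, "gripper": 0.08}, 0.0408
{"translation": [0.039, 0.001, -0.011], "twist": -0.069, "gripper": 0.08}, 0.0405
end [0.1001 0.4598 0.4398] [[-0.989, 0.07, -0.127], [0.126, -0.02, -0.992], [-0.072, -0.997, 0.011]]
```

Request:
step_arm(plan=[{"translation": [0.039, 0.001, 0.008], "twist": -0.069, "gripper": 0.08}, {"translation": [0.04, 0.001, 0.005], "twist": -0.069, "gripper": 0.08}, {"translation": [0.04, 0.001, 0.003], "twist": -0.069, "gripper": 0.08}, {"translation": [0.04, 0.001, 0], "twist": -0.069, "gripper": 0.08}, {"translation": [0.04, 0.001, -0.003], "twist": -0.069, "gripper": 0.08}, {"translation": [0.04, 0.001, -0.006], "twist": -0.069, "gripper": 0.08}, {"translation": [0.04, 0, -0.008], "twist": -0.069, "gripper": 0.08}, {"translation": [0.039, 0.001, -0.011], "twist": -0.069, "gripper": 0.08}])

```text
time: 32.2
tool_pos: [0.1228, 0.4391, 0.445]
eef_rot: [0.015, -0.043, -0.706, 0.707]
force: [0.0, 0.4, 0.0]
opening: 0.0798
```

```bash
python3 st.py 0 .04 0
```

```text
t 32.2 q [ 1.2625  0.0282  1.6908 -0.0384  1.4132  2.9216] p [0.1228 0.4391 0.445 ] F [0.0056 0.4015 0.0321] op 0.0798
R [[-0.9958  0.039  -0.0823]
 [ 0.0823 -0.0025 -0.9966]
 [-0.0391 -0.9992 -0.0007]]
tool d [ 0.0033 -0.0001 -0.0399]
```

Request:
step_arm(plan=[{"translation": [0.01, 0, 0], "twist": 0.1, "gripper": 0.08}, {"translation": [0, 0, 0], "twist": 0, "gripper": 0.08}])

```text
time: 32.4
tool_pos: [0.138, 0.4301, 0.4446]
eef_rot: [-0.05, 0.057, 0.708, -0.702]
force: [0.5, -0.1, 0.3]
opening: 0.0799
```

```bash
python3 st.py 0 .04 0
```

```text
t 32.4 q [ 1.1982  0.0186  1.701  -0.0061  1.41    2.9217] p [0.138  0.4301 0.4446] F [ 0.4777 -0.0515  0.3218] op 0.0799
R [[-0.9885  0.01   -0.1511]
 [ 0.1512  0.009  -0.9885]
 [-0.0085 -0.9999 -0.0104]]
tool d [ 0.006   0.0004 -0.0395]
```

```bash
python3 - <<'E'
from plan import *
plan([((.434,.102,.2),.432,12),((.434,.102,.06),0,4)],g=.08)
t=viewer.snapshot('top'); cv2.imwrite('pics/t11.png',cv2.resize(t[110:280,90:290],None,fx=4,fy=3.5))
hsv=cv2.cvtColor(t,cv2.COLOR_BGR2HSV); m=(((hsv[...,0]<8)|(hsv[...,0]>172)|((hsv[...,0]>22)&(hsv[...,0]<34)))&(hsv[...,1]>110)&(hsv[...,2]>120)).astype(np.uint8)
n,l,s,c=cv2.connectedComponentsWithStats(m)
for i in range(1,n):
    if s[i,4]>300: print(s[i],c[i],onz('top',c[i],.044), [onz('top',q,.044)[:2].round(4).tolist() for q in cv2.boxPoints(cv2.minAreaRect(np.argwhere(l==i)[:,::-1].astype(np.float32)))])
E
```

```text
16
{"translation": [-0.028, 0.02, 0.024], "twist": 0.036, "gripper": 0.08}, 0.042
{"translation": [-0.029, 0.02, 0.022], "twist": 0.036, "gripper": 0.08}, 0.0415
{"translation": [-0.03, 0.02, 0.021], "twist": 0.036, "gripper": 0.08}, 0.0417
{"translation": [-0.031, 0.021, 0.02], "twist": 0.036, "gripper": 0.08}, 0.0424
{"translation": [-0.031, 0.02, 0.019], "twist": 0.036, "gripper": 0.08}, 0.0415
{"translation": [-0.032, 0.021, 0.018], "twist": 0.036, "gripper": 0.08}, 0.0423
{"translation": [-0.033, 0.02, 0.017], "twist": 0.036, "gripper": 0.08}, 0.0422
{"translation": [-0.033, 0.021, 0.016], "twist": 0.036, "gripper": 0.08}, 0.0423
{"translation": [-0.034, 0.02, 0.015], "twist": 0.036, "gripper": 0.08}, 0.0422
{"translation": [-0.035, 0.021, 0.013], "twist": 0.036, "gripper": 0.08}, 0.0428
{"translation": [-0.035, 0.02, 0.012], "twist": 0.036, "gripper": 0.08}, 0.0421
{"translation": [-0.035, 0.021, 0.011], "twist": 0.036, "gripper": 0.08}, 0.0423
{"translation": [0.0, 0.035, 0.0], "twist": 0.0, "gripper": 0.08}, 0.035
{"translation": [0.0, 0.035, 0.001], "twist": 0.0, "gripper": 0.08}, 0.035
{"translation": [0.0, 0.035, 0.0], "twist": 0.0, "gripper": 0.08}, 0.035
{"translation": [0.0, 0.035, 0.001], "twist": 0.0, "gripper": 0.08}, 0.035
end [0.4341 0.1015 0.0596] [[-0.834, 0.01, -0.551], [0.551, 0.009, -0.834], [-0.003, -1.0, -0.013]]
[201 207  35  43 511] [218.83170254 226.87475538] [0.44056216 0.10050171 0.044     ] [[0.3872, 0.1689], [0.517, 0.0851], [0.4857, 0.037], [0.3565, 0.121]]
```

View pics/t11.png

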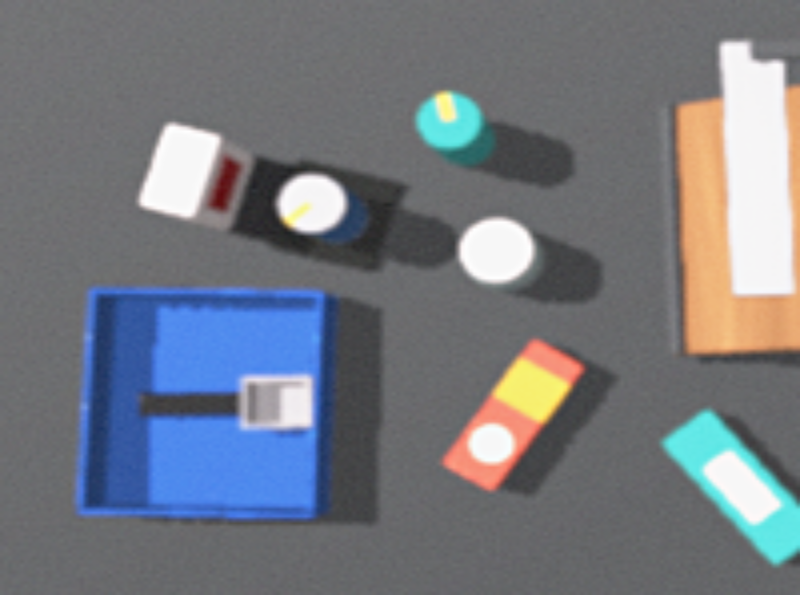

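Request:
step_arm(plan=[{"translation": [-0.028, 0.02, 0.024], "twist": 0.036, "gripper": 0.08}, {"translation": [-0.029, 0.02, 0.022], "twist": 0.036, "gripper": 0.08}, {"translation": [-0.03, 0.02, 0.021], "twist": 0.036, "gripper": 0.08}, {"translation": [-0.031, 0.021, 0.02], "twist": 0.036, "gripper": 0.08}, {"translation": [-0.031, 0.02, 0.019], "twist": 0.036, "gripper": 0.08}, {"translation": [-0.032, 0.021, 0.018], "twist": 0.036, "gripper": 0.08}, {"translation": [-0.033, 0.02, 0.017], "twist": 0.036, "gripper": 0.08}, {"translation": [-0.033, 0.021, 0.016], "twist": 0.036, "gripper": 0.08}])

```text
time: 33.25
tool_pos: [0.3369, 0.2102, 0.2814]
eef_rot: [-0.152, 0.159, 0.694, -0.686]
force: [0.5, 0.6, -0.4]
opening: 0.0799
```

```bash
python3 st.py; python3 - <<'E'
from plan import *
plan([((.436,.1025,.15),.144,5),((.436,.1025,.07),0,3)],g=.08)
E
```

```text
t 33.25 q [0.4791 0.0477 2.0745 0.0029 1.0045 2.4919] p [0.3369 0.2102 0.2814] F [ 0.5497  0.649  -0.3882] op 0.0799
R [[-0.9032  0.0121 -0.4291]
 [ 0.4292  0.0091 -0.9031]
 [-0.007  -0.9999 -0.0134]]
8
{"translation": [-0.027, 0.026, 0.011], "twist": 0.029, "gripper": 0.08}, 0.0391
{"translation": [-0.027, 0.026, 0.011], "twist": 0.029, "gripper": 0.08}, 0.0391
{"translation": [-0.028, 0.027, 0.01], "twist": 0.029, "gripper": 0.08}, 0.0402
{"translation": [-0.028, 0.026, 0.009], "twist": 0.029, "gripper": 0.08}, 0.0393
{"translation": [-0.028, 0.027, 0.008], "twist": 0.029, "gripper": 0.08}, 0.0397
{"translation": [0.0, 0.027, 0.0], "twist": 0.0, "gripper": 0.08}, 0.027
{"translation": [0.0, 0.026, 0.0], "twist": 0.0, "gripper": 0.08}, 0.026
{"translation": [0.001, 0.027, 0.001], "twist": 0.0, "gripper": 0.08}, 0.027
end [0.4356 0.1024 0.0696] [[-0.832, 0.012, -0.555], [0.555, 0.009, -0.832], [-0.005, -1.0, -0.014]]
```

Request:
step_arm(plan=[{"translation": [-0.027, 0.026, 0.011], "twist": 0.029, "gripper": 0.08}, {"translation": [-0.027, 0.026, 0.011], "twist": 0.029, "gripper": 0.08}, {"translation": [-0.028, 0.027, 0.01], "twist": 0.029, "gripper": 0.08}, {"translation": [-0.028, 0.026, 0.009], "twist": 0.029, "gripper": 0.08}, {"translation": [-0.028, 0.027, 0.008], "twist": 0.029, "gripper": 0.08}, {"translation": [0, 0.025, 0], "twist": 0, "gripper": 0.08}, {"translation": [0, 0.025, 0], "twist": 0, "gripper": 0.08}, {"translation": [0, 0.02, 0], "twist": 0, "gripper": 0.08}])

```text
time: 34.05
tool_pos: [0.4358, 0.1035, 0.0787]
eef_rot: [-0.202, 0.208, 0.681, -0.673]
force: [0.1, -1.1, 0.2]
opening: 0.0804
```

```bash
python3 st.py; python3 - <<'E'
from plan import *
plan([((.436,.1025,.012),-.0,4)],g=.08)
cv2.imwrite('pics/s12.png',cv2.resize(viewer.snapshot('scene')[110:240,190:330],None,fx=4.5,fy=4.5,interpolation=cv2.INTER_CUBIC))
E
```

```text
t 34.05 q [0.1599 0.4459 2.1949 0.0142 0.489  2.3061] p [0.4358 0.1035 0.0787] F [ 0.066  -1.1219  0.2198] op 0.0804
R [[-0.8321  0.0106 -0.5545]
 [ 0.5546  0.0084 -0.8321]
 [-0.0041 -0.9999 -0.0129]]
4
{"translation": [-0.0, 0.017, 0.0], "twist": -0.0, "gripper": 0.08}, 0.017
{"translation": [-0.0, 0.017, 0.001], "twist": -0.0, "gripper": 0.08}, 0.017
{"translation": [-0.0, 0.016, 0.0], "twist": -0.0, "gripper": 0.08}, 0.016
{"translation": [-0.0, 0.017, 0.001], "twist": -0.0, "gripper": 0.08}, 0.017
end [0.4354 0.1024 0.0117] [[-0.832, 0.011, -0.555], [0.555, 0.008, -0.832], [-0.004, -1.0, -0.013]]
```

View pics/s12.png

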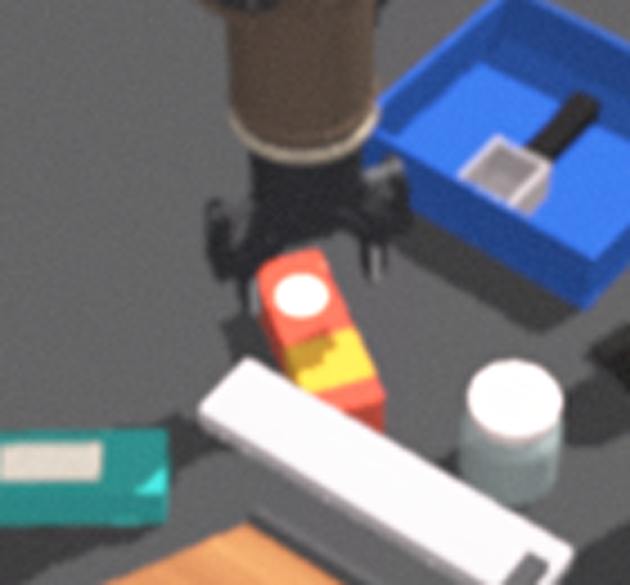

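Request:
step_arm(plan=[{"translation": [0, 0.022, 0], "twist": 0, "gripper": 0.08}, {"translation": [0, 0.022, 0], "twist": 0, "gripper": 0.08}, {"translation": [0, 0.02, 0], "twist": 0, "gripper": 0.08}, {"translation": [0, 0, 0], "twist": 0, "gripper": 0.045}, {"translation": [0, 0, 0], "twist": 0, "gripper": 0.045}, {"translation": [0, 0, 0], "twist": 0, "gripper": 0.045}, {"translation": [0, 0, 0], "twist": 0, "gripper": 0.045}], grip_force=50)

```text
time: 34.8
tool_pos: [0.4371, 0.1048, 0.0169]
eef_rot: [-0.201, 0.208, 0.681, -0.673]
force: [0.2, -0.3, -1.8]
opening: 0.0512
```

```bash
python3 st.py; python3 - <<'E'
from plan import *
plan([((.45,.05,.2),0,5),((.42,-.15,.22),.5,6),((.39,-.36,.22),.57,6),((.385,-.375,.085),0,4)],g=.045)
E
```

```text
t 34.8 q [0.1622 0.575  2.2245 0.0207 0.3282 2.3002] p [0.4371 0.1048 0.0169] F [ 0.1871 -0.2929 -1.766 ] op 0.0512
R [[-0.8327  0.0126 -0.5536]
 [ 0.5537  0.0088 -0.8327]
 [-0.0056 -0.9999 -0.0144]]
21
{"translation": [-0.008, -0.037, 0.007], "twist": 0.0, "gripper": 0.045}, 0.0385
{"translation": [-0.009, -0.037, 0.007], "twist": 0.0, "gripper": 0.045}, 0.0387
{"translation": [-0.008, -0.036, 0.007], "twist": 0.0, "gripper": 0.045}, 0.0375
{"translation": [-0.009, -0.037, 0.007], "twist": 0.0, "gripper": 0.045}, 0.0387
{"translation": [-0.008, -0.036, 0.008], "twist": 0.0, "gripper": 0.045}, 0.0377
{"translation": [-0.014, -0.004, 0.03], "twist": 0.083, "gripper": 0.045}, 0.0333
{"translation": [-0.017, -0.004, 0.029], "twist": 0.083, "gripper": 0.045}, 0.0339
{"translation": [-0.019, -0.004, 0.028], "twist": 0.083, "gripper": 0.045}, 0.0341
{"translation": [-0.022, -0.004, 0.026], "twist": 0.083, "gripper": 0.045}, 0.0343
{"translation": [-0.023, -0.003, 0.024], "twist": 0.083, "gripper": 0.045}, 0.0334
{"translation": [-0.026, -0.004, 0.022], "twist": 0.083, "gripper": 0.045}, 0.
[... 212 characters left out ...]
 0.095, "gripper": 0.045}, 0.0353
{"translation": [-0.033, -0.001, 0.012], "twist": 0.095, "gripper": 0.045}, 0.0351
{"translation": [-0.034, -0.0, 0.009], "twist": 0.095, "gripper": 0.045}, 0.0352
{"translation": [-0.035, -0.001, 0.005], "twist": 0.095, "gripper": 0.045}, 0.0354
{"translation": [-0.004, 0.034, 0.001], "twist": 0.0, "gripper": 0.045}, 0.0342
{"translation": [-0.004, 0.034, 0.001], "twist": 0.0, "gripper": 0.045}, 0.0342
{"translation": [-0.005, 0.034, 0.002], "twist": 0.0, "gripper": 0.045}, 0.0344
{"translation": [-0.004, 0.033, 0.001], "twist": 0.0, "gripper": 0.045}, 0.0333
end [ 0.3854 -0.375   0.085 ] [[0.084, 0.013, -0.996], [0.996, 0.009, 0.084], [0.01, -1.0, -0.012]]
```

Request:
step_arm(plan=[{"translation": [-0.008, -0.037, 0.007], "twist": 0, "gripper": 0.045}, {"translation": [-0.009, -0.037, 0.007], "twist": 0, "gripper": 0.045}, {"translation": [-0.008, -0.036, 0.007], "twist": 0, "gripper": 0.045}, {"translation": [-0.009, -0.037, 0.007], "twist": 0, "gripper": 0.045}, {"translation": [-0.008, -0.036, 0.008], "twist": 0, "gripper": 0.045}, {"translation": [-0.014, -0.004, 0.03], "twist": 0.083, "gripper": 0.045}, {"translation": [-0.017, -0.004, 0.029], "twist": 0.083, "gripper": 0.045}, {"translation": [-0.019, -0.004, 0.028], "twist": 0.083, "gripper": 0.045}])

```text
time: 35.6
tool_pos: [0.4341, -0.0507, 0.2108]
eef_rot: [-0.285, 0.291, 0.65, -0.641]
force: [-0.2, 0.2, -2.2]
opening: 0.0513
```

```bash
python3 st.py; python3 - <<'E'
from plan import *
plan([((.42,-.15,.24),.27,3),((.39,-.36,.23),.57,6),((.385,-.375,.085),0,4)],g=.045)
t=viewer.snapshot('top'); cv2.imwrite('pics/t13.png',cv2.resize(t[160:280,270:400],None,fx=5,fy=5,interpolation=cv2.INTER_CUBIC))
E
```

```text
t 35.6 q [-0.1946  0.2036  2.0934  0.0142  0.8337  2.2051] p [ 0.4341 -0.0507  0.2108] F [-0.2187  0.1989 -2.1802] op 0.0513
R [[-0.6687  0.0128 -0.7435]
 [ 0.7436  0.0082 -0.6686]
 [-0.0025 -0.9999 -0.015 ]]
13
{"translation": [-0.021, -0.01, 0.025], "twist": 0.09, "gripper": 0.045}, 0.0341
{"translation": [-0.024, -0.01, 0.024], "twist": 0.09, "gripper": 0.045}, 0.0354
{"translation": [-0.026, -0.01, 0.021], "twist": 0.09, "gripper": 0.045}, 0.0349
{"translation": [-0.029, 0.001, 0.02], "twist": 0.095, "gripper": 0.045}, 0.0352
{"translation": [-0.031, 0.001, 0.017], "twist": 0.095, "gripper": 0.045}, 0.0354
{"translation": [-0.032, 0.001, 0.014], "twist": 0.095, "gripper": 0.045}, 0.0349
{"translation": [-0.034, 0.002, 0.011], "twist": 0.095, "gripper": 0.045}, 0.0358
{"translation": [-0.035, 0.001, 0.008], "twist": 0.095, "gripper": 0.045}, 0.0359
{"translation": [-0.035, 0.002, 0.005], "twist": 0.095, "gripper": 0.045}, 0.0354
{"translation": [-0.004, 0.036, 0.001], "twist": 0.0, "gripper": 0.045}, 0.0362
{"translation": [-0.004, 0.036, 0.001], "twist": 0.0, "gripper": 0.045}, 0.0362
{"translation": [-0.004, 0.036, 0.002], "twist": 0.0, "gripper": 0.045}, 0.0363
{"translation": [-0.005, 0.037, 0.001], "twist": 0.0, "gripper": 0.045}, 0.0373
end [ 0.3854 -0.3755  0.0845] [[0.107, 0.013, -0.994], [0.994, 0.008, 0.107], [0.01, -1.0, -0.012]]
```

View pics/t13.png

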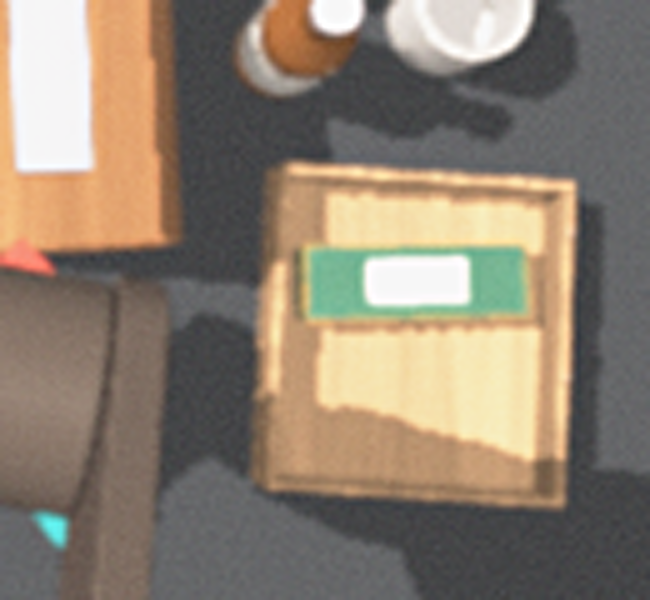

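```bash
python3 - <<'E'
from h import *
for q,z in [((417,402),.05),((417,322),.046),((417,485),.06),((265,400),.06),((570,400),.06),((300,283),.046),((527,283),.046)]: print(onz('top',(270+q[0]/5,160+q[1]/5),z))
E
```

```text
[ 0.38903502 -0.37988604  0.05      ]
[ 0.44578016 -0.38258743  0.046     ]
[ 0.33150184 -0.37561727  0.06      ]
[ 0.39175674 -0.26985995  0.06      ]
[ 0.39014581 -0.4855448   0.06      ]
[ 0.47433192 -0.29935068  0.046     ]
[ 0.47309062 -0.46241768  0.046     ]
```

Request:
step_arm(plan=[{"translation": [-0.021, -0.012, 0.025], "twist": 0.09, "gripper": 0.045}, {"translation": [-0.024, -0.012, 0.024], "twist": 0.09, "gripper": 0.045}, {"translation": [-0.026, -0.012, 0.021], "twist": 0.09, "gripper": 0.045}, {"translation": [-0.029, 0, 0.02], "twist": 0.095, "gripper": 0.045}, {"translation": [-0.031, 0, 0.017], "twist": 0.095, "gripper": 0.045}, {"translation": [-0.032, 0, 0.014], "twist": 0.095, "gripper": 0.045}, {"translation": [-0.034, 0, 0.011], "twist": 0.095, "gripper": 0.045}, {"translation": [-0.035, 0, 0.008], "twist": 0.095, "gripper": 0.045}])

```text
time: 36.45
tool_pos: [0.3961, -0.3259, 0.2436]
eef_rot: [-0.503, 0.504, 0.501, -0.492]
force: [1.1, -0.4, -0.9]
opening: 0.0511
```

```bash
python3 st.py; python3 - <<'E'
from plan import *
plan([((.385,-.372,.1),0.08,4)],g=.045)
E
```

```text
t 36.45 q [-0.7576  0.2732  1.895   0.0167  0.9705  2.3884] p [ 0.3961 -0.3259  0.2436] F [ 1.0715 -0.4317 -0.8594] op 0.0511
R [[ 0.0138  0.0117 -0.9998]
 [ 0.9999  0.008   0.0139]
 [ 0.0081 -0.9999 -0.0115]]
4
{"translation": [-0.012, 0.036, 0.003], "twist": 0.02, "gripper": 0.045}, 0.0381
{"translation": [-0.012, 0.036, 0.003], "twist": 0.02, "gripper": 0.045}, 0.0381
{"translation": [-0.012, 0.036, 0.002], "twist": 0.02, "gripper": 0.045}, 0.038
{"translation": [-0.012, 0.035, 0.003], "twist": 0.02, "gripper": 0.045}, 0.0371
end [ 0.3846 -0.3722  0.1   ] [[0.094, 0.012, -0.996], [0.996, 0.008, 0.094], [0.009, -1.0, -0.011]]
```

Request:
step_arm(plan=[{"translation": [-0.017, 0.03, 0.003], "twist": 0.03, "gripper": 0.045}, {"translation": [-0.017, 0.03, 0.003], "twist": 0.03, "gripper": 0.045}, {"translation": [-0.017, 0.03, 0.002], "twist": 0.02, "gripper": 0.045}, {"translation": [0, 0.045, 0], "twist": 0, "gripper": 0.045}, {"translation": [0, 0.045, 0], "twist": 0, "gripper": 0.045}, {"translation": [0, 0.025, 0], "twist": 0, "gripper": 0.045}, {"translation": [0, 0.008, 0], "twist": 0, "gripper": 0.045}, {"translation": [0, 0, 0], "twist": 0, "gripper": 0.045}])

```text
time: 37.25
tool_pos: [0.3888, -0.3732, 0.0291]
eef_rot: [-0.522, 0.522, 0.482, -0.472]
force: [-0.4, 0.4, -1.2]
opening: 0.0513
```

```bash
python3 st.py
```

```text
t 37.25 q [-0.8308  0.6192  2.006   0.0282  0.5165  2.3762] p [ 0.3888 -0.3732  0.0291] F [-0.4093  0.3966 -1.1509] op 0.0513
R [[ 0.0897  0.0103 -0.9959]
 [ 0.9959  0.0094  0.0898]
 [ 0.0102 -0.9999 -0.0094]]
```

Request:
step_arm(plan=[{"translation": [0, 0.005, 0], "twist": 0, "gripper": 0.045}, {"translation": [0, 0, 0], "twist": 0, "gripper": 0.045}, {"translation": [0, 0, 0], "twist": 0, "gripper": 0.064}, {"translation": [0, 0, 0], "twist": 0, "gripper": 0.064}, {"translation": [0, -0.02, 0], "twist": 0, "gripper": 0.064}, {"translation": [0, -0.045, 0], "twist": 0, "gripper": 0.064}, {"translation": [0, -0.045, 0], "twist": 0, "gripper": 0.064}, {"translation": [0, -0.045, 0], "twist": 0, "gripper": 0.08}])

```text
time: 38.05
tool_pos: [0.3871, -0.3745, 0.1813]
eef_rot: [-0.521, 0.522, 0.482, -0.472]
force: [0.8, 0.0, -0.9]
opening: 0.0767
```

```bash
python3 st.py; python3 - <<'E'
from plan import *
cv2.imwrite('pics/s14.png',cv2.resize(viewer.snapshot('scene')[180:384,60:330],None,fx=2.8,fy=2.8,interpolation=cv2.INTER_CUBIC))
E
```

```text
t 38.05 q [-0.8348  0.3847  1.9063  0.0185  0.8494  2.3846] p [ 0.3871 -0.3745  0.1813] F [ 0.8043  0.0112 -0.909 ] op 0.0767
R [[ 0.0898  0.0111 -0.9959]
 [ 0.9959  0.0084  0.0898]
 [ 0.0094 -0.9999 -0.0103]]
```

View pics/s14.png

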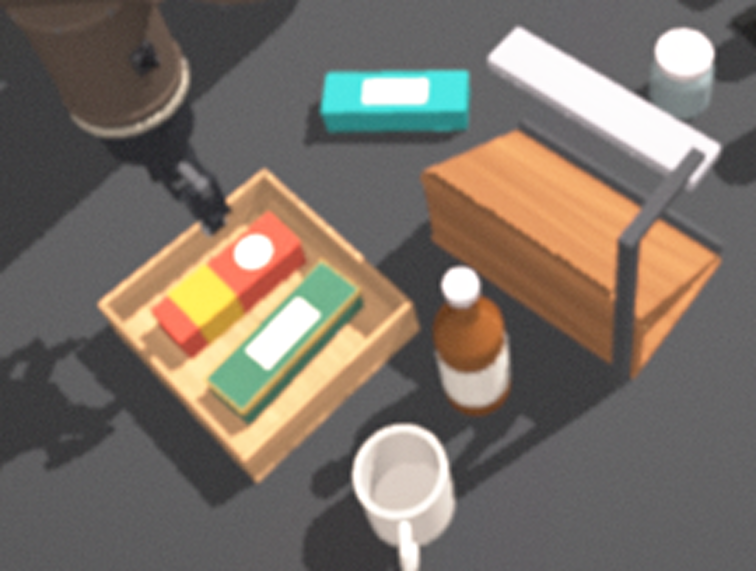

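```bash
cat > can.py <<'E'
from h import *
def analyse(tag):
    out={}
    for n in ('top','scene'):
        im=viewer.snapshot(n); cv2.imwrite(f'pics/{tag}_{n}.png',im)
        big=cv2.resize(im,None,fx=4,fy=4,interpolation=cv2.INTER_CUBIC); b=lambda p:((p[0]+.5)/4-.5,(p[1]+.5)/4-.5)
        c0=np.array(proj(n,(.648,.2685,.115)))
        hsv=cv2.cvtColor(big,cv2.COLOR_BGR2HSV)
        yy,xx=np.mgrid[0:big.shape[0],0:big.shape[1]]
        near=np.hypot(xx/4-c0[0],yy/4-c0[1])<14
        lid=near&(hsv[...,2]>170)&((hsv[...,1]<50)|((hsv[...,0]>20)&(hsv[...,0]<36)&(hsv[...,1]>=50)))
        k,l,s,c=cv2.connectedComponentsWithStats(lid.astype(np.uint8)); i=1+np.argmax(s[1:,4])
        cnt=max(cv2.findContours((l==i).astype(np.uint8),cv2.RETR_EXTERNAL,cv2.CHAIN_APPROX_NONE)[0],key=len)[:,0,:]
        P=np.array([onz(n,b(p),.115)[:2] for p in cnt]); 
        cc,r=cv2.minEnclosingCircle((P*1000).astype(np.float32))
        A=np.c_[2*P,np.ones(len(P))]; s_=np.linalg.lstsq(A,(P**2).sum(1),rcond=None)[0]
        ctr=s_[:2]; rad=np.sqrt(s_[2]+ctr@ctr)
        ym=near&(l==i)&(hsv[...,0]>20)&(hsv[...,0]<36)&(hsv[...,1]>70)
        Y=np.array([onz(n,b(p),.115)[:2] for p in np.argwhere(ym)[:,::-1]])
        v=Y.mean(0)-ctr; ev=np.linalg.svd(Y-Y.mean(0))[2][0]; ev*=np.sign(ev@v)
        print(n,'lid',ctr.round(4),'r',rad.round(4),cc,'stripe n',len(Y),'len',np.linalg.norm(v).round(4),'ang',np.degrees(np.arctan2(v[1],v[0])).round(1),'axis',np.degrees(np.arctan2(ev[1],ev[0])).round(1))
if __name__=='__main__':
    import sys; analyse(sys.argv[1])
E
python3 can.py c0
python3 - <<'E'
from h import *
# block top & red window
for n in('top','scene'):
    im=cv2.imread(f'pics/c0_{n}.png'); big=cv2.resize(im,None,fx=4,fy=4,interpolation=cv2.INTER_CUBIC); hsv=cv2.cvtColor(big,cv2.COLOR_BGR2HSV)
    c0=proj(n,(.678,.383,.115)); yy,xx=np.mgrid[0:big.shape[0],0:big.shape[1]]
    near=np.hypot(xx/4-c0[0],yy/4-c0[1])<26
    m=(near&(hsv[...,1]<40)&(hsv[...,2]>(225))).astype(np.uint8)
    k,l,s,c=cv2.connectedComponentsWithStats(m); i=1+np.argmax(s[1:,4])
    box=cv2.boxPoints(cv2.minAreaRect(np.argwhere(l==i)[:,::-1].astype(np.float32)))
    q=max(cv2.findContours((l==i).astype(np.uint8),cv2.RETR_EXTERNAL,cv2.CHAIN_APPROX_NONE)[0],key=len)
    ap=cv2.approxPolyDP(q,10,True)[:,0,:]
    P=np.array([onz(n,((p[0]+.5)/4-.5,(p[1]+.5)/4-.5),.115)[:2] for p in ap]); print(n,P.round(4).tolist())
    d=np.roll(P,-1,0)-P; print('edges',[(round(float(np.hypot(*e)),3),round(float(np.degrees(np.arctan2(e[1],e[0]))),1)) for e in d],P.mean(0))
    red=near&((hsv[...,0]<8)|(hsv[...,0]>172))&(hsv[...,1]>120)&(hsv[...,2]>50)
    pts=np.argwhere(red)[:,::-1]; cp=pts.mean(0); print('window', onz(n,((cp[0]+.5)/4-.5,(cp[1]+.5)/4-.5),.065))
E
```

```text
top lid [0.6462 0.2707] r 0.0287 (645.9953002929688, 270.8490295410156) stripe n 235 len 0.018 ang 130.0 axis 133.0
scene lid [0.652  0.2748] r 0.0319 (653.4559326171875, 278.9247741699219) stripe n 263 len 0.0186 ang 146.1 axis 129.7
top [[0.7252, 0.3944], [0.6467, 0.4179], [0.6342, 0.3762], [0.7117, 0.3525]]
edges [(0.082, 163.4), (0.044, -106.7), (0.081, -17.0), (0.044, 72.1)] [0.67944321 0.38523993]
window [0.67346997 0.36102388 0.065     ]
scene [[0.6378, 0.3772], [0.7158, 0.3498], [0.7283, 0.3921], [0.6503, 0.4186]]
edges [(0.083, -19.3), (0.044, 73.5), (0.082, 161.3), (0.043, -106.8)] [0.68302873 0.3844139 ]
window [0.67524316 0.36220089 0.065     ]
```

```bash
python3 st.py; python3 - <<'E'
from plan import *
plan([((.42,-.05,.26),-.96,9),((.648,.2695,.22),-.96,10)],g=.083)
E
```

```text
t 38.2 q [-0.8347  0.3829  1.905   0.0186  0.8463  2.3845] p [ 0.3886 -0.3762  0.1827] F [ 0.2844 -0.0951 -0.4983] op 0.0794
R [[ 0.0897  0.0154 -0.9959]
 [ 0.996   0.0038  0.0898]
 [ 0.0051 -0.9999 -0.015 ]]
19
{"translation": [0.036, -0.008, -0.0], "twist": -0.107, "gripper": 0.083}, 0.0369
{"translation": [0.036, -0.008, -0.004], "twist": -0.107, "gripper": 0.083}, 0.0371
{"translation": [0.036, -0.009, -0.008], "twist": -0.107, "gripper": 0.083}, 0.038
{"translation": [0.034, -0.008, -0.012], "twist": -0.107, "gripper": 0.083}, 0.0369
{"translation": [0.033, -0.009, -0.016], "twist": -0.107, "gripper": 0.083}, 0.0378
{"translation": [0.031, -0.008, -0.019], "twist": -0.107, "gripper": 0.083}, 0.0372
{"translation": [0.029, -0.009, -0.022], "twist": -0.107, "gripper": 0.083}, 0.0375
{"translation": [0.027, -0.008, -0.025], "twist": -0.107, "gripper": 0.083}, 0.0377
{"translation": [0.024, -0.009, -0.028], "twist": -0.107, "gripper": 0.083}, 0.038
{"translation": [0.003, 0.005, -0.039], "twist": -0.096, "gripper": 0.083}, 0.0394
{"translation": [-0.001, 0.004, -0.039], "twist": -0.096, "gripper": 0.083}, 0.0392
{"translation": [-0.004, 0.005, -0.039], "twist": -0.096, "gripper": 0.083}, 0.0395
{"translation": [-0.008, 0.004, -0.038], "twist": -0.096, "gripper": 0.083}, 0.039
{"translation": [-0.012, 0.005, -0.037], "twist": -0.096, "gripper": 0.083}, 0.0392
{"translation": [-0.015, 0.004, -0.036], "twist": -0.096, "gripper": 0.083}, 0.0392
{"translation": [-0.019, 0.005, -0.035], "twist": -0.096, "gripper": 0.083}, 0.0401
{"translation": [-0.022, 0.004, -0.033], "twist": -0.096, "gripper": 0.083}, 0.0399
{"translation": [-0.025, 0.005, -0.03], "twist": -0.096, "gripper": 0.083}, 0.0394
{"translation": [-0.028, 0.004, -0.028], "twist": -0.096, "gripper": 0.083}, 0.0398
end [0.6479 0.2698 0.2202] [[-0.966, 0.015, 0.259], [-0.259, 0.004, -0.966], [-0.016, -1.0, 0.0]]
```

Request:
step_arm(plan=[{"translation": [0.036, -0.012, 0], "twist": -0.107, "gripper": 0.083}, {"translation": [0.036, -0.012, -0.004], "twist": -0.107, "gripper": 0.083}, {"translation": [0.036, -0.012, -0.008], "twist": -0.107, "gripper": 0.083}, {"translation": [0.034, -0.01, -0.012], "twist": -0.107, "gripper": 0.083}, {"translation": [0.033, -0.008, -0.016], "twist": -0.107, "gripper": 0.083}, {"translation": [0.031, -0.008, -0.019], "twist": -0.107, "gripper": 0.083}, {"translation": [0.029, -0.008, -0.022], "twist": -0.107, "gripper": 0.083}, {"translation": [0.027, -0.008, -0.025], "twist": -0.107, "gripper": 0.083}])

```text
time: 39.0
tool_pos: [0.4146, -0.0839, 0.2598]
eef_rot: [-0.273, 0.278, 0.655, -0.647]
force: [1.1, -0.3, 0.1]
opening: 0.0833
```

```bash
python3 st.py; python3 - <<'E'
from plan import *
plan([((.44,.0,.26),-.2,3),((.648,.2695,.21),-.87,9)],g=.083)
E
```

```text
t 39.0 q [-0.2814  0.1189  2.0543  0.0137  0.9611  2.0821] p [ 0.4146 -0.0839  0.2598] F [ 1.0526 -0.3194  0.1179] op 0.0833
R [[-0.6963  0.0102 -0.7177]
 [ 0.7177  0.0088 -0.6963]
 [-0.0008 -0.9999 -0.0134]]
12
{"translation": [0.014, 0.0, -0.026], "twist": -0.067, "gripper": 0.083}, 0.0295
{"translation": [0.013, 0.0, -0.026], "twist": -0.067, "gripper": 0.083}, 0.0291
{"translation": [0.01, 0.001, -0.027], "twist": -0.067, "gripper": 0.083}, 0.0288
{"translation": [-0.002, 0.006, -0.038], "twist": -0.097, "gripper": 0.083}, 0.0385
{"translation": [-0.006, 0.006, -0.037], "twist": -0.097, "gripper": 0.083}, 0.038
{"translation": [-0.009, 0.006, -0.037], "twist": -0.097, "gripper": 0.083}, 0.0385
{"translation": [-0.013, 0.006, -0.035], "twist": -0.097, "gripper": 0.083}, 0.0378
{"translation": [-0.016, 0.006, -0.034], "twist": -0.097, "gripper": 0.083}, 0.0381
{"translation": [-0.02, 0.006, -0.032], "twist": -0.097, "gripper": 0.083}, 0.0382
{"translation": [-0.022, 0.006, -0.031], "twist": -0.097, "gripper": 0.083}, 0.0385
{"translation": [-0.026, 0.006, -0.028], "twist": -0.097, "gripper": 0.083}, 0.0387
{"translation": [-0.028, 0.006, -0.025], "twist": -0.097, "gripper": 0.083}, 0.038
end [0.6484 0.2692 0.2103] [[-0.963, 0.01, 0.27], [-0.27, 0.009, -0.963], [-0.012, -1.0, -0.006]]
```

Request:
step_arm(plan=[{"translation": [0.014, 0, -0.026], "twist": -0.067, "gripper": 0.083}, {"translation": [0.013, 0, -0.026], "twist": -0.067, "gripper": 0.083}, {"translation": [0.01, 0.001, -0.027], "twist": -0.067, "gripper": 0.083}, {"translation": [-0.002, 0.006, -0.038], "twist": -0.097, "gripper": 0.083}, {"translation": [-0.006, 0.006, -0.037], "twist": -0.097, "gripper": 0.083}, {"translation": [-0.009, 0.006, -0.037], "twist": -0.097, "gripper": 0.083}, {"translation": [-0.013, 0.006, -0.035], "twist": -0.097, "gripper": 0.083}, {"translation": [-0.016, 0.006, -0.034], "twist": -0.097, "gripper": 0.083}])

```text
time: 39.8
tool_pos: [0.557, 0.1487, 0.2314]
eef_rot: [-0.037, 0.044, 0.709, -0.703]
force: [0.7, -1.0, -0.0]
opening: 0.0832
```

```bash
python3 st.py; python3 - <<'E'
from plan import *
plan([((.648,.2695,.17),-.37,5)],g=.085)
E
```

```text
t 39.8 q [0.2043 0.3717 1.778  0.0073 0.9806 1.8855] p [0.557  0.1487 0.2314] F [ 0.684  -0.974  -0.0435] op 0.0832
R [[-0.9934  0.0097 -0.1142]
 [ 0.1143  0.0082 -0.9934]
 [-0.0087 -0.9999 -0.0093]]
5
{"translation": [-0.015, 0.013, -0.026], "twist": -0.074, "gripper": 0.085}, 0.0327
{"translation": [-0.017, 0.013, -0.025], "twist": -0.074, "gripper": 0.085}, 0.0329
{"translation": [-0.019, 0.012, -0.023], "twist": -0.074, "gripper": 0.085}, 0.0322
{"translation": [-0.021, 0.013, -0.022], "twist": -0.074, "gripper": 0.085}, 0.0331
{"translation": [-0.022, 0.012, -0.021], "twist": -0.074, "gripper": 0.085}, 0.0327
end [0.6481 0.2699 0.1703] [[-0.967, 0.01, 0.253], [-0.253, 0.008, -0.968], [-0.011, -1.0, -0.006]]
```

Request:
step_arm(plan=[{"translation": [-0.015, 0.01, -0.026], "twist": -0.074, "gripper": 0.085}, {"translation": [-0.017, 0.01, -0.025], "twist": -0.074, "gripper": 0.085}, {"translation": [-0.019, 0.01, -0.023], "twist": -0.074, "gripper": 0.085}, {"translation": [-0.021, 0.01, -0.022], "twist": -0.074, "gripper": 0.085}, {"translation": [-0.022, 0.01, -0.021], "twist": -0.074, "gripper": 0.085}, {"translation": [0, 0.015, 0], "twist": 0, "gripper": 0.085}, {"translation": [0, 0, 0], "twist": 0, "gripper": 0.085}])

```text
time: 40.5
tool_pos: [0.6466, 0.268, 0.1662]
eef_rot: [0.091, -0.086, 0.704, -0.699]
force: [-0.4, -0.6, 0.0]
opening: 0.085
```

```bash
python3 st.py; python3 - <<'E'
from plan import *
cv2.imwrite('pics/s15.png',cv2.resize(viewer.snapshot('scene')[110:230,280:420],None,fx=5,fy=5,interpolation=cv2.INTER_CUBIC))
cv2.imwrite('pics/t15.png',cv2.resize(viewer.snapshot('top')[120:220,110:250],None,fx=5,fy=5,interpolation=cv2.INTER_CUBIC))
plan([((.648,.2695,.068),0,4)],g=.085)
E
```

```text
t 40.5 q [0.3473 0.6076 1.5397 0.0051 0.9861 1.6639] p [0.6466 0.268  0.1662] F [-0.3919 -0.645   0.0423] op 0.085
R [[-0.9685  0.0063  0.2488]
 [-0.2487  0.0068 -0.9685]
 [-0.0078 -1.     -0.005 ]]
4
{"translation": [0.0, 0.025, -0.0], "twist": 0.0, "gripper": 0.085}, 0.025
{"translation": [0.0, 0.025, -0.0], "twist": 0.0, "gripper": 0.085}, 0.025
{"translation": [0.0, 0.025, -0.001], "twist": 0.0, "gripper": 0.085}, 0.025
{"translation": [0.0, 0.026, -0.0], "twist": 0.0, "gripper": 0.085}, 0.026
end [0.6481 0.2692 0.0678] [[-0.969, 0.009, 0.248], [-0.248, 0.008, -0.969], [-0.011, -1.0, -0.005]]
```

View pics/s15.png

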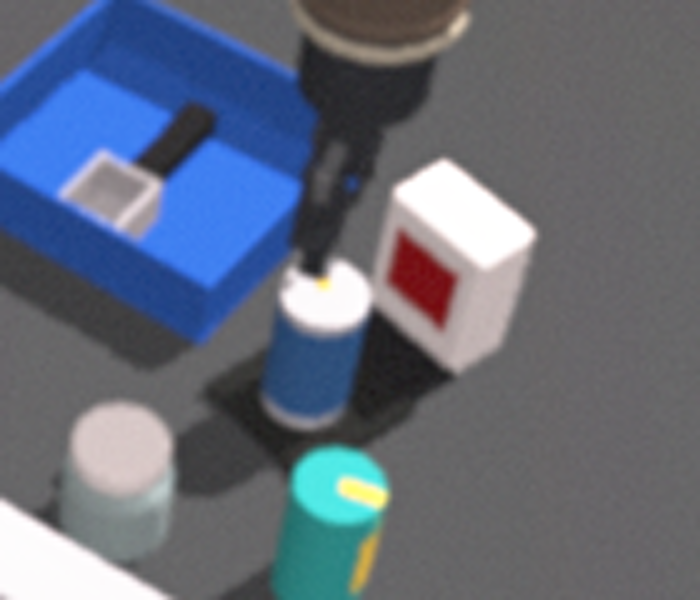

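View pics/t15.png

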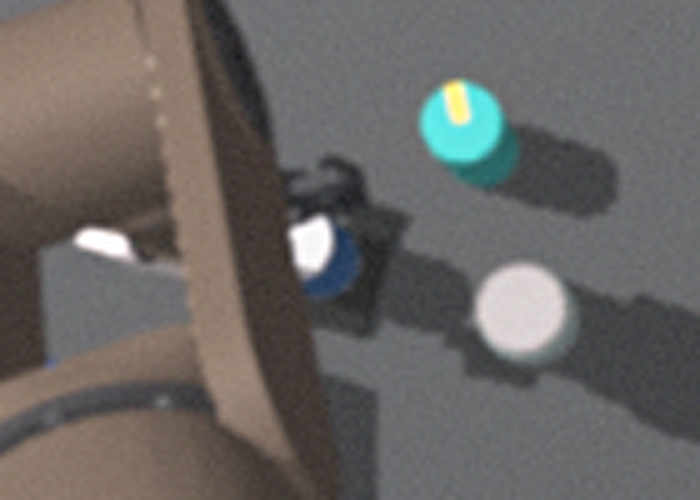

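```bash
python3 - <<'E'
from h import *
p=bot.sense()['tool_pos'];R=rot()
for s in (-.045,0,.045):
    X=p+R@np.array([0,-.01,s]); print(s,(proj('top',X)-[110,120])*5,(proj('scene',X)-[280,110])*5)
E
```

```text
-0.045 [202.44047785 239.85170628] [354.18221498 174.47669393]
0 [269.21688384 222.5400668 ] [332.41981881 223.75064436]
0.045 [335.87353836 205.25947263] [309.83157452 274.89446237]
```

Request:
step_arm(plan=[{"translation": [-0.001, 0.025, -0.001], "twist": 0, "gripper": 0.085}, {"translation": [0, 0.025, 0], "twist": 0, "gripper": 0.085}, {"translation": [0, 0.025, 0], "twist": 0, "gripper": 0.085}, {"translation": [0, 0.023, 0], "twist": 0, "gripper": 0.085}, {"translation": [0, 0, 0], "twist": 0, "gripper": 0.085}])

```text
time: 41.1
tool_pos: [0.6484, 0.2689, 0.0696]
eef_rot: [0.091, -0.085, 0.704, -0.699]
force: [-0.4, 0.3, -0.6]
opening: 0.0851
```

Request:
step_arm(plan=[{"translation": [0, 0, 0], "twist": 0, "gripper": 0.065}, {"translation": [0, 0, 0], "twist": 0, "gripper": 0.058}, {"translation": [0, 0, 0], "twist": 0, "gripper": 0.052}, {"translation": [0, 0, 0], "twist": 0, "gripper": 0.05}, {"translation": [0, 0, 0], "twist": 0, "gripper": 0.05}], grip_force=25)

```text
time: 41.6
tool_pos: [0.6513, 0.2707, 0.0736]
eef_rot: [0.094, -0.083, 0.704, -0.699]
force: [-1.3, 1.6, 8.7]
opening: 0.0553
```

Request:
step_arm(plan=[{"translation": [0, 0, 0], "twist": 0.125, "gripper": 0.05}, {"translation": [0, 0, 0], "twist": 0.125, "gripper": 0.05}, {"translation": [0, 0, 0], "twist": 0.125, "gripper": 0.05}, {"translation": [0, 0, 0], "twist": 0.125, "gripper": 0.05}, {"translation": [0, 0, 0], "twist": 0.125, "gripper": 0.05}, {"translation": [0, 0, 0], "twist": 0.125, "gripper": 0.05}, {"translation": [0, 0, 0], "twist": 0.125, "gripper": 0.05}, {"translation": [0, 0, 0], "twist": 0.125, "gripper": 0.05}])

```text
time: 42.4
tool_pos: [0.6515, 0.2701, 0.0733]
eef_rot: [-0.257, 0.264, 0.662, -0.653]
force: [2.0, -4.5, 5.4]
opening: 0.0556
```

Request:
step_arm(plan=[{"translation": [0, 0, 0], "twist": 0, "gripper": 0.05}, {"translation": [0, 0, 0], "twist": 0, "gripper": 0.06}, {"translation": [0, 0, 0], "twist": 0, "gripper": 0.075}, {"translation": [0, 0, 0], "twist": 0, "gripper": 0.085}, {"translation": [0, 0, 0], "twist": 0, "gripper": 0.085}, {"translation": [0, -0.01, 0], "twist": 0, "gripper": 0.085}, {"translation": [0, -0.04, 0], "twist": 0, "gripper": 0.085}, {"translation": [0, -0.045, 0], "twist": 0, "gripper": 0.085}])

```text
time: 43.2
tool_pos: [0.6481, 0.2692, 0.1668]
eef_rot: [-0.257, 0.26, 0.662, -0.655]
force: [0.5, 1.0, 0.0]
opening: 0.0849
```

```bash
python3 st.py; python3 - <<'E'
from plan import *
plan([((.45,.15,.3),0,7)],g=.085)
E
```

```text
t 43.2 q [0.3481 0.6085 1.5363 0.0052 0.9867 2.6647] p [0.6481 0.2692 0.1668] F [0.5421 0.9855 0.0286] op 0.0849
R [[-0.7326  0.0081 -0.6806]
 [ 0.6806  0.0075 -0.7326]
 [-0.0008 -0.9999 -0.011 ]]
7
{"translation": [0.009, -0.019, 0.032], "twist": 0.0, "gripper": 0.085}, 0.0383
{"translation": [0.009, -0.019, 0.031], "twist": 0.0, "gripper": 0.085}, 0.0375
{"translation": [0.009, -0.02, 0.032], "twist": 0.0, "gripper": 0.085}, 0.0388
{"translation": [0.009, -0.019, 0.031], "twist": 0.0, "gripper": 0.085}, 0.0375
{"translation": [0.009, -0.02, 0.032], "twist": 0.0, "gripper": 0.085}, 0.0388
{"translation": [0.009, -0.019, 0.031], "twist": 0.0, "gripper": 0.085}, 0.0375
{"translation": [0.01, -0.02, 0.032], "twist": 0.0, "gripper": 0.085}, 0.039
end [0.4497 0.1498 0.3003] [[-0.733, 0.008, -0.681], [0.681, 0.008, -0.733], [-0.001, -1.0, -0.011]]
```

Request:
step_arm(plan=[{"translation": [0, -0.045, 0], "twist": 0, "gripper": 0.085}, {"translation": [0.01, -0.02, 0.035], "twist": 0, "gripper": 0.085}, {"translation": [0.01, -0.02, 0.035], "twist": 0, "gripper": 0.085}, {"translation": [0.01, -0.02, 0.035], "twist": 0, "gripper": 0.085}, {"translation": [0.01, -0.02, 0.035], "twist": 0, "gripper": 0.085}, {"translation": [0.01, -0.01, 0.04], "twist": 0, "gripper": 0.085}, {"translation": [0.01, 0, 0.04], "twist": 0, "gripper": 0.085}])

```text
time: 43.9
tool_pos: [0.4533, 0.1475, 0.3004]
eef_rot: [-0.255, 0.262, 0.663, -0.653]
force: [-0.2, -0.4, -0.1]
opening: 0.0848
```

```bash
python3 can.py c1; python3 - <<'E'
import cv2
cv2.imwrite('pics/s16.png',cv2.resize(cv2.imread('pics/c1_scene.png')[120:220,290:400],None,fx=6,fy=6,interpolation=cv2.INTER_CUBIC))
cv2.imwrite('pics/t16.png',cv2.resize(cv2.imread('pics/c1_top.png')[130:200,110:220],None,fx=7,fy=7,interpolation=cv2.INTER_CUBIC))
E
```

```text
top lid [0.649 0.272] r 0.0288 (649.7820434570312, 272.4353332519531) stripe n 237 len 0.0187 ang 73.9 axis 74.7
scene lid [0.6534 0.273 ] r 0.0306 (654.9797973632812, 274.33038330078125) stripe n 266 len 0.0176 ang 84.8 axis 77.3
```

View pics/s16.png

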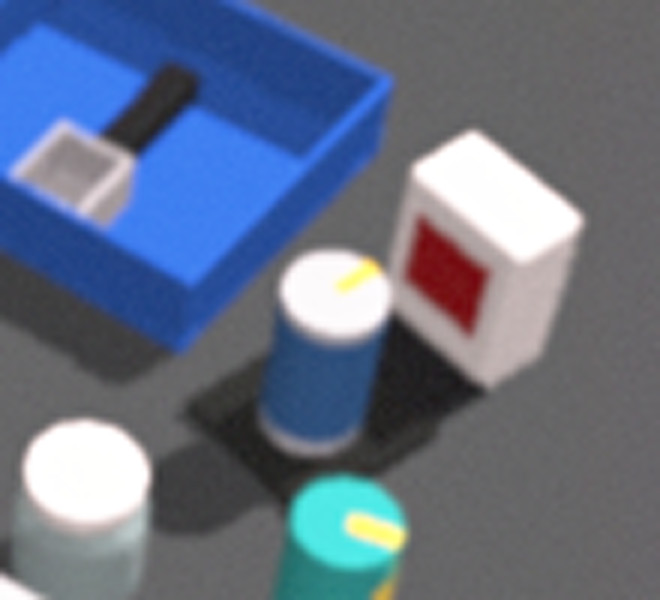

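View pics/t16.png

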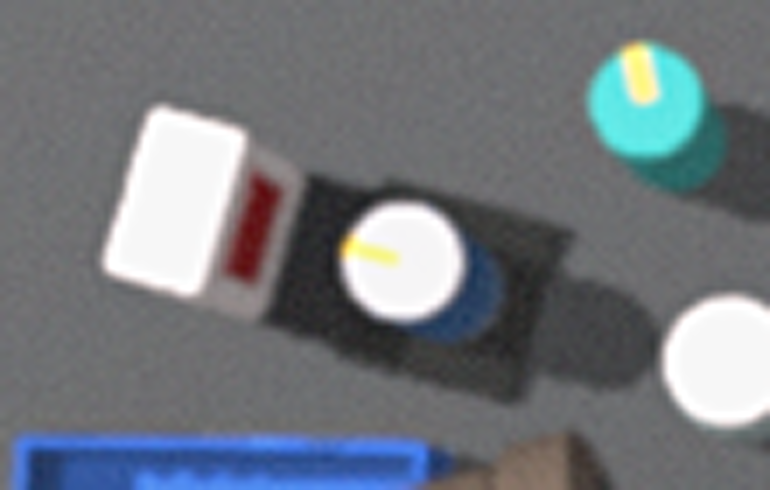

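```bash
python3 - <<'E'
import cv2,numpy as np
a=cv2.imread('pics/top0.png');b=cv2.imread('pics/c1_top.png')
d=cv2.absdiff(a,b).max(2)
def cen(im,x0,y0,x1,y1):
    h=cv2.cvtColor(im[y0:y1,x0:x1],cv2.COLOR_BGR2HSV); m=(h[...,2]>190)&(h[...,1]<60); return np.argwhere(m).mean(0)[::-1]+[x0,y0]
for n,r in dict(sugar=(205,165,232,192),syrupcap=(328,153,345,170),mug=(345,145,382,178)).items(): print(n,cen(a,*r).round(2),cen(b,*r).round(2))
def tq(im):
    h=cv2.cvtColor(im,cv2.COLOR_BGR2HSV); m=((h[...,0]>82)&(h[...,0]<96)&(h[...,1]>100)&(h[...,2]>150)).astype(np.uint8); k,l,s,c=cv2.connectedComponentsWithStats(m); return [(c[i].round(1),s[i,4]) for i in range(1,k) if s[i,4]>80]
print(tq(a),tq(b))
cv2.imwrite('pics/f.png',cv2.resize(b,(800,600)))
E
```

```text
sugar [217.24 177.92] [213.52 181.06]
syrupcap [336.88 161.39] [336.94 161.37]
mug [362.72 160.68] [362.73 160.64]
[(array([202. , 145.2]), np.int32(167)), (array([275. , 248.6]), np.int32(504))] [(array([202. , 145.1]), np.int32(167)), (array([274.4, 249.1]), np.int32(449))]
```

View pics/f.png

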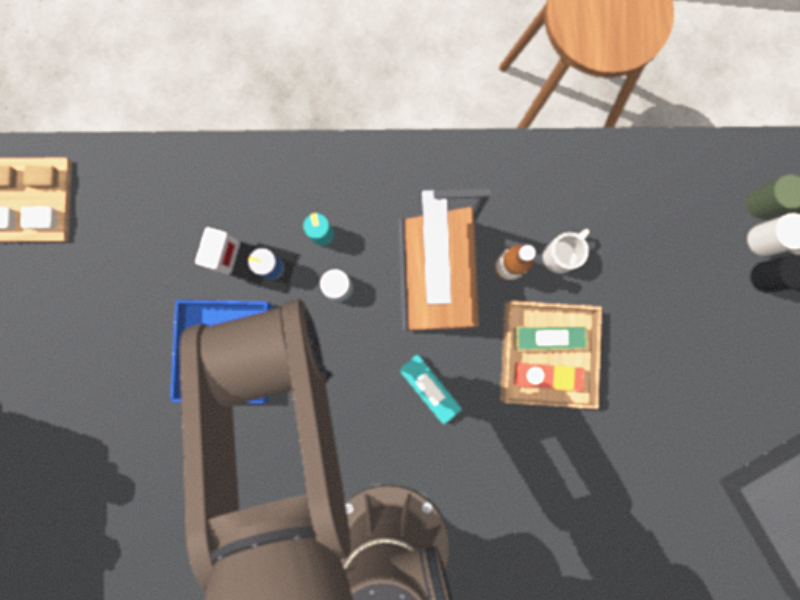

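The groceries and scoop are in place, but the sugar jar's lid has shifted from pixel (217.2,177.9) to (213.5,181.1). I check when that happened and by how much.

```bash
cat > sug.py <<'E'
from h import *
def lid(im,n,g,z=.085):
    big=cv2.resize(im,None,fx=4,fy=4,interpolation=cv2.INTER_CUBIC); hsv=cv2.cvtColor(big,cv2.COLOR_BGR2HSV)
    c0=proj(n,(*g,z)); yy,xx=np.mgrid[0:big.shape[0],0:big.shape[1]]
    m=((np.hypot(xx/4-c0[0],yy/4-c0[1])<20)&(hsv[...,2]>190)&(hsv[...,1]<60)).astype(np.uint8)
    k,l,s,c=cv2.connectedComponentsWithStats(m); i=1+np.argmax(s[1:,4])
    cnt=max(cv2.findContours((l==i).astype(np.uint8),0,cv2.CHAIN_APPROX_NONE)[0],key=len)[:,0,:]
    P=np.array([onz(n,((p[0]+.5)/4-.5,(p[1]+.5)/4-.5),z)[:2] for p in cnt])
    s_=np.linalg.lstsq(np.c_[2*P,np.ones(len(P))],(P**2).sum(1),rcond=None)[0]
    return s_[:2].round(4),np.sqrt(s_[2]+s_[:2]@s_[:2]).round(4)
if __name__=='__main__':
    for f,n in [('top0','top'),('c0_top','top'),('c1_top','top'),('scene0','scene'),('c0_scene','scene'),('c1_scene','scene')]:
        print(f,lid(cv2.imread(f'pics/{f}.png'),n,(.61,.105)))
E
python3 sug.py; python3 st.py
```

```text
top0 (array([0.613 , 0.1023]), np.float64(0.0324))
c0_top (array([0.6018, 0.1148]), np.float64(0.0323))
c1_top (array([0.6018, 0.1149]), np.float64(0.0324))
scene0 (array([0.6183, 0.1008]), np.float64(0.0342))
c0_scene (array([0.607 , 0.1134]), np.float64(0.0344))
c1_scene (array([0.6071, 0.1134]), np.float64(0.0344))
t 44.0 q [0.2456 0.1505 1.9068 0.0061 1.0726 2.5627] p [0.4499 0.146  0.2993] F [-0.3541  0.2249  0.2805] op 0.0853
R [[-0.7322  0.0101 -0.681 ]
 [ 0.6811  0.008  -0.7322]
 [-0.0019 -0.9999 -0.0127]]
```

```bash
python3 - <<'E'
from plan import *
plan([((.6045,.114,.15),0,6),((.6045,.114,.12),0,2)],g=.0854)
E
```

```text
8
{"translation": [-0.022, 0.025, -0.013], "twist": 0.0, "gripper": 0.0854}, 0.0357
{"translation": [-0.023, 0.025, -0.013], "twist": 0.0, "gripper": 0.0854}, 0.0364
{"translation": [-0.022, 0.025, -0.013], "twist": 0.0, "gripper": 0.0854}, 0.0357
{"translation": [-0.023, 0.025, -0.014], "twist": 0.0, "gripper": 0.0854}, 0.0367
{"translation": [-0.022, 0.025, -0.013], "twist": 0.0, "gripper": 0.0854}, 0.0357
{"translation": [-0.023, 0.026, -0.014], "twist": 0.0, "gripper": 0.0854}, 0.0374
{"translation": [0.0, 0.015, 0.0], "twist": 0.0, "gripper": 0.0854}, 0.015
{"translation": [0.0, 0.015, 0.0], "twist": 0.0, "gripper": 0.0854}, 0.015
end [0.605  0.1141 0.1196] [[-0.732, 0.01, -0.681], [0.681, 0.008, -0.732], [-0.002, -1.0, -0.013]]
```

Request:
step_arm(plan=[{"translation": [-0.022, 0.025, -0.013], "twist": 0, "gripper": 0.0854}, {"translation": [-0.023, 0.025, -0.013], "twist": 0, "gripper": 0.0854}, {"translation": [-0.022, 0.025, -0.013], "twist": 0, "gripper": 0.0854}, {"translation": [-0.023, 0.025, -0.014], "twist": 0, "gripper": 0.0854}, {"translation": [-0.022, 0.025, -0.013], "twist": 0, "gripper": 0.0854}, {"translation": [-0.023, 0.025, -0.014], "twist": 0, "gripper": 0.0854}, {"translation": [0, 0.02, 0], "twist": 0, "gripper": 0.0854}, {"translation": [0, 0, 0], "twist": 0, "gripper": 0.0854}])

```text
time: 44.8
tool_pos: [0.6082, 0.1159, 0.1274]
eef_rot: [-0.258, 0.26, 0.662, -0.655]
force: [-0.4, -0.5, -0.4]
opening: 0.0851
```

```bash
python3 st.py; python3 - <<'E'
from plan import *
s=viewer.snapshot('scene'); t=viewer.snapshot('top')
cv2.imwrite('pics/s17.png',cv2.resize(s[130:250,230:370],None,fx=5,fy=5,interpolation=cv2.INTER_CUBIC))
cv2.imwrite('pics/t17.png',cv2.resize(t[130:220,150:270],None,fx=6,fy=6,interpolation=cv2.INTER_CUBIC))
plan([((.6045,.114,.045),0,4)],g=.0854)
p=bot.sense()['tool_pos'];R=rot()
for k in (-.042,0,.042):
    X=p+R@np.array([0,-.013,k]); print(k,(proj('top',X)-[150,130])*6,(proj('scene',X)-[230,130])*5)
for X in [(.6045,.114,.085),]: print((proj('top',X)-[150,130])*6,(proj('scene',X)-[230,130])*5)
E
```

```text
t 44.8 q [0.135  0.5505 1.7711 0.0097 0.8122 2.4483] p [0.6082 0.1159 0.1274] F [-0.4408 -0.4908 -0.4457] op 0.0851
R [[-0.7323  0.0068 -0.681 ]
 [ 0.681   0.008  -0.7322]
 [ 0.0005 -0.9999 -0.0105]]
4
{"translation": [0.0, 0.021, 0.001], "twist": 0.0, "gripper": 0.0854}, 0.021
{"translation": [0.001, 0.021, 0.002], "twist": 0.0, "gripper": 0.0854}, 0.0211
{"translation": [0.0, 0.022, 0.001], "twist": 0.0, "gripper": 0.0854}, 0.022
{"translation": [0.001, 0.021, 0.002], "twist": 0.0, "gripper": 0.0854}, 0.0211
end [0.6044 0.114  0.0452] [[-0.733, 0.01, -0.681], [0.681, 0.009, -0.733], [-0.002, -1.0, -0.013]]
-0.042 [312.44021483 232.31439478] [452.96030069 274.12492498]
0 [367.16842445 282.53142012] [383.7548076  283.64772428]
0.042 [422.06210934 332.9002808 ] [314.2524168  293.21137723]
[383.1056613  301.76221638] [369.11435497 342.03641255]
```

View pics/s17.png

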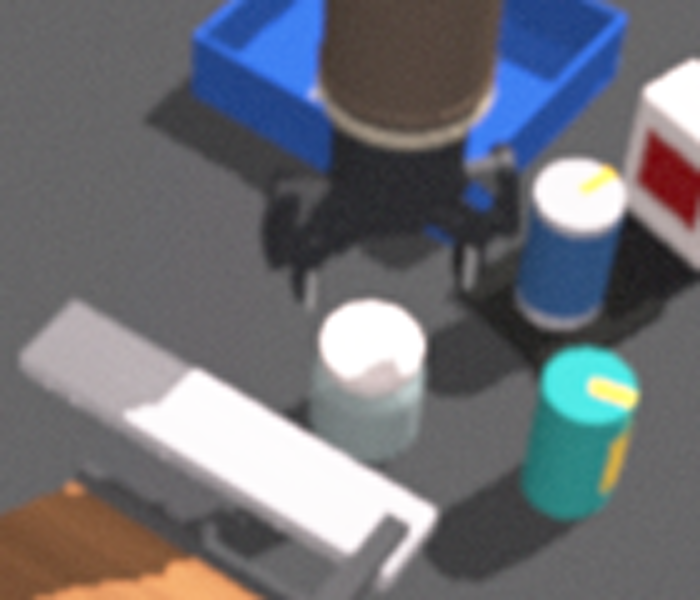

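View pics/t17.png

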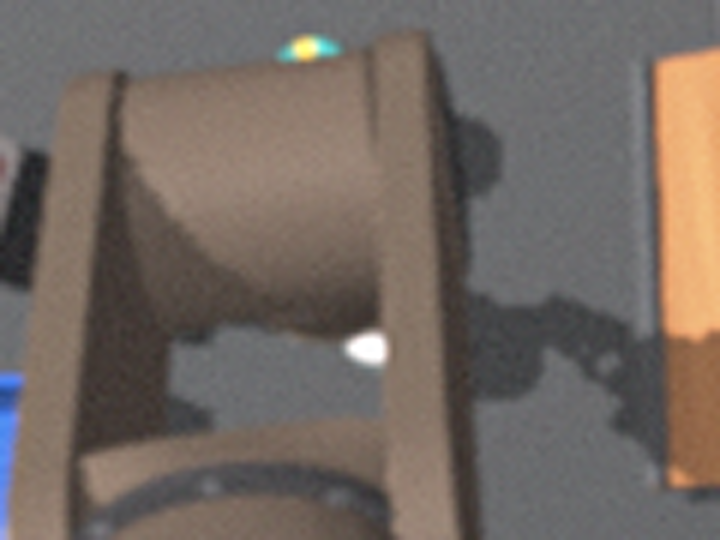

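Request:
step_arm(plan=[{"translation": [0, 0, 0.004], "twist": 0, "gripper": 0.0854}, {"translation": [0, 0.015, 0.001], "twist": 0, "gripper": 0.0854}, {"translation": [0, 0.015, 0], "twist": 0, "gripper": 0.0854}, {"translation": [0, 0.015, 0], "twist": 0, "gripper": 0.0854}, {"translation": [0, 0, 0], "twist": 0, "gripper": 0.0854}])

```text
time: 45.4
tool_pos: [0.605, 0.1128, 0.083]
eef_rot: [-0.257, 0.26, 0.662, -0.654]
force: [-0.4, -0.4, 0.4]
opening: 0.0855
```

Request:
step_arm(plan=[{"translation": [0, 0.012, 0], "twist": 0, "gripper": 0.0854}, {"translation": [0, 0.012, 0], "twist": 0, "gripper": 0.0854}, {"translation": [0, 0, 0], "twist": 0, "gripper": 0.0854}])

```text
time: 45.7
tool_pos: [0.6056, 0.113, 0.059]
eef_rot: [-0.257, 0.26, 0.662, -0.654]
force: [-1.1, -0.7, 0.2]
opening: 0.0852
```

No contact force; go down a little more and close softly.

Request:
step_arm(plan=[{"translation": [0, 0.012, 0], "twist": 0, "gripper": 0.0854}, {"translation": [0, 0, 0], "twist": 0, "gripper": 0.075}, {"translation": [0, 0, 0], "twist": 0, "gripper": 0.068}, {"translation": [0, 0, 0], "twist": 0, "gripper": 0.064}, {"translation": [0, 0, 0], "twist": 0, "gripper": 0.064}], grip_force=20)

```text
time: 46.2
tool_pos: [0.6065, 0.1131, 0.0491]
eef_rot: [-0.256, 0.261, 0.662, -0.654]
force: [-3.3, -1.9, 3.2]
opening: 0.065
```

```bash
python3 st.py; python3 - <<'E'
from plan import *
p=bot.sense()['tool_pos']
s=viewer.snapshot('scene'); print(lid(s,'scene',(.61,.11)) if 0 else '')
plan([((.6157,.1015,p[2]),0,3)],g=.064,nd=4)
import sug; print(sug.lid(s,'scene',(.607,.1134)))
E
```

```text
t 46.2 q [0.1311 0.6542 1.8236 0.0115 0.6521 2.4414] p [0.6065 0.1131 0.0491] F [-3.3186 -1.9149  3.2379] op 0.065
R [[-0.7326  0.0107 -0.6806]
 [ 0.6807  0.0084 -0.7326]
 [-0.0021 -0.9999 -0.0135]]

3
{"translation": [-0.0049, -0.0, 0.0008], "twist": 0.0, "gripper": 0.064}, 0.005
{"translation": [-0.0049, -0.0, 0.0007], "twist": 0.0, "gripper": 0.064}, 0.0049
{"translation": [-0.0049, -0.0, 0.0008], "twist": 0.0, "gripper": 0.064}, 0.005
end [0.6157 0.1014 0.0491] [[-0.733, 0.011, -0.681], [0.681, 0.008, -0.733], [-0.002, -1.0, -0.014]]
(array([0.6112, 0.1113]), np.float64(0.0282))
```

Request:
step_arm(plan=[{"translation": [-0.0056, 0, 0.0007], "twist": 0, "gripper": 0.064}, {"translation": [-0.0056, 0, 0.0007], "twist": 0, "gripper": 0.064}, {"translation": [-0.0056, 0, 0.0007], "twist": 0, "gripper": 0.064}, {"translation": [0, 0, 0], "twist": 0, "gripper": 0.064}, {"translation": [0, 0, 0], "twist": 0, "gripper": 0.064}])

```text
time: 46.75
tool_pos: [0.6189, 0.101, 0.051]
eef_rot: [-0.255, 0.262, 0.663, -0.653]
force: [-8.0, 6.6, 29.8]
opening: 0.0652
```

Request:
step_arm(plan=[{"translation": [0, 0, 0], "twist": 0, "gripper": 0.075}, {"translation": [0, 0, 0], "twist": 0, "gripper": 0.0854}, {"translation": [0, 0, 0], "twist": 0, "gripper": 0.0854}, {"translation": [0, -0.02, 0], "twist": 0, "gripper": 0.0854}, {"translation": [0, -0.04, 0], "twist": 0, "gripper": 0.0854}, {"translation": [0, -0.045, 0], "twist": 0, "gripper": 0.0854}, {"translation": [0.01, -0.045, 0.02], "twist": 0, "gripper": 0.0854}, {"translation": [0.01, -0.03, 0.035], "twist": 0, "gripper": 0.0854}])

```text
time: 47.55
tool_pos: [0.5651, 0.0726, 0.2304]
eef_rot: [-0.255, 0.262, 0.663, -0.653]
force: [1.3, -1.0, 0.5]
opening: 0.0853
```

```bash
python3 st.py; python3 - <<'E'
import sug,cv2; from h import *
s=viewer.snapshot('scene');cv2.imwrite('pics/c2_scene.png',s); print(sug.lid(s,'scene',(.61,.105)),'orig .6183 .1008')
E
```

```text
t 47.55 q [0.0694 0.3612 1.7978 0.0097 0.9672 2.3825] p [0.5651 0.0726 0.2304] F [ 1.2948 -1.0297  0.4805] op 0.0853
R [[-0.7332  0.0148 -0.6798]
 [ 0.68    0.009  -0.7332]
 [-0.0047 -0.9998 -0.0167]]
(array([0.6087, 0.1125]), np.float64(0.0345)) orig .6183 .1008
```

```bash
python3 - <<'E'
from plan import *
plan([((.6061,.1132,.13),-1.437,10)],g=.0854)
E
```

```text
10
{"translation": [-0.0, 0.01, -0.006], "twist": -0.144, "gripper": 0.0854}, 0.0117
{"translation": [-0.001, 0.011, -0.006], "twist": -0.144, "gripper": 0.0854}, 0.0126
{"translation": [-0.002, 0.01, -0.006], "twist": -0.144, "gripper": 0.0854}, 0.0118
{"translation": [-0.003, 0.011, -0.005], "twist": -0.144, "gripper": 0.0854}, 0.0124
{"translation": [-0.004, 0.01, -0.005], "twist": -0.144, "gripper": 0.0854}, 0.0119
{"translation": [-0.004, 0.011, -0.004], "twist": -0.144, "gripper": 0.0854}, 0.0124
{"translation": [-0.005, 0.01, -0.004], "twist": -0.144, "gripper": 0.0854}, 0.0119
{"translation": [-0.005, 0.011, -0.003], "twist": -0.144, "gripper": 0.0854}, 0.0124
{"translation": [-0.006, 0.01, -0.002], "twist": -0.144, "gripper": 0.0854}, 0.0118
{"translation": [-0.006, 0.011, -0.001], "twist": -0.144, "gripper": 0.0854}, 0.0126
end [0.6062 0.113  0.1297] [[-0.77, 0.014, 0.638], [-0.638, 0.008, -0.77], [-0.016, -1.0, 0.003]]
```

Request:
step_arm(plan=[{"translation": [0, 0, -0.006], "twist": -0.144, "gripper": 0.0854}, {"translation": [-0.001, 0, -0.006], "twist": -0.144, "gripper": 0.0854}, {"translation": [-0.002, 0.01, -0.006], "twist": -0.144, "gripper": 0.0854}, {"translation": [-0.003, 0.01, -0.005], "twist": -0.144, "gripper": 0.0854}, {"translation": [-0.004, 0.01, -0.005], "twist": -0.144, "gripper": 0.0854}, {"translation": [-0.004, 0.01, -0.004], "twist": -0.144, "gripper": 0.0854}, {"translation": [-0.005, 0.01, -0.004], "twist": -0.144, "gripper": 0.0854}, {"translation": [-0.005, 0.01, -0.003], "twist": -0.144, "gripper": 0.0854}])

```text
time: 48.4
tool_pos: [0.5991, 0.1066, 0.1677]
eef_rot: [0.148, -0.139, 0.695, -0.69]
force: [-0.5, 0.0, 0.2]
opening: 0.0856
```

Request:
step_arm(plan=[{"translation": [-0.006, 0.015, -0.002], "twist": -0.144, "gripper": 0.0854}, {"translation": [-0.006, 0.015, -0.001], "twist": -0.144, "gripper": 0.0854}, {"translation": [0, 0, 0], "twist": 0, "gripper": 0.0854}])

```text
time: 48.7
tool_pos: [0.6079, 0.1151, 0.1366]
eef_rot: [0.244, -0.237, 0.667, -0.663]
force: [-0.0, -0.8, -0.6]
opening: 0.0852
```

```bash
python3 st.py; python3 - <<'E'
from plan import *
plan([((.6061,.1132,.055),0,5)],g=.0854)
E
```

```text
t 48.7 q [0.1338 0.5376 1.7668 0.0096 0.828  1.0038] p [0.6079 0.1151 0.1366] F [-0.0424 -0.8372 -0.6325] op 0.0852
R [[-0.7684  0.0082  0.6399]
 [-0.6398  0.0082 -0.7685]
 [-0.0115 -0.9999 -0.0011]]
5
{"translation": [0.001, 0.016, 0.0], "twist": 0.0, "gripper": 0.0854}, 0.016
{"translation": [0.001, 0.016, 0.0], "twist": 0.0, "gripper": 0.0854}, 0.016
{"translation": [0.001, 0.017, 0.0], "twist": 0.0, "gripper": 0.0854}, 0.017
{"translation": [0.0, 0.016, 0.0], "twist": 0.0, "gripper": 0.0854}, 0.016
{"translation": [0.001, 0.017, 0.0], "twist": 0.0, "gripper": 0.0854}, 0.017
end [0.6055 0.1132 0.0545] [[-0.768, 0.008, 0.64], [-0.64, 0.008, -0.768], [-0.012, -1.0, -0.001]]
```

Request:
step_arm(plan=[{"translation": [0.003, 0, 0], "twist": 0, "gripper": 0.0854}, {"translation": [0, 0.02, 0], "twist": 0, "gripper": 0.0854}, {"translation": [0, 0.02, 0], "twist": 0, "gripper": 0.0854}, {"translation": [0, 0.02, 0], "twist": 0, "gripper": 0.0854}, {"translation": [0, 0.018, 0], "twist": 0, "gripper": 0.0854}, {"translation": [0, 0, 0], "twist": 0, "gripper": 0.0854}])

```text
time: 49.3
tool_pos: [0.6059, 0.1132, 0.0595]
eef_rot: [0.242, -0.234, 0.667, -0.664]
force: [-0.0, -0.5, -0.6]
opening: 0.0854
```

Request:
step_arm(plan=[{"translation": [0, 0, 0], "twist": 0, "gripper": 0.075}, {"translation": [0, 0, 0], "twist": 0, "gripper": 0.068}, {"translation": [0, 0, 0], "twist": 0, "gripper": 0.062}, {"translation": [0, 0, 0], "twist": 0, "gripper": 0.062}], grip_force=20)

```text
time: 49.7
tool_pos: [0.6074, 0.1139, 0.0615]
eef_rot: [0.244, -0.234, 0.667, -0.664]
force: [-2.2, 3.5, 2.6]
opening: 0.0621
```

```bash
python3 st.py; python3 - <<'E'
from plan import *
p=bot.sense()['tool_pos']
plan([((.6157,.1015,p[2]),0,3)],g=.062,nd=4)
E
```

```text
t 49.7 q [0.132  0.6368 1.8169 0.0117 0.675  1.0029] p [0.6074 0.1139 0.0615] F [-2.2206  3.4516  2.6324] op 0.0621
R [[-0.7707  0.0119  0.6371]
 [-0.6371  0.0089 -0.7707]
 [-0.0148 -0.9999  0.0007]]
3
{"translation": [0.0005, -0.0, 0.005], "twist": 0.0, "gripper": 0.062}, 0.005
{"translation": [0.0005, -0.0, 0.0049], "twist": 0.0, "gripper": 0.062}, 0.0049
{"translation": [0.0005, -0.0, 0.005], "twist": 0.0, "gripper": 0.062}, 0.005
end [0.6157 0.1015 0.0615] [[-0.771, 0.012, 0.637], [-0.637, 0.009, -0.771], [-0.015, -1.0, 0.001]]
```

Request:
step_arm(plan=[{"translation": [0, -0.001, 0.005], "twist": 0, "gripper": 0.062}, {"translation": [0, 0, 0.005], "twist": 0, "gripper": 0.062}, {"translation": [0, 0, 0.005], "twist": 0, "gripper": 0.062}, {"translation": [0, 0, 0], "twist": 0, "gripper": 0.062}])

```text
time: 50.1
tool_pos: [0.6174, 0.1015, 0.0616]
eef_rot: [0.244, -0.234, 0.667, -0.664]
force: [-2.0, 2.8, 1.1]
opening: 0.0619
```

```bash
python3 - <<'E'
from plan import *
p=bot.sense()['tool_pos']; print(p,rot().T@(np.array([.6157,.1015,p[2]])-p))
s=viewer.snapshot('scene');cv2.imwrite('pics/s18.png',cv2.resize(s[130:250,230:370],None,fx=5,fy=5,interpolation=cv2.INTER_CUBIC))
E
```

```text
[0.61740306 0.10149724 0.06163492] [ 1.31084507e-03 -1.96945548e-05 -1.08707040e-03]
```

View pics/s18.png

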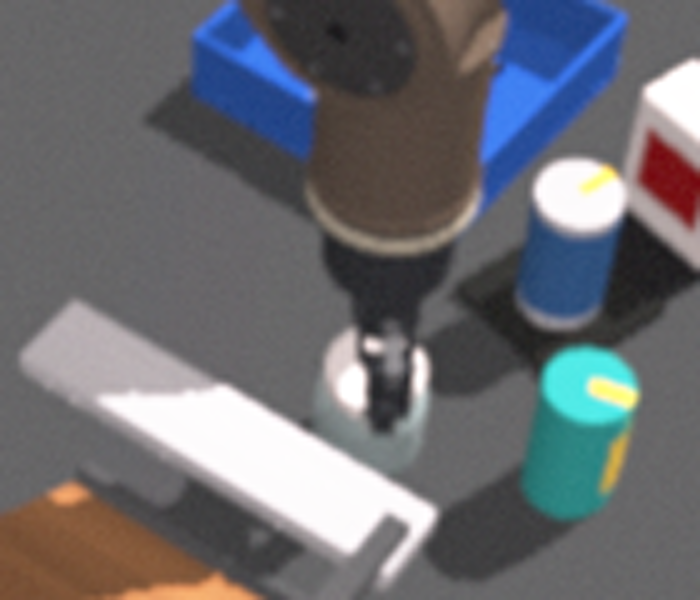

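Request:
step_arm(plan=[{"translation": [0, 0, -0.001], "twist": 0, "gripper": 0.062}, {"translation": [0, 0, 0], "twist": 0, "gripper": 0.072}, {"translation": [0, 0, 0], "twist": 0, "gripper": 0.0854}, {"translation": [0, 0, 0], "twist": 0, "gripper": 0.0854}, {"translation": [0, -0.02, 0], "twist": 0, "gripper": 0.0854}, {"translation": [0, -0.04, 0], "twist": 0, "gripper": 0.0854}, {"translation": [0, -0.045, 0], "twist": 0, "gripper": 0.0854}, {"translation": [0.02, -0.045, 0], "twist": 0, "gripper": 0.0854}])

```text
time: 50.95
tool_pos: [0.6, 0.0896, 0.2128]
eef_rot: [0.245, -0.235, 0.667, -0.664]
force: [1.6, -0.1, -0.3]
opening: 0.0855
```

Request:
step_arm(plan=[{"translation": [0.045, -0.01, 0], "twist": 0, "gripper": 0.0854}, {"translation": [0.045, -0.01, 0], "twist": 0, "gripper": 0.0854}, {"translation": [0.045, -0.01, 0], "twist": 0, "gripper": 0.0854}, {"translation": [0.045, 0, 0], "twist": 0, "gripper": 0.0854}, {"translation": [0, 0, 0], "twist": 0, "gripper": 0.0854}])

```text
time: 51.45
tool_pos: [0.456, -0.0281, 0.239]
eef_rot: [0.243, -0.235, 0.667, -0.664]
force: [0.1, -0.1, -0.6]
opening: 0.0854
```

```bash
python3 st.py; python3 can.py c3; python3 - <<'E'
import sug,cv2
for f,n in [('c3_scene','scene'),('c3_top','top')]: print(sug.lid(cv2.imread(f'pics/{f}.png'),n,(.613,.105)))
cv2.imwrite('pics/f3.png',cv2.resize(cv2.imread('pics/c3_top.png'),(800,600)))
cv2.imwrite('pics/g3.png',cv2.resize(cv2.imread('pics/c3_scene.png'),(800,600)))
E
```

```text
t 51.45 q [-0.1356  0.1953  2.0177  0.0116  0.9203  0.7389] p [ 0.456  -0.0281  0.239 ] F [ 0.0836 -0.0868 -0.6477] op 0.0854
R [[-0.7716  0.0094  0.6361]
 [-0.636   0.0081 -0.7716]
 [-0.0124 -0.9999 -0.0002]]
top lid [0.649 0.272] r 0.0288 (649.56103515625, 272.530029296875) stripe n 237 len 0.0186 ang 74.1 axis 75.3
scene lid [0.6533 0.273 ] r 0.0305 (654.9797973632812, 274.33038330078125) stripe n 267 len 0.0178 ang 84.8 axis 78.1
(array([0.6159, 0.1035]), np.float64(0.0343))
(array([0.6105, 0.1049]), np.float64(0.0324))
```

View pics/f3.png

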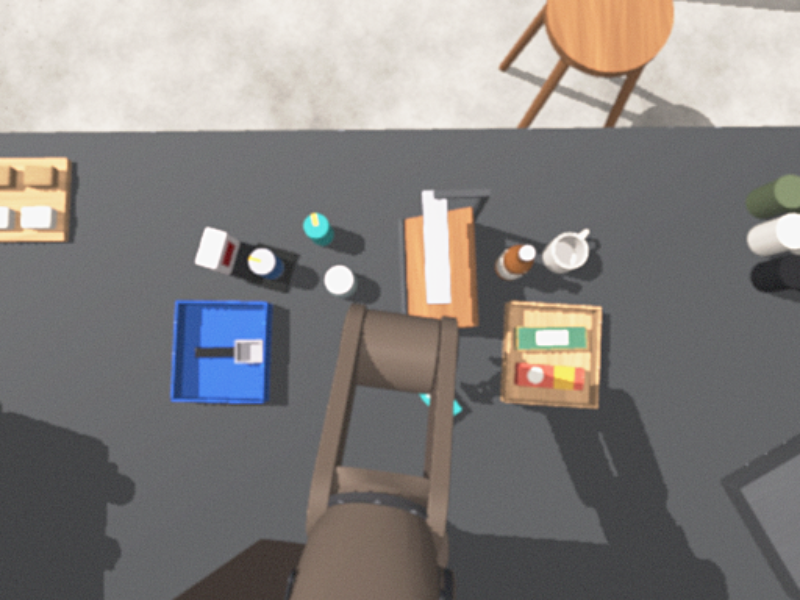

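View pics/g3.png

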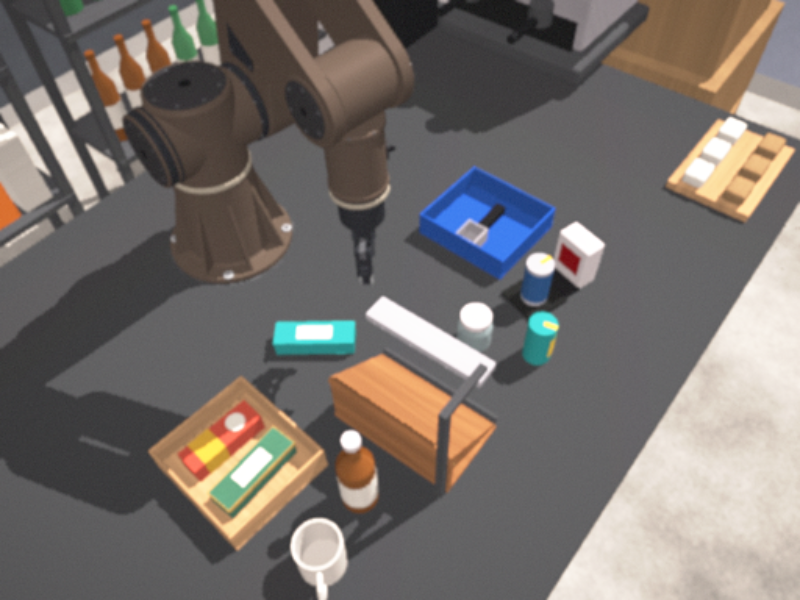

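```bash
python3 -c "
from cell import bot
print(bot.hand_in(), bot.sense()['time'])"
```

```text
the job is handed in; nothing more can be done
the job is handed in; nothing more can be done
```

The job is handed in at about 51.6 s of the 72 s, but the sugar jar did not stay put. It was pushed about 17 mm early on, probably by the tin as I drew it off the rack, and I only noticed near the end. My first attempt to slide it back slipped. The second left it about 3.6 mm from where it started.

**Scoop:** it went first and lies flat in the blue bin.

**Groceries:** the tin, then the carton, lie flat side by side in the wooden crate.

**Can:** turned in place by about 57°. In the top view its stripe points at 74–75°. The scanner's axis measures about 73°, and the line from the can to the window about 74.6°. The scene-camera stripe readings disagreed (77–85°), and I trusted the top view. The can shifted about 3 mm in the grip and stands about 4 mm from my estimate of the pad's centre.

**Other items:** the syrup bottle, mug and turquoise can match their first picture. The turquoise tin was half hidden by the arm in that comparison, but it looks in place in the last picture.

**How I reached the rack:** the moves only allow a turn about the tool's own axis. I got the 35° tilt for the rack by pushing that turn against joint 6's range limit, and undid it the same way. Joint 6 read up to 2.923 there, against the stated 2.92, which looks like rounding, but I could not confirm that.

The last picture shows the gripper empty and clear of everything, and the wrist force read under 1 N.

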